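Set up the gauging plate, zero the comparator and hang up the plug gauges

ROBOT

A 6-joint arm with a two-finger parallel gripper is mounted at the origin on the work surface. World frame = base frame: x ahead of the robot, y to its left, z up, the work surface at z = 0. Lengths are in m, angles in degrees, forces in N, time in s.
With the tool pointing down it reaches from about 0.35 to 0.775 m from the base axis. Payload 5.5 kg.
Tool frame: the origin (TCP) lies at the very end of the fingers, on their centre line; the grasp point (between the pads) lies 19 mm behind it (env.grip_depth is the z of the grasp point in the tool frame, in m); z points along the fingers, y is the direction in which the jaws open and shut (so a half turn about z gives the same grasp; the last joint's range is limited). The gripper opens to 85 mm and grips with 20 to 120 N. Pads are 22 mm wide; open, the fingers measure 114 mm over their backs; the gripper's body (76 mm by 85 mm) begins 54 mm behind the grasp point. The pads swing forward as they close: fully open they stand 13 mm farther back than shut.
Start: joints at [-85.176, 17.945, 2.641, 74.691, 0, 82.002], TCP at [0.128, -0.561, 0.194] pointing down, gripper open.
Joint ranges: [-158.12, 158.12], [-49.38, 96.58], [-58.88, 72.47], [-126.05, 133.96], [-84.25, 85.87], [-180, 180]. Speed limits (degrees/s): [147.25, 147.25, 180, 180, 180, 180].

INTERFACE

Orientations are given as [roll, pitch, yaw] about the fixed x, y, z axes, in that order (R = Rz(yaw) Ry(pitch) Rx(roll)).
In Python, from workcell import env gives the robot as it stands.
- The arm moves only by the tool arm_command, never from a script. Its argument "steps" is a list of rows, each an object of numbers: "rx", "ry", "rz": the turn, a rotation vector about the world's x, y, z as a fraction of full scale; "tx", "ty", "tz": the shift along the world's x, y, z as a fraction of full scale; "claw": the opening, from -1 (shut) to 1 (fully open). In form: [{"rx": .., "ry": .., "rz": .., "tx": .., "ty": .., "tz": .., "claw": ..}, ...]. A call has 1 to 20 rows; each row is the pose to reach, as a shift and turn from the pose commanded when the call began; what a row does not reach only later rows make up. Full scale, the value 1, is 400 mm for a shift and pi/2 rad for a turn. A row lasts 1/10 s, in which the tool goes at most 50 mm and 8.59 degrees, less where a joint would pass 70% of its speed; a pose out of reach is approached as far as the arm can. A call with a number of a shift or a turn outside -1 to 1 is refused whole. A call with a gripper value outside its range is refused whole. The fingers move at their own pace and stop on an object; the grip force is fixed at half the most. Time passes only in rows, so rows that repeat a pose let the fingers close. It gives the time, the measured TCP pose, the force and the opening at its end, in the units of the state.
- env.state(): the state, without advancing time (a new reading comes with each control period).
- env.get_image(name): name is "scene" or "top" or "wrist"; returns (picture, depth): 400x640x3 uint8, blue, green, red; 400x640 float32, m along the optical axis (not along the pixel's ray), 0 where there is no reading.
- env.camera_model(name): a dict with "vertical_fov" (degrees; the focal length in pixels is half the picture's height over the tangent of half this angle, whatever the lens; pixels are square), "cx", "cy" (the principal point, pixels), "xyz" and "attitude" of the camera in the world. Camera axes: x right, y down, z forward; pixel columns grow to the right and rows downward; lengths in m; the calibration is good to about 2 mm. A picture is of the moment at which its call begins: read the wrist's pose just before it. camera_model takes no time and is no camera call; for the wrist camera it gives the pose at the moment of the call.
- env.hand_in(): hands the job in, once; it reports no verdict.
The state is a dict: "t": time; "joint_positions": joint angles; "dq": joint speeds; "tau": joint torques, N m; "ee_pos": TCP position; "eef_rot": TCP orientation; "force": force on the tool from outside, world axes, zero at the start; "wrist_torque": the same for the moment, N m; "gripper_width": finger opening in m.
Only numpy, scipy, OpenCV 4.12 (cv2) and the standard library are available. Lean on these libraries where they do the work, as an engineer would, in place of code of your own. Each camera call takes 0.05 s, during which the arm holds its last target.

TASK

Get the gauging station ready: first settle the empty plate gently on the base, its three ball feet home in the cone, the groove and on the flat pad, and only then load every T block lying on the bench flat into a nest of its own on the plate. With the loaded plate seated, turn the comparator's bezel until its pointer stands on the zero mark. Also hang the two plug gauges that stand on the bench by their hooks on the rack's rail, each in the middle of one of the two free places between the gauges already hanging there, without dislodging them, and leave the oiler, tin and spanner alone.

Things in the scene. Friction and masses are not known exactly. Their poses are not given: they have to be found in the camera images.
- base: grey kinematic base fixed to the bench (place and yaw vary): slab 160 x 160 x 12 mm with a 60 mm square nose at its -x end, carrying three steel seats. Origin on the bench, in the base's frame the seats lie at (-92, 0), (60, 56), (60, -56) mm. With the plate seated, the plate's origin lies 24 mm straight above this origin and its x and y axes match this body's
- seat_cone (a point): where the centre of the plate's nose ball rests, 36 mm above the bench, in an eight-sided cone cup on the nose of the base; walls 60 degrees from level, rim at 40 mm, about 32 mm wide; a ball up to 6 mm off slides home when let go
- seat_groove (a point): where the centre of the ball at (60, 56) mm of the plate rests, 36 mm above the bench, in a vee groove 50 mm long that points at the cone; walls 60 degrees from level, rims at 40 mm, about 32 mm apart. The third seat, at (60, -56) mm of the base, is a round flat pad 36 mm across, top at 24 mm
- plate: loose aluminium plate, 0.6 kg, 160 x 146 mm (x, y) with a nose 36 mm wide out to x = -114 mm, on three ball feet 24 mm across at (-92, 0), (60, 56), (60, -56) mm, centres z = 12; starts standing on them on the bench. Plate z = 22 to 30 mm; a steel grip post, 22 x 24 mm (x, y), at (-6, 0) mm rises to z = 90. Three nests on top. Origin level with the ball undersides, z up
- nest0 (a point): centre of the floor of a nest, at (41, 44, 30) mm of the plate; inside 68 x 48 mm, long side along the plate's x
- nest1 (a point): centre of the floor of a nest, at (41, -44, 30) mm of the plate; inside 68 x 48 mm, long side along the plate's x
- nest2 (a point): centre of the floor of a nest, at (-51, 0, 30) mm of the plate; inside 68 x 48 mm, long side along the plate's y (the point's own axes are the plate's)
- block0: loose milled aluminium T block, 0.18 kg: foot 60 x 40 x 18 mm (x, y, z) with a rib 60 x 16 mm along x on top, from z = 18 to 42 mm; fits any nest, either way round. Origin at the centre of its underside. Two or three such blocks are present; an absent one reads None
- block1: loose milled aluminium T block, 0.18 kg: foot 60 x 40 x 18 mm (x, y, z) with a rib 60 x 16 mm along x on top, from z = 18 to 42 mm; fits any nest, either way round. Origin at the centre of its underside. Two or three such blocks are present; an absent one reads None
- block2: loose milled aluminium T block, 0.18 kg: foot 60 x 40 x 18 mm (x, y, z) with a rib 60 x 16 mm along x on top, from z = 18 to 42 mm; fits any nest, either way round. Origin at the centre of its underside. Two or three such blocks are present; an absent one reads None
- gauge0: loose hooked plug gauge, 0.25 kg, standing on the bench: plug 44 mm across, 46 mm high; neck at x = 13 to 21 mm up to a cross bar (top z = 118 mm); hook lip at x = -21 to -13 mm reaching down to z = 88. Black grip tab on the bar, 20 x 22 mm (x, y), z = 118 to 156. Origin at the centre of the underside, z up
- gauge1: loose hooked plug gauge, 0.25 kg, standing on the bench: plug 44 mm across, 46 mm high; neck at x = 13 to 21 mm up to a cross bar (top z = 118 mm); hook lip at x = -21 to -13 mm reaching down to z = 88. Black grip tab on the bar, 20 x 22 mm (x, y), z = 118 to 156. Origin at the centre of the underside, z up
- hook0 (a point): where the rail's axis lies in the gauge's hook when it hangs, at (0, 0, 106) mm of the gauge, under an inverted vee; the rail runs along the gauge's y. The rail enters from the gauge's -x side, between plug and lip (z = 46 to 88 mm); lowering the gauge then seats it (gauge1 is alike)
- rack: rack fixed to the bench (place and yaw vary): foot 90 x 320 mm, 12 mm thick, two end posts at y = +-147 mm, a round rail 10 mm thick along its y axis at z = 140 mm. Origin under the middle of the rail, on the bench. The two free places are at y = +53 and -53 mm; a gauge hung there has its origin at z = 33.8 mm (its top at 190 mm), either way round
- gap0 (a point): free place on the rail, at y = +53 mm of the rack: a point of the rail's axis, 140 mm above the bench; its axes are the rack's
- gap1 (a point): the other free place on the rail, at y = -53 mm of the rack: a point of the rail's axis, 140 mm above the bench; its axes are the rack's
- hung_a: a like plug gauge hanging on the rail at about y = 106 mm of the rack, so that 62 mm is free between one hanging plug and the next; loose, origin and sizes as for gauge0
- hung_b: a like plug gauge hanging on the rail at about y = 0 mm of the rack, so that 62 mm is free between one hanging plug and the next; loose, origin and sizes as for gauge0
- hung_c: a like plug gauge hanging on the rail at about y = -106 mm of the rack, so that 62 mm is free between one hanging plug and the next; loose, origin and sizes as for gauge0
- dial: comparator head fixed to the bench (place and yaw vary): grey block 100 x 100 x 16 mm with a white scale disc 94 mm across (top z = 22 mm) with a bold zero mark on its -x side. Above it on a post 36 mm thick turns a steel bezel 52 mm across, z = 42 to 64 mm, with a black pointer on top. Origin at the centre of its underside, on the bezel's axis
- bezel (a joint): turn of the bezel, rad, anticlockwise seen from above positive; 0 = its black pointer stands on the zero mark (pointer towards the dial's -x); range -3.1 to 3.1; turns with light friction (0.05 N m), stays where it is left
- oiler: bystander: amber oil bottle 52 mm across, 140 mm high, origin at its underside
- tin: bystander: grey tin 68 mm across, 90 mm high, origin at its underside
- spanner: bystander: spanner 170 mm long lying along its x, origin at its middle
Mind the look-alikes: they are no part of the job. What is shaped like the block0 but red or yellow is not meant.

How it is judged:
By the outcome, as a careful person would: the job done as asked, in the order asked, and still so for the second after the job is handed in, with the robot touching nothing.
Of block0, block1, block2 only 2 to 3 are there at a start; the rules pass over those that are not, and their reading is None.
At some moment in a run one of block0, block1, block2 may be knocked a few centimetres aside while the robot is not near it.
It also fails if it takes over 210 s, if anything falls off the work surface, if the arm or the gripper's body presses on something with over 40 N, if the wrist force passes 120 N, or if a joint passes its speed limit or range.

## Working session

There is one attempt and no reset: what is moved stays moved. The work goes in short steps, Python scripts to look and compute and a tool call to move; the robot and the scene stay as the last step left them, time stands still between calls to the robot, and variables do not carry over. Pictures are saved under pics/ and viewed, and the job is handed in when it is done.

Besides the shell and the picture viewer there is one more tool, called after "Emit:" by a JSON object that holds its "op" and its "data", one argument or row to a line. arm_command: Moves the arm, as the interface text tells. Its arguments: {"type":"object","properties":{"steps":{"type":"array","items":{"type":"object","properties":{"rx":{"type":"number"},"ry":{"type":"number"},"rz":{"type":"number"},"tx":{"type":"number"},"ty":{"type":"number"},"tz":{"type":"number"},"claw":{"type":"number"}}}}},"required":["steps"]}

```bash
mkdir -p pics; ls
cat > h.py <<'E'
import numpy as np, cv2
from workcell import env
from scipy.spatial.transform import Rotation as R
def cam(n):
    return env.camera_model(n)
E
python3 - <<'E'
from h import *
for n in ("scene","top","wrist"):
    print(n,env.camera_model(n))
    p,d=env.get_image(n); cv2.imwrite(f"pics/{n}0.png",p); np.save(f"pics/{n}0.npy",d)
print(env.state(), env.grip_depth)
E
```

```text
pics
scene {'vertical_fov': 43.440494673044675, 'cx': 319.7650571177994, 'cy': 203.05927112590962, 'xyz': array([ 1.27114156, -0.24892049,  1.0852763 ]), 'attitude': array([-140.65581798,    0.95764406,   73.03285698])}
top {'vertical_fov': 44.22290473046515, 'cx': 316.8163263355687, 'cy': 190.5916411387504, 'xyz': array([ 0.13859636, -0.03474322,  1.6474087 ]), 'attitude': array([-1.67700597e+02, -1.65693189e-01, -9.21642785e+01])}
wrist {'vertical_fov': 70.19444615680678, 'cx': 320.9920910273048, 'cy': 195.98527842438443, 'xyz': array([ 0.19501608, -0.54390354,  0.37245654]), 'attitude': array([ 1.64129783e+02,  1.13877479e-01, -7.71894160e+01])}
{'t': 0.15, 'joint_positions': array([-8.51764574e+01,  1.79809374e+01,  2.59140350e+00,  7.46925511e+01,
        2.48152311e-03,  8.20024397e+01]), 'dq': array([ 0.01237609, -0.10783322,  0.17743432,  0.07070224,  0.04087734,
       -0.02817342]), 'tau': array([ 2.13182204e-03, -4.81064951e+01,  2.98815447e+01,  1.39129377e-02,
       -1.61712192e-04,  1.11597191e-05]), 'ee_pos': array([ 0.12757256, -0.56020499,  0.19300986]), 'eef_rot': array([-1.79919059e+02, -1.38779463e-02,  1.28210914e+01]), 'force': array([-0.40244124,  0.03547449, -0.32243605]), 'wrist_torque': array([0.02127271, 0.03371105, 0.00446542]), 'gripper_width': 0.08505472352136474} -0.0187
```

View pics/top0.png

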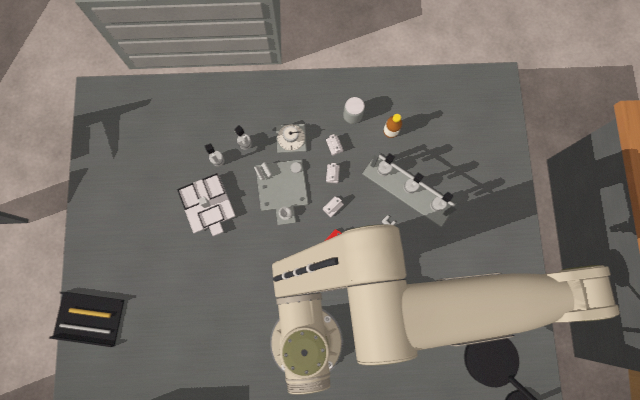

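View pics/scene0.png

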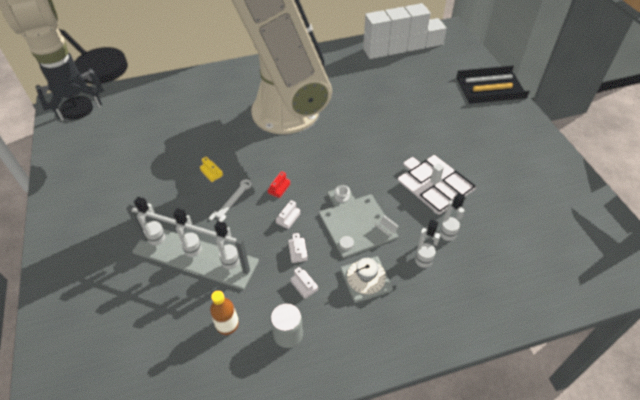

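View pics/wrist0.png

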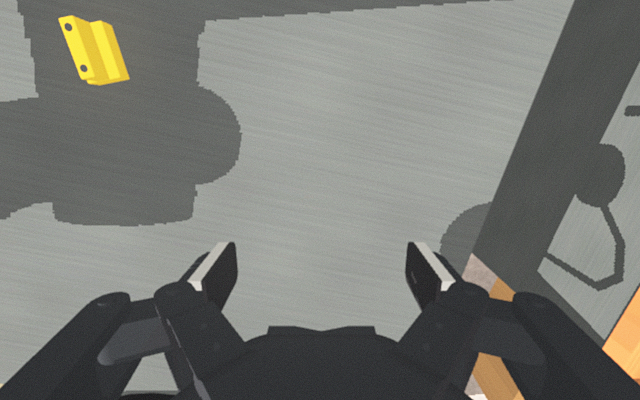

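```bash
cat >> h.py <<'E'
def K(n,m=None):
    m=m or env.camera_model(n); f=200/np.tan(np.radians(m['vertical_fov'])/2)
    return f,m['cx'],m['cy'],np.array(m['xyz']),R.from_euler('xyz',m['attitude'],degrees=True).as_matrix()
def ray(n,u,v,z,m=None):
    f,cx,cy,t,Rm=K(n,m); d=Rm@np.array([(u-cx)/f,(v-cy)/f,1.]); return t+d*(z-t[2])/d[2]
def proj(n,P,m=None):
    f,cx,cy,t,Rm=K(n,m); c=Rm.T@(np.asarray(P,float)-t); return np.array([cx+f*c[0]/c[2],cy+f*c[1]/c[2]])
def pts(n,d,m=None):
    f,cx,cy,t,Rm=K(n,m); v,u=np.mgrid[0:400,0:640]
    c=np.stack([(u-cx)/f*d,(v-cy)/f*d,d],-1); return c@Rm.T+t
E
python3 - <<'E'
from h import *
p=cv2.imread("pics/top0.png"); c=p[80:260,160:480]; cv2.imwrite("pics/top0c.png",cv2.resize(c,None,fx=2.5,fy=2.5,interpolation=cv2.INTER_CUBIC))
p=cv2.imread("pics/scene0.png"); c=p[130:350,110:490]; cv2.imwrite("pics/scene0c.png",cv2.resize(c,None,fx=2.1,fy=2.1,interpolation=cv2.INTER_CUBIC))
for nm,u,v,z in [("baseC",283,186,.012),("plate",207,203,.03),("dial",291,135,.05),("g0",215,155,.05),("g1",243,138,.05),("b",334,144,.03),("b",333,172,.03),("b",333,206,.03),("rackL",380,160,.14),("rackR",450,206,.14),("oiler",393,127,.1),("tin",354,108,.09),("sp",387,220,0),("red",335,236,.03)]:
    print(nm,ray("top",u,v,z).round(3))
E
```

```text
baseC [0.515 0.062 0.012]
plate [0.462 0.316 0.03 ]
dial [0.683 0.028 0.05 ]
g0 [0.622 0.286 0.05 ]
g1 [0.679 0.191 0.05 ]
b [ 0.652 -0.118  0.03 ]
b [ 0.553 -0.11   0.03 ]
b [ 0.436 -0.105  0.03 ]
rackL [ 0.559 -0.256  0.14 ]
rackR [ 0.402 -0.464  0.14 ]
oiler [ 0.682 -0.312  0.1  ]
tin [ 0.757 -0.188  0.09 ]
sp [ 0.387 -0.286  0.   ]
red [ 0.335 -0.107  0.03 ]
```

View pics/top0c.png

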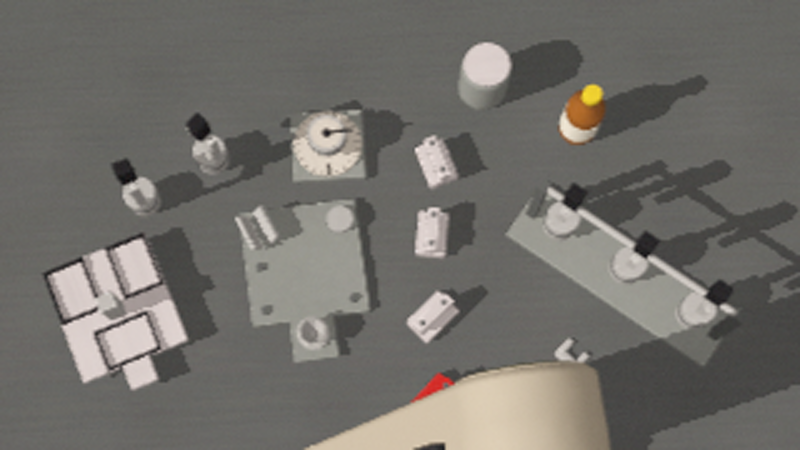

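View pics/scene0c.png

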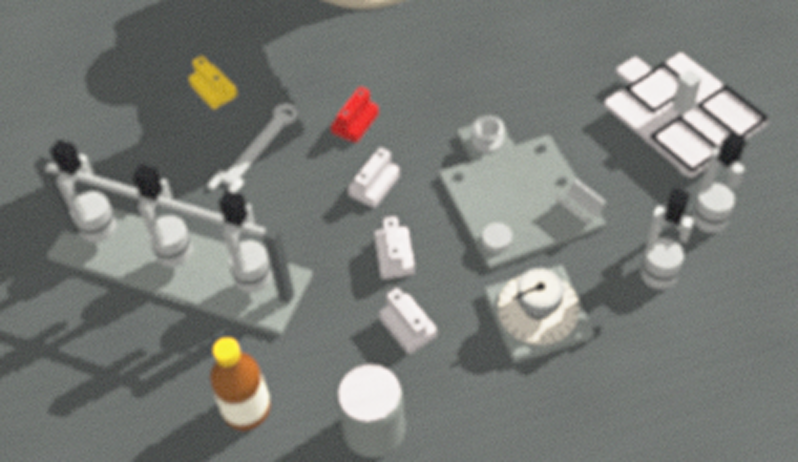

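```bash
cat >> h.py <<'E'
def tool():
    s=env.state(); return np.array(s['ee_pos']),R.from_euler('xyz',s['eef_rot'],degrees=True)
def mv(x,y,z,yaw):
    """shift & turn fractions to reach tool-down pose"""
    p,r=tool(); q=R.from_euler('xyz',[180,0,yaw],degrees=True)
    rv=(q*r.inv()).as_rotvec()/(np.pi/2); d=(np.array([x,y,z])-p)/.4
    print("t",d.round(4),"r",rv.round(4),"rows>=",max(np.linalg.norm(d)*8,np.linalg.norm(rv)*90/8.59).round(1))
def st():
    s=env.state(); print("t",round(s['t'],2),"p",s['ee_pos'].round(4),"rot",s['eef_rot'].round(2),"F",s['force'].round(1),"w",round(s['gripper_width'],4))
E
python3 - <<'E'
from h import *
p,r=tool(); f,cx,cy,t,Rm=K("wrist")
print("cam in tool",r.inv().apply(t-p).round(4)); print((r.as_matrix().T@Rm).round(3))
for v in (10,196,240): print(v, r.inv().apply(ray("wrist",321,v,0)-p).round(3))
st(); mv(.46,-.0,.33,-5)
E
```

```text
cam in tool [ 0.0694 -0.0011 -0.1795]
[[-0.    -0.962 -0.274]
 [ 1.    -0.    -0.   ]
 [ 0.    -0.274  0.962]]
10 [ 0.185 -0.001  0.193]
196 [-0.037 -0.001  0.193]
240 [-0.102 -0.001  0.193]
t 0.15 p [ 0.1276 -0.5602  0.193 ] rot [-1.7992e+02 -1.0000e-02  1.2820e+01] F [-0.4  0.  -0.3] w 0.0851
t [0.8311 1.4005 0.3425] r [-9.00e-04  1.00e-04 -1.98e-01] rows>= 13.3
```

Emit:
{"op": "arm_command", "data": {
  "steps": [
    {"tz": 0.12},
    {"tz": 0.24},
    {"tz": 0.32},
    {"tx": 0.1, "ty": 0.1, "tz": 0.32},
    {"tx": 0.16, "ty": 0.2, "tz": 0.32},
    {"tx": 0.24, "ty": 0.3, "tz": 0.32},
    {"tx": 0.32, "ty": 0.4, "tz": 0.32},
    {"tx": 0.4, "ty": 0.5, "tz": 0.32},
    {"tx": 0.5, "ty": 0.6, "tz": 0.32, "rz": -0.05},
    {"tx": 0.6, "ty": 0.7, "tz": 0.32, "rz": -0.1},
    {"tx": 0.65, "ty": 0.8, "tz": 0.32, "rz": -0.142}
  ]
}}

```text
invalid input at $.steps[0]: expected keys rx, ry, rz, tx, ty, tz, claw
```

Emit:
{"op": "arm_command", "data": {
  "steps": [
    {"tx": 0.1, "ty": 0.1},
    {"tx": 0.2, "ty": 0.2},
    {"tx": 0.25, "ty": 0.3},
    {"tx": 0.3, "ty": 0.4},
    {"tx": 0.35, "ty": 0.5},
    {"tx": 0.4, "ty": 0.6},
    {"tx": 0.45, "ty": 0.7},
    {"tx": 0.5, "ty": 0.8},
    {"tx": 0.5, "ty": 0.8},
    {"tx": 0.5, "ty": 0.8},
    {"tx": 0.5, "ty": 0.8}
  ]
}}

```text
invalid input at $.steps[0]: expected keys rx, ry, rz, tx, ty, tz, claw
```

```bash
cat >> h.py <<'E'
import json
def snap(name):
    m=env.camera_model("wrist"); p,d=env.get_image("wrist")
    cv2.imwrite(f"pics/{name}.png",p); np.save(f"pics/{name}.npy",d)
    json.dump({k:np.array(v).tolist() for k,v in m.items()},open(f"pics/{name}.json","w"))
def load(name):
    return cv2.imread(f"pics/{name}.png"),np.load(f"pics/{name}.npy"),json.load(open(f"pics/{name}.json"))
E
python3 - <<'E'
from h import *
st(); snap("w1")
E
```

```text
t 0.15 p [ 0.1276 -0.5602  0.193 ] rot [-1.7992e+02 -1.0000e-02  1.2820e+01] F [-0.4  0.  -0.3] w 0.0851
```

View pics/w1.png

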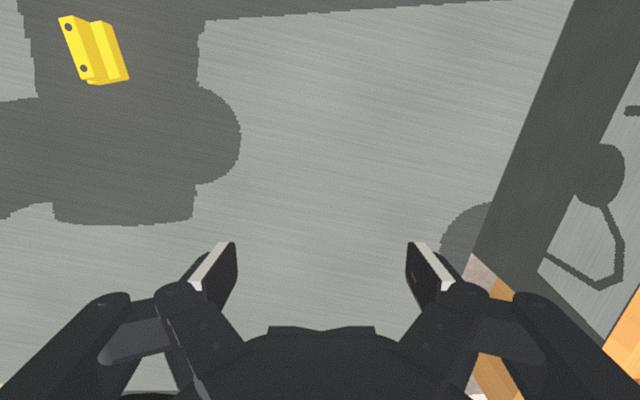

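Emit:
{"op": "arm_command", "data": {
  "steps": [
    {"rx": 0, "ry": 0, "rz": 0, "tx": 0, "ty": 0, "tz": 0.12, "claw": 1},
    {"rx": 0, "ry": 0, "rz": 0, "tx": 0, "ty": 0.05, "tz": 0.24, "claw": 1},
    {"rx": 0, "ry": 0, "rz": 0, "tx": 0.08, "ty": 0.12, "tz": 0.32, "claw": 1},
    {"rx": 0, "ry": 0, "rz": 0, "tx": 0.65, "ty": 0.8, "tz": 0.32, "claw": 1},
    {"rx": 0, "ry": 0, "rz": 0, "tx": 0.65, "ty": 0.8, "tz": 0.32, "claw": 1},
    {"rx": 0, "ry": 0, "rz": 0, "tx": 0.65, "ty": 0.8, "tz": 0.32, "claw": 1},
    {"rx": 0, "ry": 0, "rz": 0, "tx": 0.65, "ty": 0.8, "tz": 0.32, "claw": 1},
    {"rx": 0, "ry": 0, "rz": -0.14, "tx": 0.65, "ty": 0.8, "tz": 0.32, "claw": 1},
    {"rx": 0, "ry": 0, "rz": -0.14, "tx": 0.65, "ty": 0.8, "tz": 0.32, "claw": 1},
    {"rx": 0, "ry": 0, "rz": -0.14, "tx": 0.65, "ty": 0.8, "tz": 0.32, "claw": 1},
    {"rx": 0, "ry": 0, "rz": -0.14, "tx": 0.65, "ty": 0.8, "tz": 0.32, "claw": 1}
  ]
}}

```text
t: 1.3
ee_pos: [0.3894, -0.2372, 0.3219]
eef_rot: [-180.0, -0.0, 0.5]
force: [-0.8, -0.7, -0.8]
gripper_width: 0.0858
```

Emit:
{"op": "arm_command", "data": {
  "steps": [
    {"rx": 0, "ry": 0, "rz": 0, "tx": 0.5, "ty": 0.8, "tz": 0, "claw": 1},
    {"rx": 0, "ry": 0, "rz": 0, "tx": 0.5, "ty": 0.8, "tz": 0, "claw": 1},
    {"rx": 0, "ry": 0, "rz": 0, "tx": 0.5, "ty": 0.8, "tz": 0, "claw": 1},
    {"rx": 0, "ry": 0, "rz": 0, "tx": 0.5, "ty": 0.8, "tz": 0, "claw": 1},
    {"rx": 0, "ry": 0, "rz": 0, "tx": 0.5, "ty": 0.8, "tz": 0, "claw": 1},
    {"rx": 0, "ry": 0, "rz": 0, "tx": 0.5, "ty": 0.8, "tz": 0, "claw": 1},
    {"rx": 0, "ry": 0, "rz": 0, "tx": 0.5, "ty": 0.8, "tz": 0, "claw": 1},
    {"rx": 0, "ry": 0, "rz": 0, "tx": 0.5, "ty": 0.8, "tz": 0, "claw": 1},
    {"rx": 0, "ry": 0, "rz": 0, "tx": 0.5, "ty": 0.8, "tz": 0, "claw": 1},
    {"rx": 0, "ry": 0, "rz": 0, "tx": 0.5, "ty": 0.8, "tz": 0, "claw": 1},
    {"rx": 0, "ry": 0, "rz": 0, "tx": 0.5, "ty": 0.8, "tz": 0, "claw": 1}
  ]
}}

```text
t: 2.4
ee_pos: [0.5872, 0.0785, 0.3218]
eef_rot: [180.0, 0.0, 0.2]
force: [0.1, -1.3, -0.2]
gripper_width: 0.0857
```

Run:
```python
from h import *
st(); snap("w1")
```

```text
t 2.4 p [0.5872 0.0785 0.3218] rot [1.7998e+02 2.0000e-02 1.8000e-01] F [ 0.1 -1.3 -0.2] w 0.0857
```

View pics/w1.png

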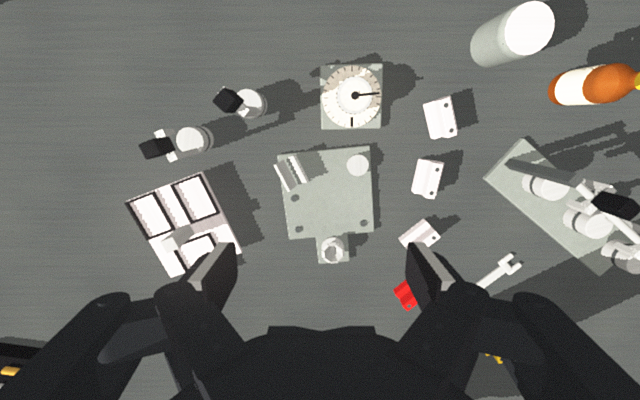

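Run:
```python
from h import *
p,d,m=load("w1"); P=pts("wrist",d,m); z=P[...,2]*1000
print("bench z", [z[v,u].round(1) for u,v in [(60,120),(260,220),(400,80),(450,190)]])
print("slab",z[205,320],"pad",z[165,358],"plate",z[192,170],"cup",z[238:262,322:345:4].round(0))
vis=np.clip(z*2.0+20,0,255).astype(np.uint8)
cv2.imwrite("pics/w1z.png",cv2.applyColorMap(vis,cv2.COLORMAP_JET))
c=p[40:280,110:470]; cv2.imwrite("pics/w1c.png",cv2.resize(c,None,fx=2.2,fy=2.2,interpolation=cv2.INTER_CUBIC))
```

```text
bench z [np.float64(-0.7), np.float64(-1.6), np.float64(-1.9), np.float64(-2.1)]
slab 11.16384859977454 pad 23.889546397919183 plate 29.016516413788274 cup [[11. 14. 16. 17. 14. 12.]
 [11. 17. 17. 16. 16.  9.]
 [11. 17. 15. 15. 16. 11.]
 [10. 17. 16. 15. 16. 12.]
 [16. 16. 37. 38. 16. 12.]
 [15. 36. 38. 37. 38. 16.]
 [15. 37. 38. 37. 36. 15.]
 [15. 39. 34. 28. 37. 16.]
 [15. 38. 22. 21. 38. 36.]
 [16. 38. 15. 17. 35. 33.]
 [37. 35. 16. 18. 31. 37.]
 [39. 30. 19. 18. 30. 37.]
 [39. 30. 18. 21. 29. 37.]
 [39. 30. 22. 23. 29. 38.]
 [37. 32. 23. 23. 28. 39.]
 [38. 31. 25. 24. 30. 39.]
 [37. 32. 26. 27. 34. 37.]
 [37. 33. 29. 28. 32. 37.]
 [36. 36. 30. 30. 35. 37.]
 [11. 35. 31. 31. 37. 36.]
 [10. 38. 33. 35. 38. 10.]
 [11. 38. 36. 35. 39. 10.]
 [10. 37. 36. 36. 37. 10.]
 [12. 11. 39. 38. 10. -2.]]
```

View pics/w1z.png

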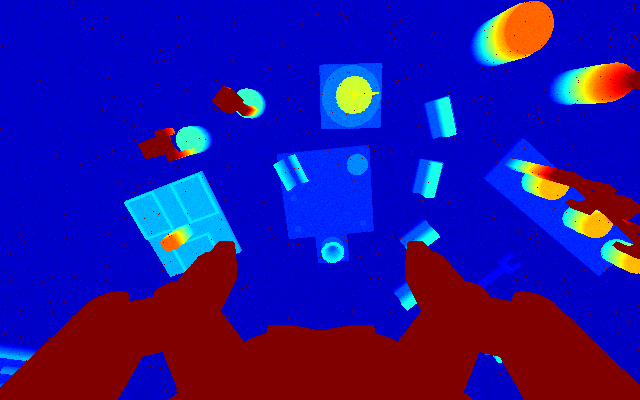

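View pics/w1c.png

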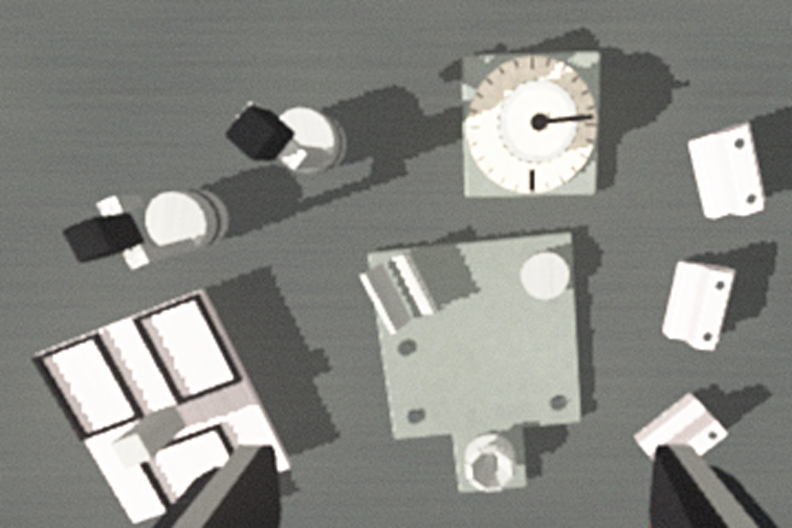

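```bash
cat >> h.py <<'E'
def topmask(P,box,z0,z1):
    x0,x1,y0,y1=box; return (P[...,0]>x0)&(P[...,0]<x1)&(P[...,1]>y0)&(P[...,1]<y1)&(P[...,2]>z0)&(P[...,2]<z1)
def rect(P,M):
    q=(P[...,:2][M]*1000).astype(np.float32); return cv2.minAreaRect(q)
E
python3 - <<'E'
from h import *
p,d,m=load("w1"); P=pts("wrist",d,m)
def comp(box,z0,z1):
    M=topmask(P,box,z0,z1).astype(np.uint8); M=cv2.morphologyEx(M,cv2.MORPH_OPEN,np.ones((3,3)))
    n,l,s,c=cv2.connectedComponentsWithStats(M); k=1+np.argmax(s[1:,4]); return l==k
def show(nm,M):
    r=rect(P,M); print(nm,"rect c",np.round(r[0],1),"sz",np.round(r[1],1),"ang",round(r[2],1),"mean",P[M].mean(0).round(4),"n",M.sum())
base=(.38,.66,-.03,.16)
M=topmask(P,base,.0185,.028); show("pad",comp((.5,.66,-.03,.08),.019,.028))
show("cup",comp((.40,.48,-.02,.1),.030,.045))
show("slab",comp(base,.006,.0155)); show("slabonly",comp((.455,.66,-.03,.16),.006,.0155))
show("dialblock",comp((.6,.8,-.05,.12),.008,.019)); show("scale",comp((.6,.8,-.05,.12),.0185,.026)); show("bezel",comp((.6,.8,-.05,.12),.055,.07))
show("plate",comp((.3,.6,.18,.5),.022,.037))
show("post",comp((.3,.6,.18,.5),.080,.095))
# plate above-rim
for b,bx in enumerate([(.6,.7,-.17,-.06),(.5,.6,-.17,-.06),(.4,.48,-.17,-.06)]):
    show(f"blk{b} foot",comp(bx,.010,.022)); show(f"blk{b} rib",comp(bx,.035,.046)); print(P[...,2][topmask(P,bx,.008,.1)].max())
for nm,bx in [("gA",(.55,.66,.22,.42)),("gB",(.62,.75,.13,.27))]:
    show(nm+" plug",comp(bx,.038,.05)); show(nm+" tab",comp((.5,.8,.13,.42) if 0 else bx,.146,.165)); show(nm+" bar",comp(bx,.105,.122))
E
```

```text
pad rect c [649.1  31. ] sz [20.5 68.6] ang 0.2 mean [0.6508 0.0316 0.0212] n 449
cup rect c [420.6  59.3] sz [38.3 39.8] ang 0.2 mean [0.4184 0.0588 0.036 ] n 263
slab rect c [493.2  66.5] sz [214.8 159.8] ang 5.8 mean [0.5143 0.0668 0.0111] n 7026
slabonly rect c [524.   69.7] sz [152.9 159.8] ang 5.7 mean [0.5254 0.066  0.0111] n 6129
dialblock rect c [720.   73.5] sz [28.2 54.1] ang 51.1 mean [0.7206 0.0712 0.0149] n 291
scale rect c [685.  32.] sz [92.8 92.2] ang 46.5 mean [0.6847 0.0351 0.0212] n 1705
bezel rect c [684.8  31.9] sz [51.3 51.9] ang 60.7 mean [0.6848 0.0322 0.0639] n 1069
plate rect c [464.1 323.4] sz [159.7 147.7] ang 20.9 mean [0.4766 0.3259 0.0299] n 5989
post rect c [459.1 320.4] sz [22.  23.8] ang 22.9 mean [0.46   0.3184 0.0879] n 224
blk0 foot rect c [ 649.3 -104.3] sz [59.9 13.7] ang 18.7 mean [ 0.6501 -0.1039  0.0167] n 372
blk0 rib rect c [ 653.8 -117.2] sz [59.6 16.3] ang 18.6 mean [ 0.6541 -0.1162  0.0407] n 447
0.043989553190187936
blk1 foot rect c [554.5 -92.5] sz [13.8 59.1] ang 81.6 mean [ 0.5554 -0.0926  0.0168] n 320
blk1 rib rect c [ 552.5 -106.1] sz [17.  60.1] ang 82.6 mean [ 0.5534 -0.1053  0.0406] n 384
0.043722291320992146
blk2 foot rect c [448.  -92.9] sz [14.3 59.3] ang 43.4 mean [ 0.449  -0.0934  0.0166] n 289
blk2 rib rect c [ 449.3 -113.3] sz [15.7 27.3] ang 44.4 mean [ 0.4498 -0.1126  0.0405] n 150
0.04307719872238097
gA plug rect c [620.3 287.7] sz [42.8 37.4] ang 89.6 mean [0.6198 0.2866 0.0449] n 566
gA tab rect c [617.1 287.3] sz [20.1 22.7] ang 19.7 mean [0.6175 0.2857 0.1542] n 358
gA bar rect c [603.9 280.3] sz [12.1 17.4] ang 22.6 mean [0.6036 0.2804 0.115 ] n 120
gB plug rect c [681.9 187.9] sz [38.6 23.8] ang 74.0 mean [0.6815 0.1871 0.0451] n 322
gB tab rect c [673.3 192.8] sz [20.2 22.1] ang 47.1 mean [0.6732 0.1918 0.1545] n 380
gB bar rect c [663.  181.6] sz [11.6 11.8] ang 47.1 mean [0.6633 0.1809 0.116 ] n 117
```

```bash
cat >> h.py <<'E'
def comp(P,box,z0,z1):
    M=topmask(P,box,z0,z1).astype(np.uint8); M=cv2.morphologyEx(M,cv2.MORPH_OPEN,np.ones((3,3)))
    n,l,s,c=cv2.connectedComponentsWithStats(M); k=1+np.argmax(s[1:,4]); return l==k
def show(nm,P,M):
    r=rect(P,M); print(nm,"rect c",np.round(r[0],1),"sz",np.round(r[1],1),"ang",round(r[2],1),"mean",(1000*P[M].mean(0)).round(1),"n",M.sum())
    return r
E
python3 - <<'E'
from h import *
p,d,m=load("w1"); P=pts("wrist",d,m)
show("pad",P,comp(P,(.54,.63,-.02,.04),.0205,.028))
show("cup",P,comp(P,(.39,.47,.03,.09),.0345,.045))
M=topmask(P,(.39,.47,.03,.09),.0345,.045); q=P[M]; print(q.min(0),q.max(0))
# slab edges: fit lines in base frame
a=np.radians(5.8);X=np.array([np.cos(a),np.sin(a)]);Y=np.array([-X[1],X[0]]);O=np.array([.5204,.0693])
S=topmask(P,(.36,.66,-.05,.18),.007,.0155); q=P[S][:,:2]-O; x=q@X*1000; y=q@Y*1000
for lo in range(-70,80,20):
    k=(x>lo)&(x<lo+20); kk=(y>lo)&(y<lo+20); print(lo+10,"y",np.percentile(y[k],[.5,99.5]).round(1),"x",np.percentile(x[kk],[.5,99.5]).round(1))
E
```

```text
pad rect c [575.8  19.1] sz [34.1 34.6] ang 48.5 mean [575.8  18.8  23.1] n 341
cup rect c [418.2  58.9] sz [38.4 40.2] ang 42.3 mean [417.5  58.4  37.3] n 182
[0.39883148 0.0394083  0.03457417] [0.43977686 0.07924377 0.04019754]
-60 y [-78.3  78.6] x [-78.2 112.8]
-40 y [-79.1  78.8] x [-78.7 115.2]
-20 y [-78.3  78.9] x [-133.8  132. ]
0 y [-79.   78.8] x [-98.  137.8]
20 y [-78.6  78.9] x [-133.9   79.3]
40 y [-79.1  61.5] x [-78.5  79.7]
60 y [-78.9  70.3] x [-78.5  79.5]
80 y [-78.4  79. ] x [-78.7  79.1]
```

Run:
```python
from h import *
p,d,m=load("w1"); P=pts("wrist",d,m)
show("groove",P,comp(P,(.53,.65,.09,.17),.020,.045))
M=topmask(P,(.53,.65,.09,.17),.033,.045); q=P[M]*1000; print(q.min(0),q.max(0),len(q))
show("grooverims",P,M)
a=np.radians(6.0);c,s=np.cos(a),np.sin(a)
O=np.array([.5097,.0684])
for l in [(-92,0),(60,56),(60,-56)]: print(l,(O*1000+[c*l[0]-s*l[1],s*l[0]+c*l[1]]).round(1))
c=p[130:270,260:390]; cv2.imwrite("pics/w1base.png",cv2.resize(c,None,fx=4,fy=4,interpolation=cv2.INTER_CUBIC))
```

```text
groove rect c [558.8 141.5] sz [49.7 15.7] ang 25.5 mean [559.6 141.7  31.7] n 307
[533.8258394  101.32725208  33.02763121] [595.09186947 158.5812349   40.41972712] 277
grooverims rect c [564.2 130.4] sz [49.5 40.6] ang 26.6 mean [564.1 131.3  36.9] n 277
(-92, 0) [418.2  58.8]
(60, 56) [563.5 130.4]
(60, -56) [575.2  19. ]
```

View pics/w1base.png

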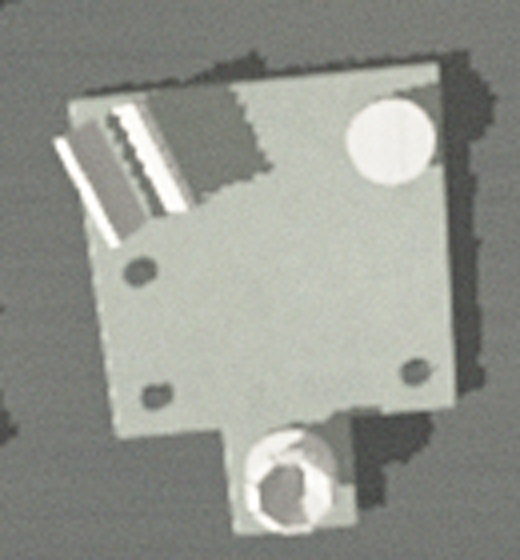

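Run:
```python
from h import *
p,d,m=load("w1"); P=pts("wrist",d,m)
a=np.radians(21.);X=np.array([np.cos(a),np.sin(a)]);Y=np.array([-X[1],X[0]]);O=np.array([.4646,.3226])
S=topmask(P,(.3,.62,.2,.5),.024,.040); q=P[S][:,:2]-O; x=q@X*1000; y=q@Y*1000
B=np.arange(-75,80,10);ex=[];ey=[]
for b in B:
    k=(abs(x-b)<5)&(abs(y)<85); kk=(abs(y-b)<5)
    ey.append(np.percentile(y[k],[.5,99.5])); ex.append(np.percentile(x[kk],[.5,99.5]))
print(np.c_[B,np.round(ey,1),np.round(ex,1)])
st(); mv(.4591,.3204,.2,21)
```

```text
[[-75.  -72.3  73.7 -77.4  78.5]
 [-65.  -72.7  73.9 -79.3  78.9]
 [-55.  -72.4  73.  -49.4  79.1]
 [-45.  -72.5  73.2 -46.7  78.8]
 [-35.  -72.2  72.9 -49.3  78.7]
 [-25.  -72.5  72.7 -55.6  79. ]
 [-15.  -72.5  73.7 -56.9  78.8]
 [ -5.  -72.5  73.1 -58.1  79.2]
 [  5.  -72.2  72.4 -60.4  79.4]
 [ 15.  -72.4  72.4 -65.3  79. ]
 [ 25.  -72.2  72.3 -71.6  79.2]
 [ 35.  -72.5  71.7 -75.2  78.9]
 [ 45.  -72.2  71.8 -78.6  79.2]
 [ 55.  -72.4  71.8 -79.   79.1]
 [ 65.  -72.3  72.1 -78.4  78.8]
 [ 75.  -72.2  72.  -79.3  78.9]]
t 2.45 p [0.5871 0.0782 0.322 ] rot [1.7998e+02 0.0000e+00 1.4000e-01] F [ 0.3  0.5 -0.3] w 0.0851
t [-0.3201  0.6054 -0.305 ] r [2.000e-04 0.000e+00 2.318e-01] rows>= 6.0
```

Emit:
{"op": "arm_command", "data": {
  "steps": [
    {"rx": 0, "ry": 0, "rz": 0.232, "tx": -0.32, "ty": 0.606, "tz": -0.3, "claw": 1},
    {"rx": 0, "ry": 0, "rz": 0.232, "tx": -0.32, "ty": 0.606, "tz": -0.3, "claw": 1},
    {"rx": 0, "ry": 0, "rz": 0.232, "tx": -0.32, "ty": 0.606, "tz": -0.3, "claw": 1},
    {"rx": 0, "ry": 0, "rz": 0.232, "tx": -0.32, "ty": 0.606, "tz": -0.3, "claw": 1},
    {"rx": 0, "ry": 0, "rz": 0.232, "tx": -0.32, "ty": 0.606, "tz": -0.3, "claw": 1},
    {"rx": 0, "ry": 0, "rz": 0.232, "tx": -0.32, "ty": 0.606, "tz": -0.3, "claw": 1},
    {"rx": 0, "ry": 0, "rz": 0.232, "tx": -0.32, "ty": 0.606, "tz": -0.3, "claw": 1},
    {"rx": 0, "ry": 0, "rz": 0.232, "tx": -0.32, "ty": 0.606, "tz": -0.3, "claw": 0.3},
    {"rx": 0, "ry": 0, "rz": 0.232, "tx": -0.32, "ty": 0.606, "tz": -0.3, "claw": 0.3},
    {"rx": 0, "ry": 0, "rz": 0.232, "tx": -0.32, "ty": 0.606, "tz": -0.3, "claw": 0.3}
  ]
}}

```text
t: 3.45
ee_pos: [0.4712, 0.2971, 0.2029]
eef_rot: [-178.8, -0.1, 23.3]
force: [-0.2, 0.0, 0.6]
gripper_width: 0.0557
```

Run:
```python
from h import *
st(); snap("w2"); mv(.4590,.32045,.052,21)
p,d,m=load("w2");P=pts("wrist",d,m)
show("post",P,comp(P,(.42,.5,.28,.36),.080,.097))
```

```text
t 3.45 p [0.4712 0.2971 0.2029] rot [-1.7882e+02 -9.0000e-02  2.3310e+01] F [-0.2  0.   0.6] w 0.0557
t [-0.0302  0.058  -0.3769] r [-0.0126 -0.0041 -0.0258] rows>= 3.1
post rect c [458.3 321.1] sz [21.7 23.7] ang 22.6 mean [459.  321.1  88.5] n 472
```

View pics/w2.png

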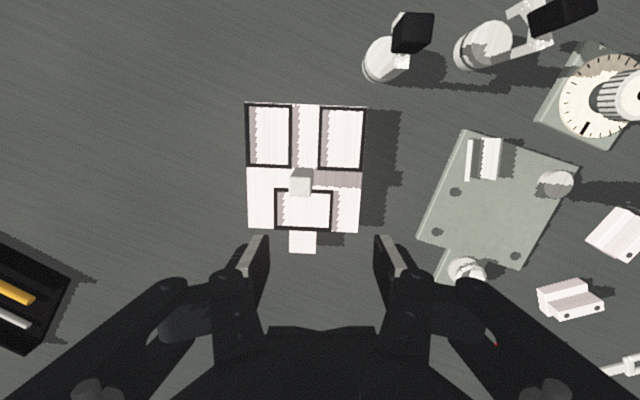

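Emit:
{"op": "arm_command", "data": {
  "steps": [
    {"rx": 0, "ry": 0, "rz": 0, "tx": 0, "ty": 0, "tz": 0, "claw": 0.3},
    {"rx": 0, "ry": 0, "rz": 0, "tx": 0, "ty": 0, "tz": 0, "claw": 0.3}
  ]
}}

```text
t: 3.7
ee_pos: [0.4703, 0.2977, 0.202]
eef_rot: [-178.8, -0.0, 23.4]
force: [-1.1, -0.0, 0.0]
gripper_width: 0.0556
```

Run:
```python
from h import *
st();  mv(.4590,.3206,.052,21)
```

```text
t 3.7 p [0.4703 0.2977 0.202 ] rot [-1.7881e+02 -1.0000e-02  2.3400e+01] F [-1.1 -0.   0. ] w 0.0556
t [-0.0283  0.0572 -0.3751] r [-0.0123 -0.0049 -0.0266] rows>= 3.0
```

Emit:
{"op": "arm_command", "data": {
  "steps": [
    {"rx": -0.0123, "ry": -0.0049, "rz": -0.0266, "tx": -0.0283, "ty": 0.0572, "tz": -0.05, "claw": 0.3},
    {"rx": -0.0123, "ry": -0.0049, "rz": -0.0266, "tx": -0.0283, "ty": 0.0572, "tz": -0.15, "claw": 0.3},
    {"rx": -0.0123, "ry": -0.0049, "rz": -0.0266, "tx": -0.0283, "ty": 0.0572, "tz": -0.25, "claw": 0.3},
    {"rx": -0.0123, "ry": -0.0049, "rz": -0.0266, "tx": -0.0283, "ty": 0.0572, "tz": -0.33, "claw": 0.3},
    {"rx": -0.0123, "ry": -0.0049, "rz": -0.0266, "tx": -0.0283, "ty": 0.0572, "tz": -0.375, "claw": 0.3},
    {"rx": -0.0123, "ry": -0.0049, "rz": -0.0266, "tx": -0.0283, "ty": 0.0572, "tz": -0.375, "claw": 0.3},
    {"rx": -0.0123, "ry": -0.0049, "rz": -0.0266, "tx": -0.0283, "ty": 0.0572, "tz": -0.375, "claw": 0.3}
  ]
}}

```text
t: 4.4
ee_pos: [0.4687, 0.2972, 0.0519]
eef_rot: [-178.8, 0.1, 23.4]
force: [1.1, 0.6, 0.9]
gripper_width: 0.0553
```

Run:
```python
from h import *
st();  mv(.4590,.3206,.052,21)
```

```text
t 4.4 p [0.4687 0.2972 0.0519] rot [-1.7879e+02  8.0000e-02  2.3410e+01] F [1.1 0.6 0.9] w 0.0553
t [-0.0243  0.0584  0.0003] r [-0.0121 -0.0059 -0.0267] rows>= 0.5
```

Run:
```python
from h import *
print(env.state()['joint_positions'].round(1)); snap("w3")
p,d=env.get_image("scene"); cv2.imwrite("pics/s3.png",cv2.resize(p[60:300,300:560],None,fx=3,fy=3))
```

```text
[ 23.3  20.5 -14.5  55.2   1.2 179.9]
```

View pics/w3.png

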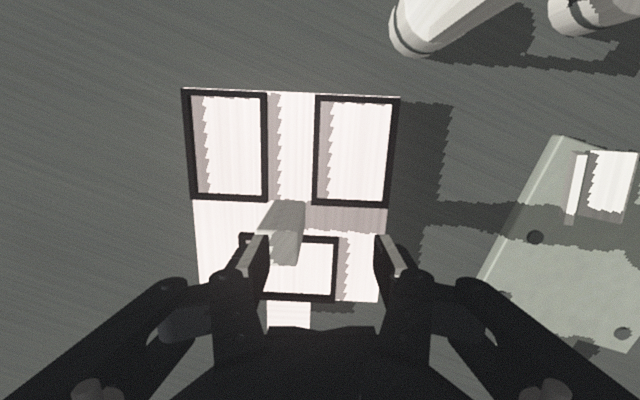

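View pics/s3.png

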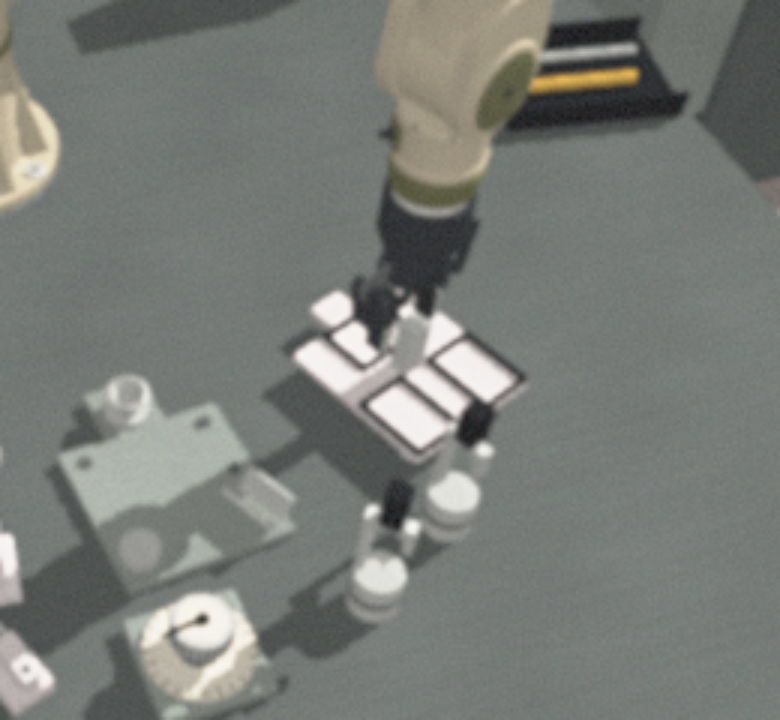

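Emit:
{"op": "arm_command", "data": {
  "steps": [
    {"rx": 0, "ry": 0, "rz": 0, "tx": 0, "ty": 0, "tz": 0.1, "claw": 0.3},
    {"rx": 0, "ry": 0, "rz": 0, "tx": 0, "ty": 0, "tz": 0.22, "claw": 0.3},
    {"rx": 0, "ry": 0, "rz": 0.05, "tx": -0.02, "ty": 0.02, "tz": 0.34, "claw": 0.3},
    {"rx": 0, "ry": 0, "rz": 0.98, "tx": -0.02, "ty": 0.05, "tz": 0.4, "claw": 0.3},
    {"rx": 0, "ry": 0, "rz": 0.98, "tx": -0.02, "ty": 0.05, "tz": 0.4, "claw": 0.3},
    {"rx": 0, "ry": 0, "rz": 0.98, "tx": -0.02, "ty": 0.05, "tz": 0.4, "claw": 0.3},
    {"rx": 0, "ry": 0, "rz": 0.98, "tx": -0.02, "ty": 0.05, "tz": 0.4, "claw": 0.3},
    {"rx": 0, "ry": 0, "rz": 0.98, "tx": -0.02, "ty": 0.05, "tz": 0.4, "claw": 0.3},
    {"rx": 0, "ry": 0, "rz": 0.98, "tx": -0.02, "ty": 0.05, "tz": 0.4, "claw": 0.3},
    {"rx": 0, "ry": 0, "rz": 0.98, "tx": -0.02, "ty": 0.05, "tz": 0.4, "claw": 0.3},
    {"rx": 0, "ry": 0, "rz": 0.98, "tx": -0.02, "ty": 0.05, "tz": 0.4, "claw": 0.3},
    {"rx": 0, "ry": 0, "rz": 0.98, "tx": -0.02, "ty": 0.05, "tz": 0.4, "claw": 0.3},
    {"rx": 0, "ry": 0, "rz": 0.98, "tx": -0.02, "ty": 0.05, "tz": 0.4, "claw": 0.3},
    {"rx": 0, "ry": 0, "rz": 0.98, "tx": -0.02, "ty": 0.05, "tz": 0.4, "claw": 0.3},
    {"rx": 0, "ry": 0, "rz": 0.98, "tx": -0.02, "ty": 0.05, "tz": 0.4, "claw": 0.3}
  ]
}}

```text
t: 6.0
ee_pos: [0.4609, 0.3174, 0.2125]
eef_rot: [-178.9, 0.1, 111.5]
force: [-1.2, -0.3, -0.4]
gripper_width: 0.0553
```

Run:
```python
from h import *
st(); print(env.state()['joint_positions'].round(1)); mv(.40,.28,.25,201)
```

```text
t 6.0 p [0.4609 0.3174 0.2125] rot [-1.7886e+02  6.0000e-02  1.1146e+02] F [-1.2 -0.3 -0.4] w 0.0553
[26.3 17.   4.  78.1  0.  94.9]
t [-0.1522 -0.0936  0.0937] r [ 0.0132 -0.0051  0.9949] rows>= 10.4
```

```bash
cat >> h.py <<'E'
def plate(P,O,yaw,zoff=0):
    a=np.radians(yaw);X=np.array([np.cos(a),np.sin(a)]);Y=np.array([-X[1],X[0]])
    S=topmask(P,(.3,.65,.0,.5),.025+zoff,.036+zoff); q=P[S][:,:2]-np.array(O); x=q@X*1000; y=q@Y*1000
    B=np.arange(-75,80,15)
    for b in B:
        k=(abs(x-b)<5)&(abs(y)<88); kk=(abs(y-b)<5)&(abs(x)<95)
        print(b,np.percentile(y[k],[.5,99.5]).round(1) if k.sum()>20 else 0,np.percentile(x[kk],[.5,99.5]).round(1) if kk.sum()>20 else 0)
E
python3 - <<'E'
from h import *
snap("w4"); p,d,m=load("w4");P=pts("wrist",d,m)
show("post",P,comp(P,(.42,.5,.28,.36),.080,.097))
plate(P,(.4646,.3226),21)
E
```

```text
post rect c [456.5 320.8] sz [20.9 23.6] ang 21.9 mean [456.3 321.4  88.6] n 446
-75 [-71.3  73.5] [-81.1  75.3]
-60 [-71.   73.6] [-81.2  75.4]
-45 [-70.7  73.7] [-81.7  75.7]
-30 [-70.6  73.8] [-80.1  75.7]
-15 [-71.9  72.8] [-93.3  76.4]
0 [-71.5  72.9] [-94.3  77.4]
15 [-70.6  73. ] [-93.9  76.5]
30 [-70.2  73.1] [-80.   76.2]
45 [-69.9  73.2] [-81.7  76.5]
60 [-69.6  73.3] [-80.9  76.5]
75 [-70.   73.4] [-80.6  75.7]
```

View pics/w4.png

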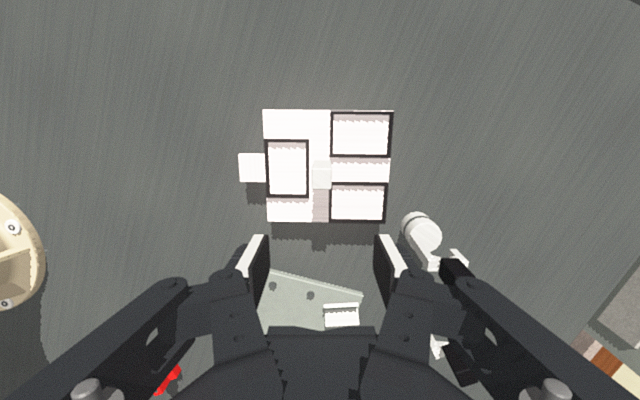

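Emit:
{"op": "arm_command", "data": {
  "steps": [
    {"rx": 0.0132, "ry": -0.0051, "rz": -0.17, "tx": 0.12, "ty": -0.74, "tz": 0.1, "claw": 0.3},
    {"rx": 0.0132, "ry": -0.0051, "rz": -0.17, "tx": 0.12, "ty": -0.74, "tz": 0.1, "claw": 0.3},
    {"rx": 0.0132, "ry": -0.0051, "rz": -0.17, "tx": 0.12, "ty": -0.74, "tz": 0.1, "claw": 0.3},
    {"rx": 0.0132, "ry": -0.0051, "rz": -0.17, "tx": 0.12, "ty": -0.74, "tz": 0.1, "claw": 0.3},
    {"rx": 0.0132, "ry": -0.0051, "rz": -0.17, "tx": 0.12, "ty": -0.74, "tz": 0.1, "claw": 0.3},
    {"rx": 0.0132, "ry": -0.0051, "rz": -0.17, "tx": 0.12, "ty": -0.74, "tz": 0.1, "claw": 0.3},
    {"rx": 0.0132, "ry": -0.0051, "rz": -0.17, "tx": 0.12, "ty": -0.74, "tz": 0.1, "claw": 0.3},
    {"rx": 0.0132, "ry": -0.0051, "rz": -0.17, "tx": 0.12, "ty": -0.74, "tz": 0.1, "claw": 0.3},
    {"rx": 0.0132, "ry": -0.0051, "rz": -0.17, "tx": 0.12, "ty": -0.74, "tz": 0.1, "claw": 0.3},
    {"rx": 0.0132, "ry": -0.0051, "rz": -0.17, "tx": 0.12, "ty": -0.74, "tz": 0.1, "claw": 0.3}
  ]
}}

```text
t: 7.05
ee_pos: [0.5083, 0.0228, 0.2516]
eef_rot: [-179.5, -1.0, 96.4]
force: [0.4, 0.2, 1.0]
gripper_width: 0.0554
```

Run:
```python
from h import *
st(); snap("w5"); p,d,m=load("w5");P=pts("wrist",d,m)
show("pad",P,comp(P,(.54,.63,-.02,.05),.0205,.028))
M=topmask(P,(.39,.47,.03,.09),.0345,.045);show("cup",P,M)
M=topmask(P,(.53,.65,.09,.17),.033,.045);show("groove",P,M)
show("scale",P,comp(P,(.6,.8,-.05,.12),.0185,.026)); show("bezel",P,comp(P,(.6,.8,-.05,.12),.055,.07))
show("post",P,comp(P,(.42,.5,.28,.36),.080,.097))
for nm,bx in [("gA",(.55,.66,.22,.42)),("gB",(.62,.75,.13,.27))]:
    show(nm+" tab",P,comp(P,bx,.146,.165))
```

```text
t 7.05 p [0.5083 0.0228 0.2516] rot [-179.49   -1.     96.42] F [0.4 0.2 1. ] w 0.0554
pad rect c [574.2  18.3] sz [35.1 34.6] ang 10.7 mean [573.9  18.7  23.2] n 476
cup rect c [417.5  58.8] sz [40.2 38.8] ang 6.5 mean [417.   58.8  37.3] n 395
groove rect c [562.7 129.8] sz [50.2 40.6] ang 26.0 mean [562.3 130.4  37. ] n 485
scale rect c [677.7  34.5] sz [92.9 82.1] ang 66.8 mean [670.2  37.8  21.2] n 1767
bezel rect c [682.9  32.2] sz [52.6 52.1] ang 57.4 mean [681.3  32.6  63.7] n 1287Traceback (most recent call last):
  File "<stdin>", line 7, in <module>
  File "h.py", line 38, in comp
    n,l,s,c=cv2.connectedComponentsWithStats(M); k=1+np.argmax(s[1:,4]); return l==k
                                                     ~~~~~~~~~^^^^^^^^^
    return _wrapfunc(a, 'argmax', axis=axis, out=out, **kwds)
    return bound(*args, **kwds)
ValueError: attempt to get argmax of an empty sequence
```

View pics/w5.png

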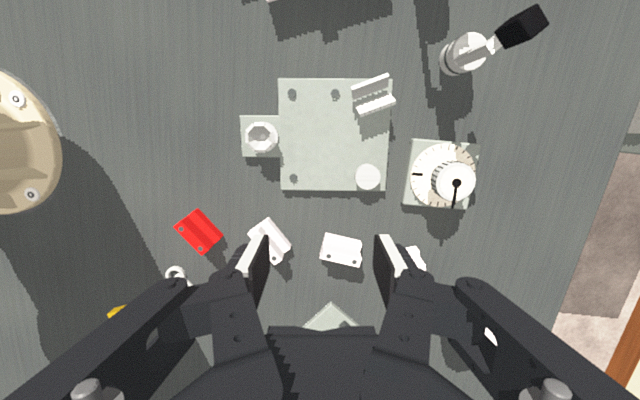

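Run:
```python
from h import *
mv(.4565,.3208,.20,111.3)
```

```text
t [-0.1295  0.7449 -0.1291] r [-0.0094 -0.0082  0.165 ] rows>= 6.1
```

Emit:
{"op": "arm_command", "data": {
  "steps": [
    {"rx": -0.009, "ry": -0.008, "rz": 0.165, "tx": -0.13, "ty": 0.745, "tz": 0, "claw": 0.3},
    {"rx": -0.009, "ry": -0.008, "rz": 0.165, "tx": -0.13, "ty": 0.745, "tz": 0, "claw": 0.3},
    {"rx": -0.009, "ry": -0.008, "rz": 0.165, "tx": -0.13, "ty": 0.745, "tz": 0, "claw": 0.3},
    {"rx": -0.009, "ry": -0.008, "rz": 0.165, "tx": -0.13, "ty": 0.745, "tz": 0, "claw": 0.3},
    {"rx": -0.009, "ry": -0.008, "rz": 0.165, "tx": -0.13, "ty": 0.745, "tz": 0, "claw": 0.3},
    {"rx": -0.009, "ry": -0.008, "rz": 0.165, "tx": -0.13, "ty": 0.745, "tz": 0, "claw": 0.3},
    {"rx": -0.009, "ry": -0.008, "rz": 0.165, "tx": -0.13, "ty": 0.745, "tz": 0, "claw": 0.3},
    {"rx": -0.009, "ry": -0.008, "rz": 0.165, "tx": -0.13, "ty": 0.745, "tz": -0.13, "claw": 0.3},
    {"rx": -0.009, "ry": -0.008, "rz": 0.165, "tx": -0.13, "ty": 0.745, "tz": -0.13, "claw": 0.3},
    {"rx": -0.009, "ry": -0.008, "rz": 0.165, "tx": -0.13, "ty": 0.745, "tz": -0.13, "claw": 0.3},
    {"rx": -0.009, "ry": -0.008, "rz": 0.165, "tx": -0.13, "ty": 0.745, "tz": -0.13, "claw": 0.3}
  ]
}}

```text
t: 8.2
ee_pos: [0.4582, 0.3198, 0.2023]
eef_rot: [179.8, -0.0, 111.2]
force: [0.5, -0.2, 0.3]
gripper_width: 0.0553
```

Run:
```python
from h import *
st();mv(.4565,.3208,.052,111.3)
```

```text
t 8.2 p [0.4582 0.3198 0.2023] rot [ 1.7976e+02 -4.0000e-02  1.1115e+02] F [ 0.5 -0.2  0.3] w 0.0553
t [-0.0042  0.0025 -0.3758] r [-0.0014  0.0023  0.0016] rows>= 3.0
```

Emit:
{"op": "arm_command", "data": {
  "steps": [
    {"rx": -0.0014, "ry": 0.0023, "rz": 0.0016, "tx": -0.0042, "ty": 0.0025, "tz": -0.1, "claw": 0.3},
    {"rx": -0.0014, "ry": 0.0023, "rz": 0.0016, "tx": -0.0042, "ty": 0.0025, "tz": -0.2, "claw": 0.3},
    {"rx": -0.0014, "ry": 0.0023, "rz": 0.0016, "tx": -0.0042, "ty": 0.0025, "tz": -0.3, "claw": 0.3},
    {"rx": -0.0014, "ry": 0.0023, "rz": 0.0016, "tx": -0.0042, "ty": 0.0025, "tz": -0.36, "claw": 0.3},
    {"rx": -0.0014, "ry": 0.0023, "rz": 0.0016, "tx": -0.0042, "ty": 0.0025, "tz": -0.376, "claw": 0.3},
    {"rx": -0.0014, "ry": 0.0023, "rz": 0.0016, "tx": -0.0042, "ty": 0.0025, "tz": -0.376, "claw": 0.3},
    {"rx": -0.0014, "ry": 0.0023, "rz": 0.0016, "tx": -0.0042, "ty": 0.0025, "tz": -0.376, "claw": -1},
    {"rx": -0.0014, "ry": 0.0023, "rz": 0.0016, "tx": -0.0042, "ty": 0.0025, "tz": -0.376, "claw": -1},
    {"rx": -0.0014, "ry": 0.0023, "rz": 0.0016, "tx": -0.0042, "ty": 0.0025, "tz": -0.376, "claw": -1},
    {"rx": -0.0014, "ry": 0.0023, "rz": 0.0016, "tx": -0.0042, "ty": 0.0025, "tz": -0.376, "claw": -1},
    {"rx": -0.0014, "ry": 0.0023, "rz": 0.0016, "tx": -0.0042, "ty": 0.0025, "tz": -0.376, "claw": -1}
  ]
}}

```text
t: 9.3
ee_pos: [0.4569, 0.3214, 0.0522]
eef_rot: [179.9, -0.0, 111.3]
force: [-1.0, -1.1, 8.3]
gripper_width: 0.0001
```

Run:
```python
from h import *
st();mv(.4565,.3208,.052,111.3); snap("w6")
```

```text
t 9.3 p [0.4569 0.3214 0.0522] rot [ 1.7993e+02 -1.0000e-02  1.1132e+02] F [-1.  -1.1  8.3] w 0.0001
t [-0.0011 -0.0014 -0.0005] r [-0.0004  0.0007 -0.0002] rows>= 0.0
```

View pics/w6.png

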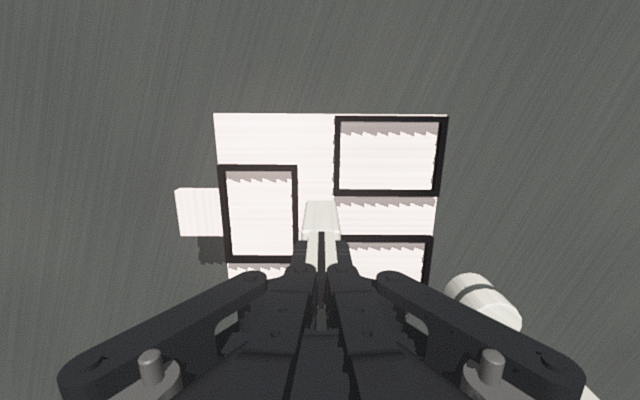

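Run:
```python
from h import *
p,d,m=load("w6");P=pts("wrist",d,m)
s,r=tool(); print(s)
for v in range(200,300,10):
    print(v,[ (1000*P[v,u]).round(0).tolist() for u in (305,320,337)], (1000*r.inv().apply(P[v,305]-s)).round(0))
pp=proj("wrist",s); print("tcp px",pp, "post top px",proj("wrist",[.4565,.3208,.09]))
c=p[150:300,230:420]; cv2.imwrite("pics/w6c.png",cv2.resize(c,None,fx=4,fy=4))
```

```text
[0.45695721 0.3213535  0.0521761 ]
200 [[442.0, 326.0, 29.0], [452.0, 332.0, 34.0], [465.0, 335.0, 29.0]] [ 10. -12.  23.]
210 [[443.0, 328.0, 56.0], [452.0, 332.0, 56.0], [468.0, 328.0, 29.0]] [ 11. -10.  -4.]
220 [[444.0, 329.0, 75.0], [452.0, 332.0, 75.0], [462.0, 334.0, 72.0]] [ 11.  -9. -23.]
230 [[445.0, 328.0, 88.0], [453.0, 331.0, 87.0], [461.0, 334.0, 88.0]] [ 11.  -9. -36.]
240 [[446.0, 326.0, 96.0], [452.0, 333.0, 104.0], [462.0, 332.0, 95.0]] [  8.  -8. -43.]
250 [[447.0, 326.0, 107.0], [452.0, 333.0, 115.0], [461.0, 332.0, 107.0]] [  8.  -8. -55.]
260 [[446.0, 331.0, 125.0], [452.0, 332.0, 124.0], [460.0, 332.0, 118.0]] [ 12.  -7. -73.]
270 [[446.0, 332.0, 135.0], [454.0, 329.0, 126.0], [458.0, 337.0, 135.0]] [ 14.  -6. -83.]
280 [[447.0, 332.0, 142.0], [455.0, 326.0, 128.0], [457.0, 336.0, 142.0]] [ 14.  -6. -90.]
290 [[447.0, 332.0, 147.0], [457.0, 320.0, 125.0], [457.0, 336.0, 148.0]] [ 13.  -5. -95.]
tcp px [320.78920763 223.88021034] post top px [319.71197617 249.90363044]
```

View pics/w6c.png

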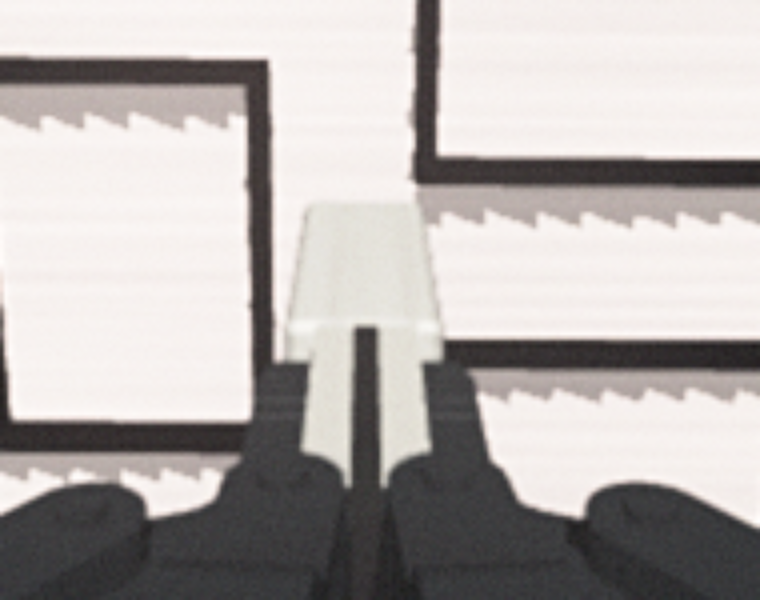

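Run:
```python
from h import *
for nm in ("w1","w4","w5"):
    p,d,m=load(nm);P=pts("wrist",d,m)
    M=(d>0.05)&(d<0.19); q=P[M]; print(nm,"lowest gripper z pts",np.percentile(q[:,2],[0.1,1,5]).round(4))
    v,u=np.nonzero(M&(P[...,2]<np.percentile(q[:,2],2))); print(u.min(),u.max(),v.min(),v.max())
p,d,m=load("w6");P=pts("wrist",d,m); print(d[225:262:4,[300,312,320,331,342]].round(3))
```

```text
w1 lowest gripper z pts [0.3733 0.3798 0.3968]
197 444 241 291
w4 lowest gripper z pts [0.2555 0.2641 0.2863]
233 408 234 284
w5 lowest gripper z pts [0.2947 0.3032 0.3256]
233 408 234 285
[[0.216 0.161 0.161 0.161 0.218]
 [0.219 0.155 0.155 0.155 0.217]
 [0.156 0.146 0.145 0.147 0.219]
 [0.22  0.141 0.141 0.141 0.213]
 [0.146 0.137 0.136 0.137 0.146]
 [0.142 0.133 0.133 0.132 0.142]
 [0.139 0.128 0.13  0.129 0.138]
 [0.135 0.125 0.125 0.125 0.134]
 [0.13  0.12  0.121 0.122 0.13 ]
 [0.126 0.118 0.118 0.118 0.126]]
```

Run:
```python
from h import *
p,d,m=load("w4");P=pts("wrist",d,m)
M=(d>0.05)&(d<0.25); q=P[M]; print("lowest",np.percentile(q[:,2],[0.1,.5,1,5]).round(4))
print(d[225:300:8,[245,255,262,380,390,400]].round(3)); print(P[236:300:8,262].round(3))
print(d[228:250:3,255:275:2].round(3))
print("tip px expected", proj("wrist",[0,0,0],m))
```

```text
lowest [0.2555 0.2604 0.2641 0.2863]
[[0.425 0.422 0.422 0.419 0.42  0.414]
 [0.426 0.425 0.427 0.423 0.422 0.422]
 [0.429 0.138 0.136 0.135 0.136 0.426]
 [0.128 0.129 0.135 0.133 0.128 0.136]
 [0.122 0.122 0.134 0.133 0.121 0.122]
 [0.115 0.121 0.135 0.134 0.114 0.115]
 [0.113 0.121 0.134 0.133 0.114 0.108]
 [0.111 0.12  0.135 0.134 0.115 0.102]
 [0.097 0.12  0.135 0.134 0.116 0.098]
 [0.085 0.121 0.443 0.452 0.084 0.084]]
[[0.43  0.318 0.26 ]
 [0.432 0.319 0.269]
 [0.433 0.316 0.271]
 [0.434 0.312 0.271]
 [0.436 0.308 0.272]
 [0.437 0.304 0.272]
 [0.438 0.301 0.274]
 [0.443 0.104 0.012]]
[[0.425 0.424 0.425 0.423 0.425 0.424 0.423 0.425 0.424 0.424]
 [0.427 0.425 0.425 0.426 0.426 0.427 0.425 0.425 0.426 0.424]
 [0.144 0.144 0.144 0.145 0.145 0.144 0.149 0.427 0.429 0.426]
 [0.142 0.141 0.141 0.141 0.142 0.142 0.148 0.428 0.428 0.427]
 [0.138 0.138 0.137 0.139 0.139 0.143 0.147 0.429 0.429 0.43 ]
 [0.134 0.134 0.134 0.133 0.138 0.141 0.147 0.431 0.43  0.43 ]
 [0.132 0.132 0.131 0.133 0.137 0.142 0.147 0.431 0.432 0.431]
 [0.129 0.129 0.128 0.133 0.137 0.142 0.148 0.433 0.433 0.434]]
tip px expected [-27.74483709 247.27998538]
```

Run:
```python
from h import *
p,d,m=load("w4");P=pts("wrist",d,m); s=np.array([0.4609,0.3174,0.2125])
r=R.from_euler('xyz',[-178.86,.06,111.46],degrees=True)
for v in range(235,400,12): print(v,[ (1000*r.inv().apply(P[v,u]-s)).round(0).tolist() if d[v,u]<.25 else None for u in (215,258,320,384)])
```

```text
235 [None, [13.0, -31.0, -48.0], None, [13.0, 32.0, -48.0]]
247 [None, [12.0, -29.0, -60.0], None, [12.0, 29.0, -60.0]]
259 [None, [10.0, -28.0, -67.0], None, [10.0, 28.0, -68.0]]
271 [[14.0, -40.0, -83.0], [5.0, -28.0, -68.0], None, [6.0, 27.0, -70.0]]
283 [[14.0, -37.0, -91.0], [-1.0, -28.0, -69.0], None, [0.0, 28.0, -71.0]]
295 [[13.0, -35.0, -98.0], [-6.0, -28.0, -70.0], None, [-5.0, 28.0, -72.0]]
307 [[18.0, -30.0, -110.0], None, None, None]
319 [[18.0, -28.0, -116.0], [19.0, -17.0, -116.0], None, [19.0, 17.0, -116.0]]
331 [[19.0, -26.0, -120.0], [18.0, -16.0, -120.0], [11.0, -0.0, -112.0], [19.0, 16.0, -121.0]]
343 [[18.0, -25.0, -124.0], [19.0, -15.0, -124.0], [13.0, -0.0, -118.0], [18.0, 15.0, -124.0]]
355 [[18.0, -24.0, -127.0], [21.0, -13.0, -130.0], [13.0, -0.0, -122.0], [21.0, 14.0, -130.0]]
367 [[20.0, -22.0, -132.0], [18.0, -13.0, -131.0], [13.0, -0.0, -126.0], [21.0, 13.0, -133.0]]
379 [[21.0, -21.0, -136.0], [21.0, -12.0, -136.0], [13.0, -0.0, -129.0], [21.0, 13.0, -136.0]]
391 [[20.0, -20.0, -138.0], [20.0, -12.0, -137.0], [13.0, -0.0, -132.0], [21.0, 12.0, -139.0]]
```

Run:
```python
from h import *
p,d=env.get_image("scene"); cv2.imwrite("pics/s6.png",cv2.resize(p[60:260,330:530],None,fx=3.5,fy=3.5,interpolation=cv2.INTER_CUBIC))
```

```text
(no output)
```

View pics/s6.png

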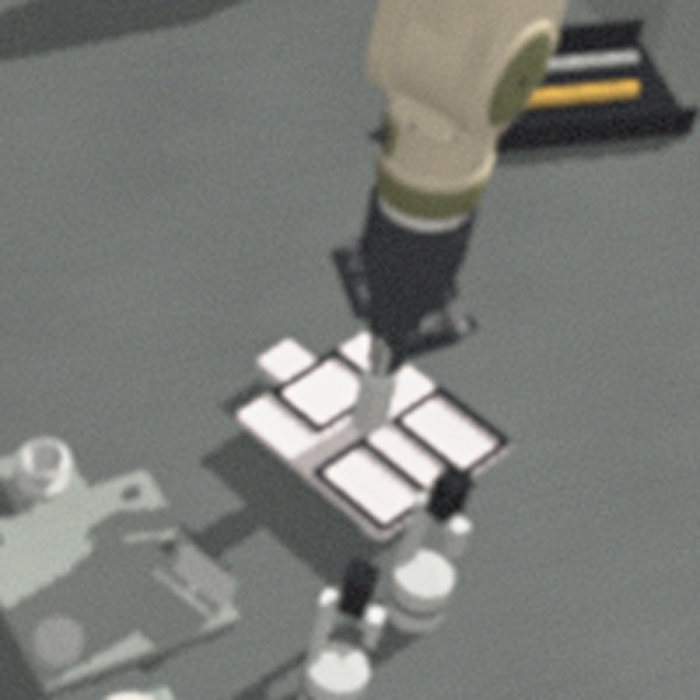

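Emit:
{"op": "arm_command", "data": {
  "steps": [
    {"rx": 0, "ry": 0, "rz": 0, "tx": 0, "ty": 0, "tz": 0.05, "claw": -1},
    {"rx": 0, "ry": 0, "rz": 0, "tx": 0, "ty": 0, "tz": 0.05, "claw": 0.3},
    {"rx": 0, "ry": 0, "rz": 0, "tx": 0, "ty": 0, "tz": 0.05, "claw": 0.3},
    {"rx": 0, "ry": 0, "rz": 0, "tx": 0, "ty": 0, "tz": 0.05, "claw": 0.3},
    {"rx": 0, "ry": 0, "rz": 0, "tx": 0, "ty": 0, "tz": 0.05, "claw": 0.3},
    {"rx": 0, "ry": 0, "rz": 0, "tx": 0, "ty": 0, "tz": 0, "claw": 0.3},
    {"rx": 0, "ry": 0, "rz": 0, "tx": 0, "ty": 0, "tz": -0.05, "claw": 0.3},
    {"rx": 0, "ry": 0, "rz": 0, "tx": 0, "ty": 0, "tz": -0.095, "claw": 0.3},
    {"rx": 0, "ry": 0, "rz": 0, "tx": 0, "ty": 0, "tz": -0.095, "claw": 0.3},
    {"rx": 0, "ry": 0, "rz": 0, "tx": 0, "ty": 0, "tz": -0.095, "claw": -1},
    {"rx": 0, "ry": 0, "rz": 0, "tx": 0, "ty": 0, "tz": -0.095, "claw": -1},
    {"rx": 0, "ry": 0, "rz": 0, "tx": 0, "ty": 0, "tz": -0.095, "claw": -1},
    {"rx": 0, "ry": 0, "rz": 0, "tx": 0, "ty": 0, "tz": -0.095, "claw": -1},
    {"rx": 0, "ry": 0, "rz": 0, "tx": 0, "ty": 0, "tz": -0.095, "claw": -1}
  ]
}}

```text
t: 10.8
ee_pos: [0.4559, 0.3208, 0.0125]
eef_rot: [-179.9, 0.0, 111.3]
force: [-0.8, -0.0, 4.0]
gripper_width: 0.0209
```

```bash
sed -i 's/d=(np.array(\[x,y,z\])-p)/d=(np.array([x,y,z-.038])-p)/' h.py
python3 - <<'E'
from h import *
st();mv(.4565,.3208,.052,111.3); snap("w7")
E
```

```text
t 10.8 p [0.4559 0.3208 0.0125] rot [-1.7991e+02  1.0000e-02  1.1133e+02] F [-0.8 -0.   4. ] w 0.0209
t [0.0014 0.0001 0.0038] r [ 0.0005 -0.0009 -0.0003] rows>= 0.0
```

View pics/w7.png

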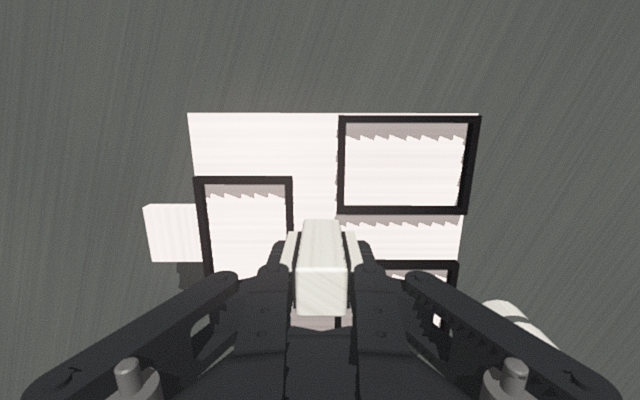

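Emit:
{"op": "arm_command", "data": {
  "steps": [
    {"rx": 0, "ry": 0, "rz": 0, "tx": 0, "ty": 0, "tz": 0.03, "claw": -1},
    {"rx": 0, "ry": 0, "rz": 0, "tx": 0, "ty": 0, "tz": 0.08, "claw": -1},
    {"rx": 0, "ry": 0, "rz": 0, "tx": 0, "ty": 0, "tz": 0.14, "claw": -1},
    {"rx": 0, "ry": 0, "rz": 0, "tx": 0, "ty": 0, "tz": 0.2, "claw": -1},
    {"rx": 0, "ry": 0, "rz": 0, "tx": 0, "ty": 0, "tz": 0.22, "claw": -1},
    {"rx": 0, "ry": 0, "rz": 0, "tx": 0.01, "ty": -0.05, "tz": 0.22, "claw": -1},
    {"rx": 0, "ry": 0, "rz": -0.03, "tx": 0.03, "ty": -0.12, "tz": 0.22, "claw": -1},
    {"rx": 0, "ry": 0, "rz": -0.06, "tx": 0.05, "ty": -0.2, "tz": 0.22, "claw": -1},
    {"rx": 0, "ry": 0, "rz": -0.09, "tx": 0.07, "ty": -0.28, "tz": 0.22, "claw": -1},
    {"rx": 0, "ry": 0, "rz": -0.12, "tx": 0.085, "ty": -0.36, "tz": 0.22, "claw": -1},
    {"rx": 0, "ry": 0, "rz": -0.15, "tx": 0.1, "ty": -0.44, "tz": 0.22, "claw": -1},
    {"rx": 0, "ry": 0, "rz": -0.171, "tx": 0.11, "ty": -0.52, "tz": 0.22, "claw": -1},
    {"rx": 0, "ry": 0, "rz": -0.171, "tx": 0.1175, "ty": -0.59, "tz": 0.22, "claw": -1},
    {"rx": 0, "ry": 0, "rz": -0.171, "tx": 0.1175, "ty": -0.6335, "tz": 0.22, "claw": -1},
    {"rx": 0, "ry": 0, "rz": -0.171, "tx": 0.1175, "ty": -0.6335, "tz": 0.22, "claw": -1},
    {"rx": 0, "ry": 0, "rz": -0.171, "tx": 0.1175, "ty": -0.6335, "tz": 0.22, "claw": -1},
    {"rx": 0, "ry": 0, "rz": -0.171, "tx": 0.1175, "ty": -0.6335, "tz": 0.22, "claw": -1}
  ]
}}

```text
t: 12.55
ee_pos: [0.5013, 0.0676, 0.0988]
eef_rot: [-179.7, -0.0, 96.0]
force: [-0.1, 0.2, -6.5]
gripper_width: 0.0212
```

Run:
```python
from h import *
st();mv(.5029,.0674,.139,95.9); snap("w8")
p,d,m=load("w8");P=pts("wrist",d,m)
M=topmask(P,(.36,.66,-.05,.2),.10,.14); print(M.sum()); 
for a,b in [((.42,.44),(.05,.08))]: pass
q=P[M&(d>.2)]; A=np.c_[q[:,:2]-[.509,.068],np.ones(len(q))]; 
for _ in range(3):
    c,*_r=np.linalg.lstsq(A,q[:,2],rcond=None); k=abs(A@c-q[:,2])<.003; A=A[k];q=q[k]
print("plate plane slope deg",np.degrees(c[:2]).round(2),"z",c[2]*1000,len(q))
plate(P,(.509,.068),5.9,.088)
```

```text
t 12.55 p [0.5013 0.0676 0.0988] rot [-1.797e+02 -2.000e-02  9.596e+01] F [-0.1  0.2 -6.5] w 0.0212
t [ 0.004  -0.0004  0.0055] r [ 0.0002 -0.0033 -0.0007] rows>= 0.1
44766
plate plane slope deg [0. 0.] z 0.0 0
-75 [-24.6  72.5] 0
-60 [-29.5  72.5] [-28.8  76.1]
-45 [-21.9  72.6] 0
-30 [-63.8  72.6] [-80.   76.8]
-15 [-66.3  72.6] [-94.3  77.1]
0 [-67.1  72.6] [-94.4  77.3]
15 [-64.9  72.6] [-93.9  76.3]
30 [-24.4  72.6] [-80.1  76.3]
45 [-29.5  72.1] [-81.3  76.3]
60 [-25.5  72.1] [-81.1  76.2]
75 [-66.8  72.1] [-80.9  76.3]
```

View pics/w8.png

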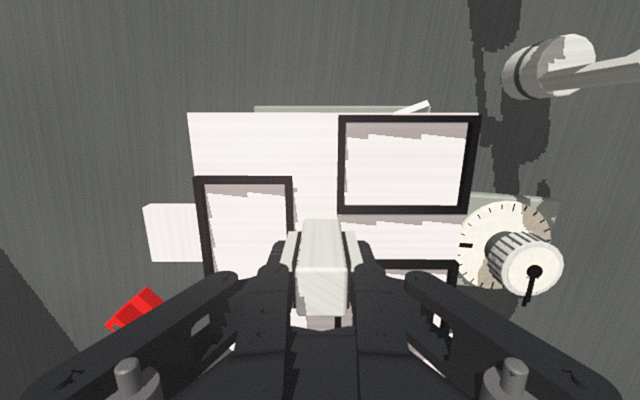

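Run:
```python
from h import *
p,d,m=load("w8");P=pts("wrist",d,m)
M=topmask(P,(.36,.66,-.05,.2),.105,.125)&(d>.17); q=P[M]; q=q[(q[:,1]>.075)]
A=np.c_[q[:,:2]-[.509,.068],np.ones(len(q))]
for _ in range(4):
    c=np.linalg.lstsq(A,q[:,2],rcond=None)[0]; k=abs(A@c-q[:,2])<.002+.003*(_==0); A=A[k];q=q[k]
print("slope deg",np.degrees(c[:2]).round(2),"z",c[2]*1000,len(q))
```

```text
slope deg [-0.15 -1.34] z 115.52994660385905 4743
```

Emit:
{"op": "arm_command", "data": {
  "steps": [
    {"rx": 0, "ry": -0.003, "rz": 0, "tx": 0.0055, "ty": -0.0005, "tz": -0.03, "claw": -1},
    {"rx": 0, "ry": -0.003, "rz": 0, "tx": 0.0055, "ty": -0.0005, "tz": -0.07, "claw": -1},
    {"rx": 0, "ry": -0.003, "rz": 0, "tx": 0.0055, "ty": -0.0005, "tz": -0.1, "claw": -1},
    {"rx": 0, "ry": -0.003, "rz": 0, "tx": 0.0055, "ty": -0.0005, "tz": -0.12, "claw": -1},
    {"rx": 0, "ry": -0.003, "rz": 0, "tx": 0.0055, "ty": -0.0005, "tz": -0.13, "claw": -1},
    {"rx": 0, "ry": -0.003, "rz": 0, "tx": 0.0055, "ty": -0.0005, "tz": -0.135, "claw": -1},
    {"rx": 0, "ry": -0.003, "rz": 0, "tx": 0.0055, "ty": -0.0005, "tz": -0.1375, "claw": -1},
    {"rx": 0, "ry": -0.003, "rz": 0, "tx": 0.0055, "ty": -0.0005, "tz": -0.14, "claw": -1},
    {"rx": 0, "ry": -0.003, "rz": 0, "tx": 0.0055, "ty": -0.0005, "tz": -0.14, "claw": -1}
  ]
}}

```text
t: 13.5
ee_pos: [0.5045, 0.0667, 0.0436]
eef_rot: [179.9, 0.0, 95.9]
force: [-0.3, -0.7, -7.4]
gripper_width: 0.0213
```

Emit:
{"op": "arm_command", "data": {
  "steps": [
    {"rx": 0, "ry": 0, "rz": 0, "tx": 0, "ty": 0, "tz": -0.0025, "claw": -1},
    {"rx": 0, "ry": 0, "rz": 0, "tx": 0, "ty": 0, "tz": -0.005, "claw": -1},
    {"rx": 0, "ry": 0, "rz": 0, "tx": 0, "ty": 0, "tz": -0.0075, "claw": -1},
    {"rx": 0, "ry": 0, "rz": 0, "tx": 0, "ty": 0, "tz": -0.0075, "claw": -1}
  ]
}}

```text
t: 13.9
ee_pos: [0.504, 0.0667, 0.0402]
eef_rot: [180.0, 0.0, 95.9]
force: [0.1, 0.3, -6.1]
gripper_width: 0.0215
```

Run:
```python
from h import *
st();mv(.5034,.0674,.1,95.9); snap("w9")
p,d,m=load("w9");P=pts("wrist",d,m)
M=topmask(P,(.36,.66,-.05,.2),.04,.075)&(d>.17); q=P[M]; q=q[(q[:,1]>.075)]
A=np.c_[q[:,:2]-[.509,.068],np.ones(len(q))]
for _ in range(4):
    c=np.linalg.lstsq(A,q[:,2],rcond=None)[0]; k=abs(A@c-q[:,2])<.002+.003*(_==0); A=A[k];q=q[k]
print("slope deg",np.degrees(c[:2]).round(2),"z",c[2]*1000,len(q))
```

```text
t 13.9 p [0.504  0.0667 0.0402] rot [1.7997e+02 4.0000e-02 9.5920e+01] F [ 0.1  0.3 -6.1] w 0.0215
t [-0.0016  0.0017  0.0545] r [ 0.0004  0.0004 -0.0003] rows>= 0.4
slope deg [ 0.19 -1.49] z 56.99488798353196 4391
```

Emit:
{"op": "arm_command", "data": {
  "steps": [
    {"rx": 0, "ry": 0, "rz": 0, "tx": 0, "ty": 0, "tz": -0.002, "claw": -1},
    {"rx": 0, "ry": 0, "rz": 0, "tx": 0, "ty": 0, "tz": -0.004, "claw": -1},
    {"rx": 0, "ry": 0, "rz": 0, "tx": 0, "ty": 0, "tz": -0.006, "claw": -1},
    {"rx": 0, "ry": 0, "rz": 0, "tx": 0, "ty": 0, "tz": -0.007, "claw": -1},
    {"rx": 0, "ry": 0, "rz": 0, "tx": 0, "ty": 0, "tz": -0.007, "claw": -1}
  ]
}}

```text
t: 14.45
ee_pos: [0.5039, 0.067, 0.0375]
eef_rot: [180.0, 0.0, 95.9]
force: [-1.9, 2.3, -4.9]
gripper_width: 0.0212
```

Contact is starting; a little further, slowly.

Emit:
{"op": "arm_command", "data": {
  "steps": [
    {"rx": 0, "ry": 0, "rz": 0, "tx": 0, "ty": 0, "tz": -0.002, "claw": -1},
    {"rx": 0, "ry": 0, "rz": 0, "tx": 0, "ty": 0, "tz": -0.0035, "claw": -1},
    {"rx": 0, "ry": 0, "rz": 0, "tx": 0, "ty": 0, "tz": -0.0035, "claw": -1}
  ]
}}

```text
t: 14.75
ee_pos: [0.5039, 0.0673, 0.0368]
eef_rot: [180.0, -0.0, 95.9]
force: [-4.8, 3.3, 3.6]
gripper_width: 0.0215
```

Emit:
{"op": "arm_command", "data": {
  "steps": [
    {"rx": 0, "ry": 0, "rz": 0, "tx": 0, "ty": 0, "tz": 0, "claw": -0.45},
    {"rx": 0, "ry": 0, "rz": 0, "tx": 0, "ty": 0, "tz": 0, "claw": -0.3},
    {"rx": 0, "ry": 0, "rz": 0, "tx": 0, "ty": 0, "tz": 0, "claw": -0.1},
    {"rx": 0, "ry": 0, "rz": 0, "tx": 0, "ty": 0, "tz": 0, "claw": 0.1},
    {"rx": 0, "ry": 0, "rz": 0, "tx": 0, "ty": 0, "tz": 0.05, "claw": 0.2},
    {"rx": 0, "ry": 0, "rz": 0, "tx": 0, "ty": 0, "tz": 0.17, "claw": 0.2},
    {"rx": 0, "ry": 0, "rz": 0, "tx": 0, "ty": 0, "tz": 0.29, "claw": 0.2},
    {"rx": 0, "ry": 0, "rz": 0, "tx": 0, "ty": -0.1, "tz": 0.4, "claw": 0.2},
    {"rx": 0, "ry": 0, "rz": 0, "tx": 0, "ty": -0.2, "tz": 0.5, "claw": 0.2},
    {"rx": 0, "ry": 0, "rz": 0, "tx": 0, "ty": -0.2, "tz": 0.5, "claw": 0.2},
    {"rx": 0, "ry": 0, "rz": 0, "tx": 0, "ty": -0.2, "tz": 0.5, "claw": 0.2}
  ]
}}

```text
t: 15.85
ee_pos: [0.5057, -0.0149, 0.2379]
eef_rot: [179.7, 0.1, 95.8]
force: [-0.5, -0.2, 0.1]
gripper_width: 0.0512
```

Run:
```python
from h import *
st(); snap("w10")
p,d,m=load("w10");P=pts("wrist",d,m)
plate(P,(.509,.068),5.9,.024)
show("post",P,comp(P,(.45,.55,.02,.12),.105,.120))
M=topmask(P,(.36,.66,-.05,.2),.045,.062); q=P[M]
A=np.c_[q[:,:2]-[.509,.068],np.ones(len(q))]
for _ in range(4):
    c=np.linalg.lstsq(A,q[:,2],rcond=None)[0]; k=abs(A@c-q[:,2])<.002+.003*(_==0); A=A[k];q=q[k]
print("slope deg",np.degrees(c[:2]).round(2),"z",c[2]*1000,len(q))
```

```text
t 15.85 p [ 0.5057 -0.0149  0.2379] rot [1.7972e+02 1.2000e-01 9.5760e+01] F [-0.5 -0.2  0.1] w 0.0512
-75 [-59.7  72.3] [21.1 77.9]
-60 [-60.9  72.4] [-78.6  78.5]
-45 [-62.6  72.3] [-79.2  77.8]
-30 [-64.8  72.2] [-77.9  77.7]
-15 [-66.2  72.3] [-94.4  78.5]
0 [-67.5  72.2] [-94.8  79.2]
15 [-69.2  71.9] [-93.6  78.3]
30 [-70.5  71.9] [-78.4  78.4]
45 [-71.7  71.7] [-79.8  78.2]
60 [-71.8  71.7] [-79.2  78.2]
75 [-71.8  71.8] [-79.5  77.1]
post rect c [503.1  67.3] sz [20.6 23.4] ang 5.8 mean [503.   67.4 112.8] n 518
slope deg [ 0.02 -0.09] z 52.949323450164705 14125
```

View pics/w10.png

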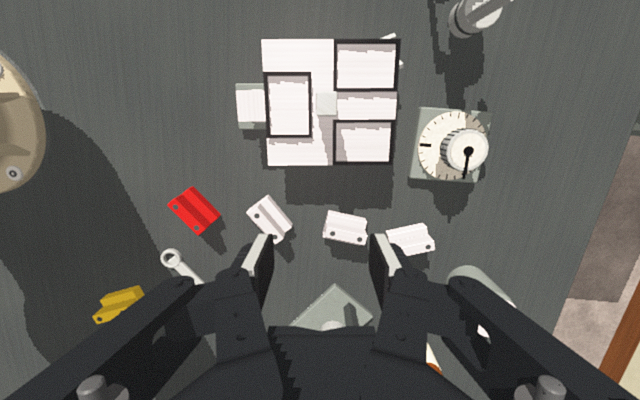

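```bash
cat >> h.py <<'E'
def blocks(P,cent,h=.05,z0=.035,z1=.046):
    for nm,(x,y) in cent.items():
        try:
            M=comp(P,(x-h,x+h,y-h,y+h),z0,z1); r=rect(P,M); (cx,cy),(w,hh),a=r
            yaw=a if w>hh else a+90
            print(nm,"c",np.round((cx,cy),1),"sz",np.round((w,hh),1),"yaw",round(yaw%180,1),"n",M.sum())
        except Exception as e: print(nm,"none")
PO=np.array([.509,.068]);PY=5.8
def nest(i):
    a=np.radians(PY);c,s=np.cos(a),np.sin(a);x,y=[(41,44),(41,-44),(-51,0)][i]; return PO*1000+[c*x-s*y,s*x+c*y]
E
python3 - <<'E'
from h import *
p,d,m=load("w10");P=pts("wrist",d,m)
blocks(P,{"b0":(.654,-.117),"b1":(.553,-.106),"b2":(.440,-.105)})
for i in range(3): print(nest(i).round(1))
mv(.440,-.104,.12,134)
E
```

```text
b0 c [ 657.9 -115.1] sz [47.1 16.6] yaw 19.4 n 360
b1 c [ 550.8 -106.4] sz [16.3 60.2] yaw 172.6 n 473
b2 c [ 436.  -102.3] sz [16.3 59.8] yaw 132.4 n 452
[545.3 115.9]
[554.2  28.4]
[458.3  62.8]
t [-0.1615 -0.2257 -0.3851] r [-1.000e-04  1.300e-03  4.242e-01] rows>= 4.4
```

Emit:
{"op": "arm_command", "data": {
  "steps": [
    {"rx": 0, "ry": 0, "rz": 0.408, "tx": -0.1715, "ty": -0.2215, "tz": -0.2, "claw": -0.05},
    {"rx": 0, "ry": 0, "rz": 0.408, "tx": -0.1715, "ty": -0.2215, "tz": -0.4, "claw": -0.05},
    {"rx": 0, "ry": 0, "rz": 0.408, "tx": -0.1715, "ty": -0.2215, "tz": -0.4, "claw": -0.05},
    {"rx": 0, "ry": 0, "rz": 0.408, "tx": -0.1715, "ty": -0.2215, "tz": -0.4, "claw": -0.05},
    {"rx": 0, "ry": 0, "rz": 0.408, "tx": -0.1715, "ty": -0.2215, "tz": -0.4, "claw": -0.05},
    {"rx": 0, "ry": 0, "rz": 0.408, "tx": -0.1715, "ty": -0.2215, "tz": -0.4, "claw": -0.05},
    {"rx": 0, "ry": 0, "rz": 0.408, "tx": -0.1715, "ty": -0.2215, "tz": -0.4, "claw": -0.05},
    {"rx": 0, "ry": 0, "rz": 0.408, "tx": -0.1715, "ty": -0.2215, "tz": -0.4, "claw": -0.05}
  ]
}}

```text
t: 16.7
ee_pos: [0.4366, -0.1014, 0.0766]
eef_rot: [179.9, 0.1, 132.7]
force: [0.3, -0.4, -0.1]
gripper_width: 0.0404
```

Run:
```python
from h import *
st(); snap("w11")
p,d,m=load("w11");P=pts("wrist",d,m)
blocks(P,{"b2":(.440,-.105)})
mv(.436,-.1023,.022,132.4)
```

```text
t 16.7 p [ 0.4366 -0.1014  0.0766] rot [1.7991e+02 1.2000e-01 1.3268e+02] F [ 0.3 -0.4 -0.1] w 0.0404
b2 c [ 435.9 -103.1] sz [15.9 59.8] yaw 133.0 n 1438
t [-0.0019 -0.0018 -0.2321] r [ 0.0004  0.0018 -0.0031] rows>= 1.9
```

View pics/w11.png

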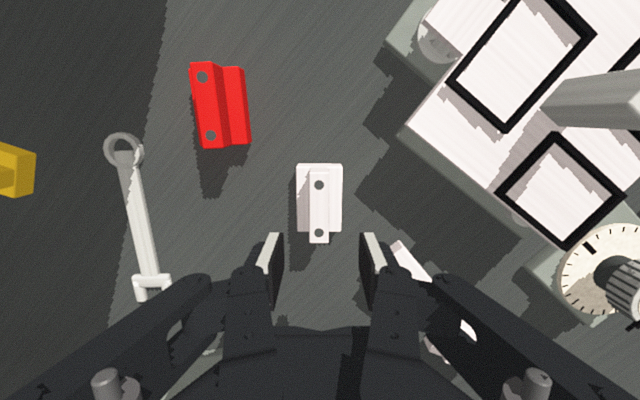

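Emit:
{"op": "arm_command", "data": {
  "steps": [
    {"rx": 0, "ry": 0.002, "rz": 0.002, "tx": -0.002, "ty": -0.003, "tz": -0.1, "claw": -0.05},
    {"rx": 0, "ry": 0.002, "rz": 0.002, "tx": -0.002, "ty": -0.003, "tz": -0.18, "claw": -0.05},
    {"rx": 0, "ry": 0.002, "rz": 0.002, "tx": -0.002, "ty": -0.003, "tz": -0.232, "claw": -0.05},
    {"rx": 0, "ry": 0.002, "rz": 0.002, "tx": -0.002, "ty": -0.003, "tz": -0.232, "claw": -0.05},
    {"rx": 0, "ry": 0.002, "rz": 0.002, "tx": -0.002, "ty": -0.003, "tz": -0.232, "claw": -1},
    {"rx": 0, "ry": 0.002, "rz": 0.002, "tx": -0.002, "ty": -0.003, "tz": -0.232, "claw": -1},
    {"rx": 0, "ry": 0.002, "rz": 0.002, "tx": -0.002, "ty": -0.003, "tz": -0.232, "claw": -1},
    {"rx": 0, "ry": 0.002, "rz": 0.002, "tx": -0.002, "ty": -0.003, "tz": -0.232, "claw": -1}
  ]
}}

```text
t: 17.55
ee_pos: [0.4365, -0.1037, -0.0151]
eef_rot: [180.0, 0.1, 132.8]
force: [-0.7, 1.7, 6.7]
gripper_width: 0.0144
```

Run:
```python
from h import *
st(); mv(*nest(2)/1000,.20,95.8)
```

```text
t 17.55 p [ 0.4365 -0.1037 -0.0151] rot [1.7999e+02 1.0000e-01 1.3283e+02] F [-0.7  1.7  6.7] w 0.0144
t [0.0545 0.4163 0.4427] r [ 0.001   0.0006 -0.4114] rows>= 4.9
```

Emit:
{"op": "arm_command", "data": {
  "steps": [
    {"rx": 0, "ry": 0, "rz": 0, "tx": 0, "ty": 0, "tz": 0.06, "claw": -1},
    {"rx": 0, "ry": 0, "rz": 0, "tx": 0, "ty": 0, "tz": 0.16, "claw": -1},
    {"rx": 0, "ry": 0, "rz": -0.08, "tx": 0.01, "ty": 0.06, "tz": 0.25, "claw": -1},
    {"rx": 0, "ry": 0, "rz": -0.16, "tx": 0.02, "ty": 0.15, "tz": 0.25, "claw": -1},
    {"rx": 0, "ry": 0, "rz": -0.24, "tx": 0.035, "ty": 0.25, "tz": 0.25, "claw": -1},
    {"rx": 0, "ry": 0, "rz": -0.32, "tx": 0.05, "ty": 0.35, "tz": 0.25, "claw": -1},
    {"rx": 0, "ry": 0, "rz": -0.41, "tx": 0.0545, "ty": 0.4163, "tz": 0.25, "claw": -1},
    {"rx": 0, "ry": 0, "rz": -0.4114, "tx": 0.0545, "ty": 0.4163, "tz": 0.25, "claw": -1},
    {"rx": 0, "ry": 0, "rz": -0.4114, "tx": 0.0545, "ty": 0.4163, "tz": 0.25, "claw": -1},
    {"rx": 0, "ry": 0, "rz": -0.4114, "tx": 0.0545, "ty": 0.4163, "tz": 0.25, "claw": -1}
  ]
}}

```text
t: 18.55
ee_pos: [0.4565, 0.0628, 0.0835]
eef_rot: [-179.9, -0.1, 95.8]
force: [-0.3, -0.4, -1.6]
gripper_width: 0.015
```

Run:
```python
from h import *
st(); mv(*nest(2)/1000,.077,95.8); snap("w12")
```

```text
t 18.55 p [0.4565 0.0628 0.0835] rot [-1.7992e+02 -5.0000e-02  9.5840e+01] F [-0.3 -0.4 -1.6] w 0.015
t [ 0.0043  0.0002 -0.1112] r [-0.0005 -0.001  -0.0004] rows>= 0.9
```

View pics/w12.png

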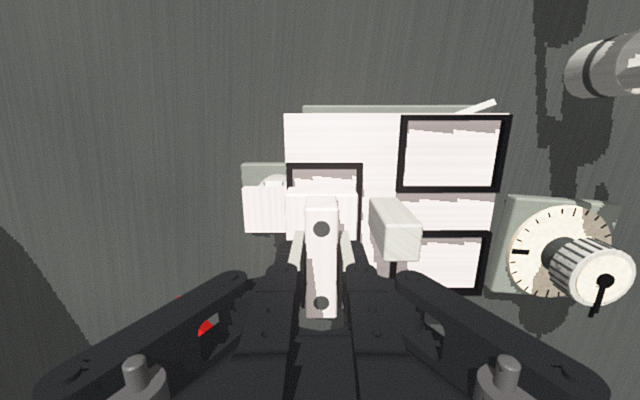

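Emit:
{"op": "arm_command", "data": {
  "steps": [
    {"rx": 0, "ry": 0, "rz": 0, "tx": 0.0043, "ty": 0.0002, "tz": -0.03, "claw": -1},
    {"rx": 0, "ry": 0, "rz": 0, "tx": 0.0043, "ty": 0.0002, "tz": -0.07, "claw": -1},
    {"rx": 0, "ry": 0, "rz": 0, "tx": 0.0043, "ty": 0.0002, "tz": -0.095, "claw": -1},
    {"rx": 0, "ry": 0, "rz": 0, "tx": 0.0043, "ty": 0.0002, "tz": -0.103, "claw": -1},
    {"rx": 0, "ry": 0, "rz": 0, "tx": 0.0043, "ty": 0.0002, "tz": -0.107, "claw": -1},
    {"rx": 0, "ry": 0, "rz": 0, "tx": 0.0043, "ty": 0.0002, "tz": -0.109, "claw": -1},
    {"rx": 0, "ry": 0, "rz": 0, "tx": 0.0043, "ty": 0.0002, "tz": -0.111, "claw": -1},
    {"rx": 0, "ry": 0, "rz": 0, "tx": 0.0043, "ty": 0.0002, "tz": -0.111, "claw": -1}
  ]
}}

```text
t: 19.4
ee_pos: [0.4587, 0.0635, 0.0393]
eef_rot: [-180.0, -0.1, 95.8]
force: [-0.1, 0.2, -1.2]
gripper_width: 0.0147
```

Emit:
{"op": "arm_command", "data": {
  "steps": [
    {"rx": 0, "ry": 0, "rz": 0, "tx": 0, "ty": 0, "tz": -0.0015, "claw": -1},
    {"rx": 0, "ry": 0, "rz": 0, "tx": 0, "ty": 0, "tz": -0.0015, "claw": -0.4},
    {"rx": 0, "ry": 0, "rz": 0, "tx": 0, "ty": 0, "tz": -0.0015, "claw": -0.4},
    {"rx": 0, "ry": 0, "rz": 0, "tx": 0, "ty": 0, "tz": -0.0015, "claw": -0.4},
    {"rx": 0, "ry": 0, "rz": 0, "tx": 0, "ty": 0, "tz": 0.05, "claw": -0.4},
    {"rx": 0, "ry": 0, "rz": 0, "tx": 0, "ty": 0, "tz": 0.15, "claw": -0.4},
    {"rx": 0, "ry": 0, "rz": 0.09, "tx": 0.02, "ty": -0.1, "tz": 0.25, "claw": -0.05},
    {"rx": 0, "ry": 0, "rz": 0.19, "tx": 0.06, "ty": -0.2, "tz": 0.25, "claw": -0.05},
    {"rx": 0, "ry": 0, "rz": 0.28, "tx": 0.13, "ty": -0.3, "tz": 0.25, "claw": -0.05},
    {"rx": 0, "ry": 0, "rz": 0.37, "tx": 0.19, "ty": -0.38, "tz": 0.23, "claw": -0.05},
    {"rx": 0, "ry": 0, "rz": 0.46, "tx": 0.23, "ty": -0.42, "tz": 0.2, "claw": -0.05},
    {"rx": 0, "ry": 0, "rz": 0.55, "tx": 0.23, "ty": -0.425, "tz": 0.18, "claw": -0.05},
    {"rx": 0, "ry": 0, "rz": 0.65, "tx": 0.23, "ty": -0.425, "tz": 0.15, "claw": -0.05},
    {"rx": 0, "ry": 0, "rz": 0.74, "tx": 0.23, "ty": -0.425, "tz": 0.15, "claw": -0.05},
    {"rx": 0, "ry": 0, "rz": 0.83, "tx": 0.23, "ty": -0.425, "tz": 0.15, "claw": -0.05},
    {"rx": 0, "ry": 0, "rz": 0.853, "tx": 0.23, "ty": -0.425, "tz": 0.15, "claw": -0.05},
    {"rx": 0, "ry": 0, "rz": 0.853, "tx": 0.23, "ty": -0.425, "tz": 0.15, "claw": -0.05},
    {"rx": 0, "ry": 0, "rz": 0.853, "tx": 0.23, "ty": -0.425, "tz": 0.15, "claw": -0.05}
  ]
}}

```text
t: 21.2
ee_pos: [0.5503, -0.1065, 0.0989]
eef_rot: [-179.9, -0.1, 172.5]
force: [1.0, 0.2, 1.0]
gripper_width: 0.0405
```

Run:
```python
from h import *
st(); snap("w13")
p,d,m=load("w13");P=pts("wrist",d,m)
blocks(P,{"b1":(.551,-.106),"b0":(.654,-.117)})
blocks(P,{"n2":(.458,.063)},.05,.085,.100)
mv(.551,-.1065,.022,172.6)
```

```text
t 21.2 p [ 0.5503 -0.1065  0.0989] rot [-1.7992e+02 -8.0000e-02  1.7251e+02] F [1.  0.2 1. ] w 0.0405
b1 c [ 550.6 -107.9] sz [15.5 59.6] yaw 172.8 n 1200
b0 c [ 652.  -118.8] sz [60.5 16.1] yaw 19.1 n 980
n2 c [458.3  62. ] sz [16.1 60. ] yaw 95.7 n 3362
t [ 1.700e-03 -1.000e-04 -2.874e-01] r [ 0.0008 -0.001   0.0009] rows>= 2.3
```

View pics/w13.png

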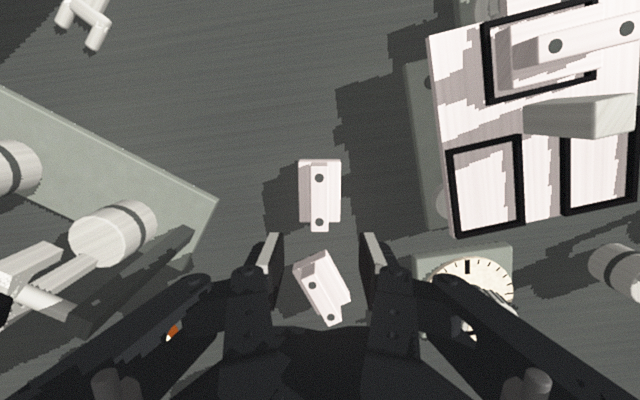

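Emit:
{"op": "arm_command", "data": {
  "steps": [
    {"rx": 0, "ry": 0, "rz": 0.001, "tx": 0.001, "ty": -0.002, "tz": -0.12, "claw": -0.05},
    {"rx": 0, "ry": 0, "rz": 0.001, "tx": 0.001, "ty": -0.002, "tz": -0.23, "claw": -0.05},
    {"rx": 0, "ry": 0, "rz": 0.001, "tx": 0.001, "ty": -0.002, "tz": -0.287, "claw": -0.05},
    {"rx": 0, "ry": 0, "rz": 0.001, "tx": 0.001, "ty": -0.002, "tz": -0.287, "claw": -0.05},
    {"rx": 0, "ry": 0, "rz": 0.001, "tx": 0.001, "ty": -0.002, "tz": -0.287, "claw": -1},
    {"rx": 0, "ry": 0, "rz": 0.001, "tx": 0.001, "ty": -0.002, "tz": -0.287, "claw": -1},
    {"rx": 0, "ry": 0, "rz": 0.001, "tx": 0.001, "ty": -0.002, "tz": -0.287, "claw": -1},
    {"rx": 0, "ry": 0, "rz": 0.001, "tx": 0.001, "ty": -0.002, "tz": -0.287, "claw": -1}
  ]
}}

```text
t: 22.05
ee_pos: [0.5519, -0.1077, -0.0143]
eef_rot: [-179.9, 0.1, 172.7]
force: [-0.7, -0.4, 3.7]
gripper_width: 0.0146
```

Run:
```python
from h import *
st(); mv(*nest(1)/1000,.077,185.8)
```

```text
t 22.05 p [ 0.5519 -0.1077 -0.0143] rot [-1.7988e+02  8.0000e-02  1.7266e+02] F [-0.7 -0.4  3.7] w 0.0146
t [0.0058 0.3402 0.1332] r [0.0013 0.0008 0.1461] rows>= 2.9
```

Emit:
{"op": "arm_command", "data": {
  "steps": [
    {"rx": 0, "ry": 0, "rz": 0, "tx": 0, "ty": 0, "tz": 0.06, "claw": -1},
    {"rx": 0, "ry": 0, "rz": 0, "tx": 0, "ty": 0, "tz": 0.16, "claw": -1},
    {"rx": 0.001, "ry": 0.001, "rz": 0.05, "tx": 0.001, "ty": 0.06, "tz": 0.25, "claw": -1},
    {"rx": 0.001, "ry": 0.001, "rz": 0.1, "tx": 0.003, "ty": 0.15, "tz": 0.25, "claw": -1},
    {"rx": 0.001, "ry": 0.001, "rz": 0.146, "tx": 0.0058, "ty": 0.25, "tz": 0.25, "claw": -1},
    {"rx": 0.001, "ry": 0.001, "rz": 0.146, "tx": 0.0058, "ty": 0.32, "tz": 0.25, "claw": -1},
    {"rx": 0.001, "ry": 0.001, "rz": 0.146, "tx": 0.0058, "ty": 0.34, "tz": 0.25, "claw": -1},
    {"rx": 0.001, "ry": 0.001, "rz": 0.146, "tx": 0.0058, "ty": 0.34, "tz": 0.25, "claw": -1},
    {"rx": 0.001, "ry": 0.001, "rz": 0.146, "tx": 0.0058, "ty": 0.34, "tz": 0.2, "claw": -1},
    {"rx": 0.001, "ry": 0.001, "rz": 0.146, "tx": 0.0058, "ty": 0.34, "tz": 0.18, "claw": -1},
    {"rx": 0.001, "ry": 0.001, "rz": 0.146, "tx": 0.0058, "ty": 0.34, "tz": 0.18, "claw": -1},
    {"rx": 0.001, "ry": 0.001, "rz": 0.146, "tx": 0.0058, "ty": 0.34, "tz": 0.18, "claw": -1}
  ]
}}

```text
t: 23.25
ee_pos: [0.5529, 0.0278, 0.0562]
eef_rot: [180.0, -0.2, -174.3]
force: [0.2, 0.5, -1.6]
gripper_width: 0.0145
```

Run:
```python
from h import *
st(); mv(*nest(1)/1000,.0777,185.8); snap("w14")
```

```text
t 23.25 p [0.5529 0.0278 0.0562] rot [ 180.     -0.21 -174.28] F [ 0.2  0.5 -1.6] w 0.0145
t [ 0.0034  0.0013 -0.0411] r [ 0.0002 -0.0023  0.0009] rows>= 0.3
```

View pics/w14.png

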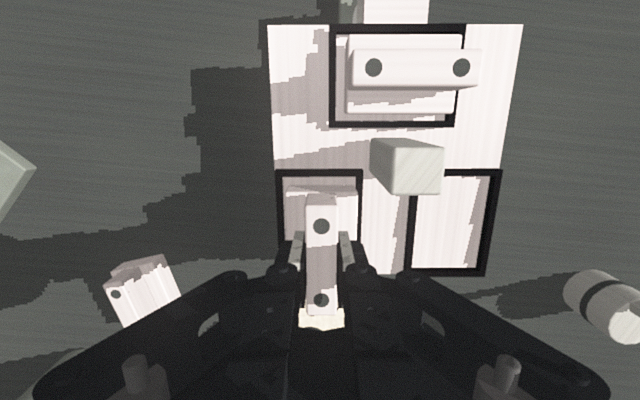

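Emit:
{"op": "arm_command", "data": {
  "steps": [
    {"rx": 0, "ry": -0.002, "rz": 0.001, "tx": 0.0034, "ty": 0.0013, "tz": -0.015, "claw": -1},
    {"rx": 0, "ry": -0.002, "rz": 0.001, "tx": 0.0034, "ty": 0.0013, "tz": -0.027, "claw": -1},
    {"rx": 0, "ry": -0.002, "rz": 0.001, "tx": 0.0034, "ty": 0.0013, "tz": -0.034, "claw": -1},
    {"rx": 0, "ry": -0.002, "rz": 0.001, "tx": 0.0034, "ty": 0.0013, "tz": -0.038, "claw": -1},
    {"rx": 0, "ry": -0.002, "rz": 0.001, "tx": 0.0034, "ty": 0.0013, "tz": -0.04, "claw": -1},
    {"rx": 0, "ry": -0.002, "rz": 0.001, "tx": 0.0034, "ty": 0.0013, "tz": -0.042, "claw": -1},
    {"rx": 0, "ry": -0.002, "rz": 0.001, "tx": 0.0034, "ty": 0.0013, "tz": -0.042, "claw": -1}
  ]
}}

```text
t: 24.0
ee_pos: [0.5545, 0.0293, 0.0396]
eef_rot: [-180.0, 0.0, -174.1]
force: [-0.2, 0.2, -1.5]
gripper_width: 0.0144
```

Emit:
{"op": "arm_command", "data": {
  "steps": [
    {"rx": 0, "ry": 0, "rz": 0, "tx": 0, "ty": 0, "tz": -0.0015, "claw": -1},
    {"rx": 0, "ry": 0, "rz": 0, "tx": 0, "ty": 0, "tz": -0.0025, "claw": -1},
    {"rx": 0, "ry": 0, "rz": 0, "tx": 0, "ty": 0, "tz": -0.0025, "claw": -0.4},
    {"rx": 0, "ry": 0, "rz": 0, "tx": 0, "ty": 0, "tz": -0.0025, "claw": -0.4},
    {"rx": 0, "ry": 0, "rz": 0, "tx": 0, "ty": 0, "tz": -0.0025, "claw": -0.4},
    {"rx": 0, "ry": 0, "rz": 0, "tx": 0, "ty": 0, "tz": 0.05, "claw": -0.4},
    {"rx": 0, "ry": 0, "rz": 0, "tx": 0, "ty": 0, "tz": 0.15, "claw": -0.4},
    {"rx": 0, "ry": 0, "rz": 0.05, "tx": 0.05, "ty": -0.08, "tz": 0.22, "claw": -0.05},
    {"rx": 0, "ry": 0, "rz": 0.1, "tx": 0.12, "ty": -0.18, "tz": 0.22, "claw": -0.05},
    {"rx": 0, "ry": 0, "rz": 0.145, "tx": 0.19, "ty": -0.27, "tz": 0.2, "claw": -0.05},
    {"rx": 0, "ry": 0, "rz": 0.145, "tx": 0.245, "ty": -0.35, "tz": 0.15, "claw": -0.05},
    {"rx": 0, "ry": 0, "rz": 0.145, "tx": 0.245, "ty": -0.37, "tz": 0.15, "claw": -0.05},
    {"rx": 0, "ry": 0, "rz": 0.145, "tx": 0.245, "ty": -0.37, "tz": 0.15, "claw": -0.05},
    {"rx": 0, "ry": 0, "rz": 0.145, "tx": 0.245, "ty": -0.37, "tz": 0.15, "claw": -0.05}
  ]
}}

```text
t: 25.4
ee_pos: [0.6518, -0.1181, 0.0995]
eef_rot: [180.0, -0.0, -161.1]
force: [-0.5, 0.0, 0.2]
gripper_width: 0.0409
```

Run:
```python
from h import *
st(); snap("w15")
p,d,m=load("w15");P=pts("wrist",d,m)
blocks(P,{"b0":(.652,-.119)})
blocks(P,{"n1":(.554,.028)},.05,.085,.100)
mv(.652,-.1185,.022,199.1)
```

```text
t 25.4 p [ 0.6518 -0.1181  0.0995] rot [ 1.7997e+02 -1.0000e-02 -1.6106e+02] F [-0.5  0.   0.2] w 0.0409
b0 c [ 652.3 -119.3] sz [59.6 15.8] yaw 19.2 n 1228
n1 c [554.4  29.4] sz [60.2 18.3] yaw 5.6 n 3320
t [-1.000e-04 -2.100e-03 -2.901e-01] r [-0.0001  0.0003  0.0012] rows>= 2.3
```

View pics/w15.png

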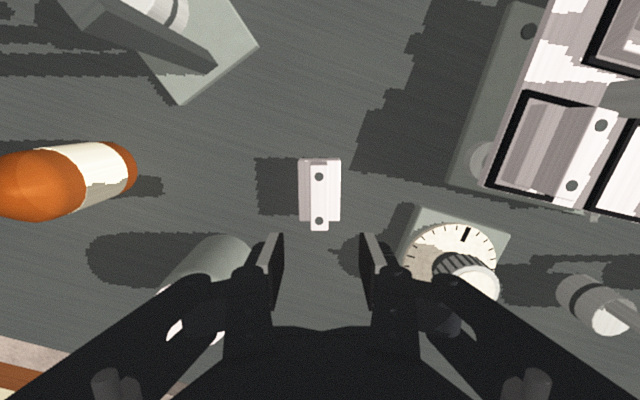

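Emit:
{"op": "arm_command", "data": {
  "steps": [
    {"rx": 0, "ry": 0, "rz": 0.001, "tx": 0.001, "ty": -0.003, "tz": -0.12, "claw": -0.05},
    {"rx": 0, "ry": 0, "rz": 0.001, "tx": 0.001, "ty": -0.003, "tz": -0.23, "claw": -0.05},
    {"rx": 0, "ry": 0, "rz": 0.001, "tx": 0.001, "ty": -0.003, "tz": -0.29, "claw": -0.05},
    {"rx": 0, "ry": 0, "rz": 0.001, "tx": 0.001, "ty": -0.003, "tz": -0.29, "claw": -0.05},
    {"rx": 0, "ry": 0, "rz": 0.001, "tx": 0.001, "ty": -0.003, "tz": -0.29, "claw": -1},
    {"rx": 0, "ry": 0, "rz": 0.001, "tx": 0.001, "ty": -0.003, "tz": -0.29, "claw": -1},
    {"rx": 0, "ry": 0, "rz": 0.001, "tx": 0.001, "ty": -0.003, "tz": -0.29, "claw": -1},
    {"rx": 0, "ry": 0, "rz": 0.001, "tx": 0.001, "ty": -0.003, "tz": -0.29, "claw": -1}
  ]
}}

```text
t: 26.25
ee_pos: [0.654, -0.1196, -0.0145]
eef_rot: [-179.9, 0.2, -160.9]
force: [-1.1, 1.9, 7.2]
gripper_width: 0.0145
```

Run:
```python
from h import *
st(); mv(*nest(0)/1000,.077,185.8)
```

```text
t 26.25 p [ 0.654  -0.1196 -0.0145] rot [-1.7994e+02  1.7000e-01 -1.6094e+02] F [-1.1  1.9  7.2] w 0.0145
t [-0.2716  0.5889  0.1338] r [ 0.0003  0.002  -0.1473] rows>= 5.3
```

Emit:
{"op": "arm_command", "data": {
  "steps": [
    {"rx": 0, "ry": 0, "rz": 0, "tx": 0, "ty": 0, "tz": 0.06, "claw": -1},
    {"rx": 0, "ry": 0, "rz": 0, "tx": 0, "ty": 0, "tz": 0.16, "claw": -1},
    {"rx": 0, "ry": 0, "rz": -0.02, "tx": -0.01, "ty": 0.03, "tz": 0.25, "claw": -1},
    {"rx": 0, "ry": 0.001, "rz": -0.05, "tx": -0.04, "ty": 0.1, "tz": 0.33, "claw": -1},
    {"rx": 0, "ry": 0.001, "rz": -0.1, "tx": -0.08, "ty": 0.19, "tz": 0.34, "claw": -1},
    {"rx": 0, "ry": 0.001, "rz": -0.147, "tx": -0.13, "ty": 0.29, "tz": 0.34, "claw": -1},
    {"rx": 0, "ry": 0.001, "rz": -0.147, "tx": -0.18, "ty": 0.39, "tz": 0.34, "claw": -1},
    {"rx": 0, "ry": 0.001, "rz": -0.147, "tx": -0.23, "ty": 0.49, "tz": 0.34, "claw": -1},
    {"rx": 0, "ry": 0.001, "rz": -0.147, "tx": -0.265, "ty": 0.57, "tz": 0.34, "claw": -1},
    {"rx": 0, "ry": 0.001, "rz": -0.147, "tx": -0.2716, "ty": 0.589, "tz": 0.34, "claw": -1},
    {"rx": 0, "ry": 0.001, "rz": -0.147, "tx": -0.2716, "ty": 0.589, "tz": 0.3, "claw": -1},
    {"rx": 0, "ry": 0.001, "rz": -0.147, "tx": -0.2716, "ty": 0.589, "tz": 0.22, "claw": -1},
    {"rx": 0, "ry": 0.001, "rz": -0.147, "tx": -0.2716, "ty": 0.589, "tz": 0.18, "claw": -1},
    {"rx": 0, "ry": 0.001, "rz": -0.147, "tx": -0.2716, "ty": 0.589, "tz": 0.18, "claw": -1},
    {"rx": 0, "ry": 0.001, "rz": -0.147, "tx": -0.2716, "ty": 0.589, "tz": 0.18, "claw": -1}
  ]
}}

```text
t: 27.75
ee_pos: [0.5444, 0.1152, 0.0557]
eef_rot: [-180.0, -0.1, -174.2]
force: [-0.3, -0.5, -2.1]
gripper_width: 0.0146
```

Run:
```python
from h import *
st(); mv(*nest(0)/1000,.077,185.8); snap("w16")
```

```text
t 27.75 p [0.5444 0.1152 0.0557] rot [-1.8000e+02 -8.0000e-02 -1.7423e+02] F [-0.3 -0.5 -2.1] w 0.0146
t [ 0.0024  0.0018 -0.0417] r [ 0.0001 -0.0009  0.0003] rows>= 0.3
```

View pics/w16.png

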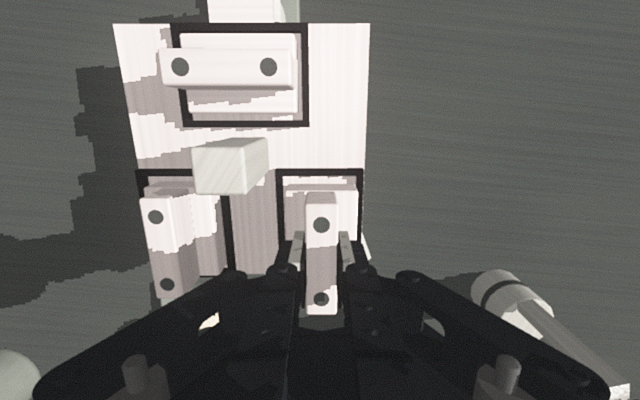

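Emit:
{"op": "arm_command", "data": {
  "steps": [
    {"rx": 0, "ry": -0.001, "rz": 0, "tx": 0.0024, "ty": 0.0018, "tz": -0.015, "claw": -1},
    {"rx": 0, "ry": -0.001, "rz": 0, "tx": 0.0024, "ty": 0.0018, "tz": -0.027, "claw": -1},
    {"rx": 0, "ry": -0.001, "rz": 0, "tx": 0.0024, "ty": 0.0018, "tz": -0.034, "claw": -1},
    {"rx": 0, "ry": -0.001, "rz": 0, "tx": 0.0024, "ty": 0.0018, "tz": -0.038, "claw": -1},
    {"rx": 0, "ry": -0.001, "rz": 0, "tx": 0.0024, "ty": 0.0018, "tz": -0.04, "claw": -1},
    {"rx": 0, "ry": -0.001, "rz": 0, "tx": 0.0024, "ty": 0.0018, "tz": -0.042, "claw": -1},
    {"rx": 0, "ry": -0.001, "rz": 0, "tx": 0.0024, "ty": 0.0018, "tz": -0.043, "claw": -1},
    {"rx": 0, "ry": -0.001, "rz": 0, "tx": 0.0024, "ty": 0.0018, "tz": -0.043, "claw": -1}
  ]
}}

```text
t: 28.6
ee_pos: [0.545, 0.1164, 0.0389]
eef_rot: [-180.0, 0.0, -174.2]
force: [-2.7, -0.6, 6.2]
gripper_width: 0.0146
```

Emit:
{"op": "arm_command", "data": {
  "steps": [
    {"rx": 0, "ry": 0, "rz": 0, "tx": 0, "ty": 0, "tz": 0, "claw": -0.4},
    {"rx": 0, "ry": 0, "rz": 0, "tx": 0, "ty": 0, "tz": 0, "claw": -0.4},
    {"rx": 0, "ry": 0, "rz": 0, "tx": 0, "ty": 0, "tz": 0, "claw": -0.4},
    {"rx": 0, "ry": 0, "rz": 0, "tx": 0, "ty": 0, "tz": 0.05, "claw": -0.4},
    {"rx": 0, "ry": 0, "rz": 0, "tx": 0, "ty": 0, "tz": 0.15, "claw": -0.4},
    {"rx": 0, "ry": 0, "rz": 0, "tx": 0.05, "ty": -0.03, "tz": 0.25, "claw": 1},
    {"rx": 0, "ry": 0, "rz": 0, "tx": 0.15, "ty": -0.09, "tz": 0.25, "claw": 1},
    {"rx": 0, "ry": 0, "rz": 0, "tx": 0.25, "ty": -0.15, "tz": 0.25, "claw": 1},
    {"rx": 0, "ry": 0, "rz": 0, "tx": 0.34, "ty": -0.21, "tz": 0.25, "claw": 1},
    {"rx": 0, "ry": 0, "rz": 0, "tx": 0.347, "ty": -0.21, "tz": 0.25, "claw": 1},
    {"rx": 0, "ry": 0, "rz": 0, "tx": 0.347, "ty": -0.21, "tz": 0.25, "claw": 1},
    {"rx": 0, "ry": 0, "rz": 0, "tx": 0.347, "ty": -0.21, "tz": 0.25, "claw": 1}
  ]
}}

```text
t: 29.8
ee_pos: [0.6829, 0.0329, 0.1377]
eef_rot: [180.0, -0.1, -174.2]
force: [0.4, -1.7, 0.2]
gripper_width: 0.0848
```

Run:
```python
from h import *
st(); snap("w17")
p,d,m=load("w17");P=pts("wrist",d,m)
show("bezel",P,comp(P,(.6,.8,-.05,.12),.058,.07));show("scale",P,comp(P,(.6,.8,-.05,.12),.0185,.026))
blocks(P,{"n0":(.545,.116),"n1":(.554,.028)},.05,.085,.1)
mv(.684,.032,.045,185.8)
c=p[130:330,220:420]; cv2.imwrite("pics/w17c.png",cv2.resize(c,None,fx=3,fy=3,interpolation=cv2.INTER_CUBIC))
```

```text
t 29.8 p [0.6829 0.0329 0.1377] rot [ 1.7998e+02 -7.0000e-02 -1.7418e+02] F [ 0.4 -1.7  0.2] w 0.0848
bezel rect c [683.6  30.4] sz [52.  53.1] ang 48.2 mean [682.5  30.2  64. ] n 2433
scale rect c [683.1  31. ] sz [92.2 92.3] ang 6.0 mean [673.   30.8  21.3] n 3205
n0 c [550.2 117.3] sz [47.8 16.9] yaw 5.8 n 1981
n1 c [560.8  31. ] sz [47.1 15.7] yaw 5.9 n 1703
t [ 0.0031 -0.0031 -0.3279] r [-0.0002 -0.0005 -0.0006] rows>= 2.6
```

View pics/w17.png

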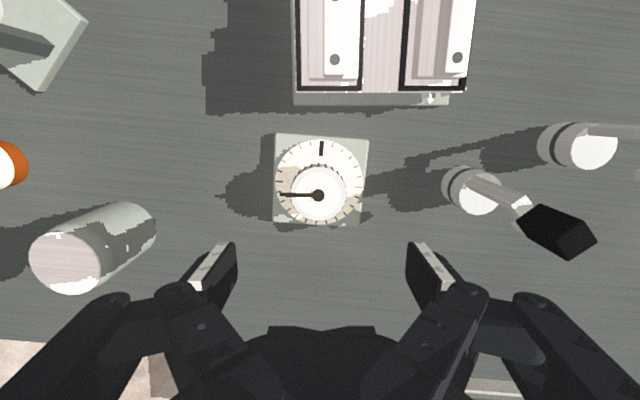

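View pics/w17c.png

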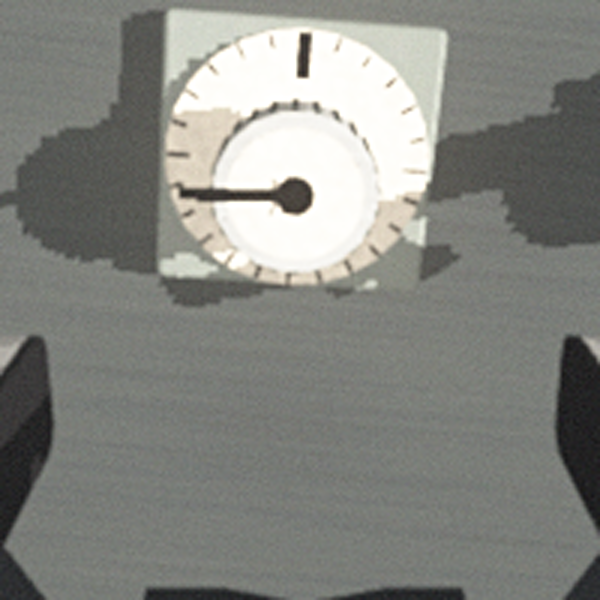

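```bash
cat >> h.py <<'E'
def dial(nm,C,win):
    """pointer & zero mark directions (deg, world) from image nm; C axis xy"""
    p,d,m=load(nm);P=pts("wrist",d,m); g=p.max(2)
    x0,x1,y0,y1=win
    rr=np.hypot(P[...,0]-C[0],P[...,1]-C[1])
    dark=(g<90); z=P[...,2]
    pt=dark&(z>.055)&(z<.075)&(rr<.046)
    q=np.array([ray("wrist",u,v,.066,m)[:2] for v,u in zip(*np.nonzero(pt))])
    r2=np.hypot(*(q-C).T); hub=q[r2<.008].mean(0) if (r2<.008).any() else None
    far=q[r2>.012]; dv=far.mean(0)-C; pa=np.degrees(np.arctan2(dv[1],dv[0]))
    # line fit direction
    vx,vy,_,_=cv2.fitLine((q[r2>.01]*1000).astype(np.float32),cv2.DIST_L2,0,.01,.01).ravel()
    mk=dark&(z>.012)&(z<.03)&(rr>.030)&(rr<.046)
    n,l,s,c=cv2.connectedComponentsWithStats(mk.astype(np.uint8)); k=1+np.argsort(-s[1:,4])[:3]
    for kk in k:
        v,u=np.nonzero(l==kk); w=np.array([ray("wrist",a,b,.022,m)[:2] for b,a in zip(v,u)]); dv2=w.mean(0)-C
        print(" mark cand n",s[kk,4],"px",c[kk].round(1),"ang",np.degrees(np.arctan2(dv2[1],dv2[0])).round(1),"r",np.hypot(*dv2).round(4))
    print("pointer ang via centre",pa.round(2),"line",np.degrees(np.arctan2(vy,vx)).round(2),"hub",hub,"n",len(q),"rmax",r2.max().round(4))
E
python3 - <<'E'
from h import *
dial("w17",np.array([.6833,.0307]),(0,0,0,0))
p,d,m=load("w17");P=pts("wrist",d,m)
# block edges yaw
M=comp(P,(.6,.75,-.05,.12),.008,.019); show("blk",P,M)
E
```

```text
mark cand n 33 px [320.9 147.6] ang -179.5 r 0.0377
pointer ang via centre -83.62 line -85.69 hub [0.68402965 0.03072702] n 188 rmax 0.0341
blk rect c [653.2  29.9] sz [ 42.4 100.3] ang 3.8 mean [645.   28.5  14.9] n 1364
```

Emit:
{"op": "arm_command", "data": {
  "steps": [
    {"rx": 0, "ry": 0, "rz": 0, "tx": 0.0025, "ty": -0.004, "tz": -0.12, "claw": 1},
    {"rx": 0, "ry": 0, "rz": 0, "tx": 0.0025, "ty": -0.004, "tz": -0.24, "claw": 1},
    {"rx": 0, "ry": 0, "rz": 0, "tx": 0.0025, "ty": -0.004, "tz": -0.32, "claw": 1},
    {"rx": 0, "ry": 0, "rz": 0, "tx": 0.0025, "ty": -0.004, "tz": -0.335, "claw": 1},
    {"rx": 0, "ry": 0, "rz": 0, "tx": 0.0025, "ty": -0.004, "tz": -0.335, "claw": 1},
    {"rx": 0, "ry": 0, "rz": 0, "tx": 0.0025, "ty": -0.004, "tz": -0.335, "claw": -1},
    {"rx": 0, "ry": 0, "rz": 0, "tx": 0.0025, "ty": -0.004, "tz": -0.335, "claw": -1},
    {"rx": 0, "ry": 0, "rz": 0, "tx": 0.0025, "ty": -0.004, "tz": -0.335, "claw": -1},
    {"rx": 0, "ry": 0, "rz": 0, "tx": 0.0025, "ty": -0.004, "tz": -0.335, "claw": -1}
  ]
}}

```text
t: 30.75
ee_pos: [0.6869, 0.0304, 0.0075]
eef_rot: [-179.9, 0.3, -174.2]
force: [-1.0, -0.3, 7.0]
gripper_width: 0.0496
```

Emit:
{"op": "arm_command", "data": {
  "steps": [
    {"rx": 0, "ry": 0, "rz": -0.05, "tx": -0.006, "ty": 0.001, "tz": 0, "claw": -1},
    {"rx": 0, "ry": 0, "rz": -0.14, "tx": -0.006, "ty": 0.001, "tz": 0, "claw": -1},
    {"rx": 0, "ry": 0, "rz": -0.23, "tx": -0.006, "ty": 0.001, "tz": 0, "claw": -1},
    {"rx": 0, "ry": 0, "rz": -0.32, "tx": -0.006, "ty": 0.001, "tz": 0, "claw": -1},
    {"rx": 0, "ry": 0, "rz": -0.41, "tx": -0.006, "ty": 0.001, "tz": 0, "claw": -1},
    {"rx": 0, "ry": 0, "rz": -0.5, "tx": -0.006, "ty": 0.001, "tz": 0, "claw": -1},
    {"rx": 0, "ry": 0, "rz": -0.59, "tx": -0.006, "ty": 0.001, "tz": 0, "claw": -1},
    {"rx": 0, "ry": 0, "rz": -0.68, "tx": -0.006, "ty": 0.001, "tz": 0, "claw": -1},
    {"rx": 0, "ry": 0, "rz": -0.77, "tx": -0.006, "ty": 0.001, "tz": 0, "claw": -1},
    {"rx": 0, "ry": 0, "rz": -0.86, "tx": -0.006, "ty": 0.001, "tz": 0, "claw": -1},
    {"rx": 0, "ry": 0, "rz": -0.95, "tx": -0.006, "ty": 0.001, "tz": 0, "claw": -1},
    {"rx": 0, "ry": 0, "rz": -1, "tx": -0.006, "ty": 0.001, "tz": 0, "claw": -1},
    {"rx": 0, "ry": 0, "rz": -1, "tx": -0.006, "ty": 0.001, "tz": 0, "claw": -1}
  ]
}}

```text
t: 32.05
ee_pos: [0.6848, 0.0278, 0.0075]
eef_rot: [179.8, 0.3, 95.6]
force: [-0.5, -8.8, 5.4]
gripper_width: 0.05
```

Run:
```python
from h import *
st(); mv(.684,.031,.045,92.4); snap("w18")
```

```text
t 32.05 p [0.6848 0.0278 0.0075] rot [179.75   0.34  95.57] F [-0.5 -8.8  5.4] w 0.05
t [-0.0019  0.008  -0.0012] r [ 0.0036  0.003  -0.0352] rows>= 0.4
```

View pics/w18.png

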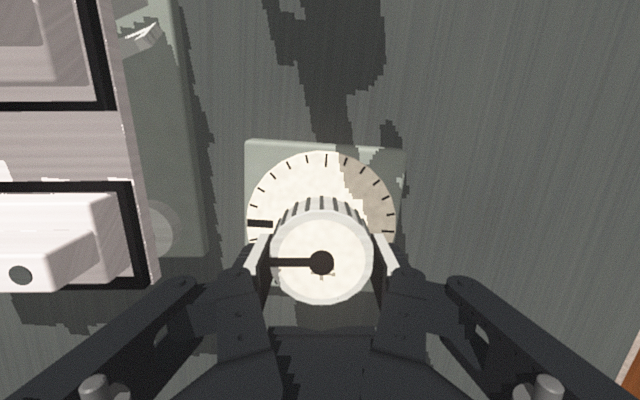

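```bash
cat >> h.py <<'E'
def lineang(nm,win,z,thr=90):
    p,d,m=load(nm); x0,x1,y0,y1=win; g=p.max(2)[y0:y1,x0:x1]; v,u=np.nonzero(g<thr)
    q=np.array([ray("wrist",a+x0,b+y0,z,m)[:2]*1000 for b,a in zip(v,u)]).astype(np.float32)
    vx,vy,_,_=cv2.fitLine(q,cv2.DIST_L2,0,.01,.01).ravel(); print("ang",np.degrees(np.arctan2(vy,vx)).round(2),"c",q.mean(0).round(1),"min",q.min(0).round(1),"max",q.max(0).round(1),len(q)); return q
E
python3 - <<'E'
from h import *
lineang("w18",(273,308,254,272),.066); lineang("w18",(244,277,214,233),.022)
p=cv2.imread("pics/w18.png"); cv2.imwrite("pics/w18c.png",cv2.resize(p[130:310,220:420],None,fx=4,fy=4,interpolation=cv2.INTER_CUBIC)[:600])
E
```

```text
ang 5.59 c [669.   30.4] min [661.2  27.5] max [677.4  33.1] 259
ang 1.56 c [646.1  30.4] min [638.9  28.3] max [653.7  32.5] 150
```

View pics/w18c.png

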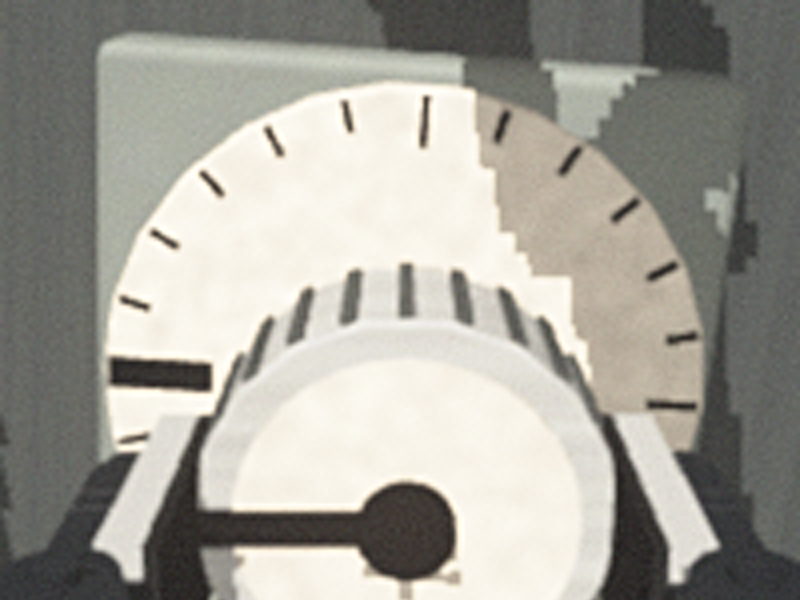

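Emit:
{"op": "arm_command", "data": {
  "steps": [
    {"rx": 0, "ry": 0, "rz": -0.02, "tx": 0, "ty": 0.004, "tz": 0, "claw": -1},
    {"rx": 0, "ry": 0, "rz": -0.04, "tx": 0, "ty": 0.007, "tz": 0, "claw": -1},
    {"rx": 0, "ry": 0, "rz": -0.04, "tx": 0, "ty": 0.007, "tz": 0, "claw": -1},
    {"rx": 0, "ry": 0, "rz": -0.04, "tx": 0, "ty": 0.007, "tz": 0, "claw": -1}
  ]
}}

```text
t: 32.5
ee_pos: [0.6846, 0.0277, 0.0075]
eef_rot: [179.8, 0.6, 91.9]
force: [-1.3, -16.2, 6.0]
gripper_width: 0.0497
```

Run:
```python
from h import *
st(); snap("w19")
lineang("w19",(273,308,254,272),.066); lineang("w19",(244,277,214,233),.022)
p=cv2.imread("pics/w19.png"); cv2.imwrite("pics/w19c.png",cv2.resize(p[130:310,220:420],None,fx=4,fy=4,interpolation=cv2.INTER_CUBIC)[:600])
```

```text
t 32.5 p [0.6846 0.0277 0.0075] rot [179.77   0.58  91.94] F [ -1.3 -16.2   6. ] w 0.0497
ang 2.13 c [669.   31.5] min [661.2  29.2] max [677.4  33.4] 255
ang 2.12 c [646.   30.6] min [638.8  28.2] max [653.1  32.5] 145
```

View pics/w19c.png

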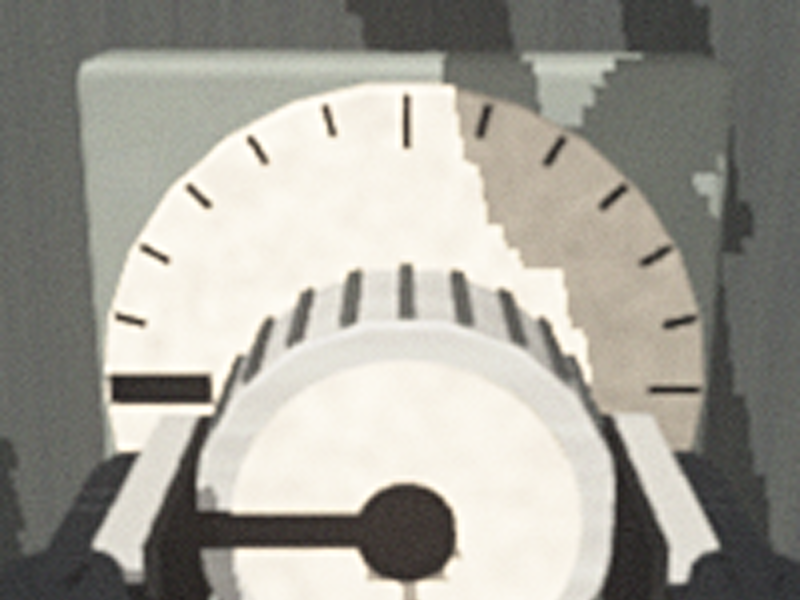

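Emit:
{"op": "arm_command", "data": {
  "steps": [
    {"rx": 0, "ry": 0, "rz": 0, "tx": 0, "ty": -0.008, "tz": 0, "claw": -1},
    {"rx": 0, "ry": 0, "rz": 0, "tx": 0, "ty": -0.015, "tz": 0, "claw": -1},
    {"rx": 0, "ry": 0, "rz": 0, "tx": 0, "ty": -0.015, "tz": 0, "claw": -1}
  ]
}}

```text
t: 32.85
ee_pos: [0.6846, 0.0279, 0.0075]
eef_rot: [179.7, -0.0, 92.2]
force: [-0.8, 1.0, 6.8]
gripper_width: 0.05
```

Emit:
{"op": "arm_command", "data": {
  "steps": [
    {"rx": 0, "ry": 0, "rz": 0, "tx": 0, "ty": 0, "tz": 0, "claw": 1},
    {"rx": 0, "ry": 0, "rz": 0, "tx": 0, "ty": 0, "tz": 0, "claw": 1},
    {"rx": 0, "ry": 0, "rz": 0, "tx": 0, "ty": 0, "tz": 0, "claw": 1},
    {"rx": 0, "ry": 0, "rz": 0, "tx": 0, "ty": 0, "tz": 0, "claw": 1},
    {"rx": 0, "ry": 0, "rz": 0, "tx": 0, "ty": 0, "tz": 0.08, "claw": 1},
    {"rx": 0, "ry": 0, "rz": 0, "tx": 0, "ty": 0, "tz": 0.2, "claw": 1},
    {"rx": 0, "ry": 0, "rz": 0, "tx": 0, "ty": 0, "tz": 0.32, "claw": 1},
    {"rx": 0, "ry": 0, "rz": 0, "tx": 0, "ty": 0, "tz": 0.42, "claw": 1},
    {"rx": 0, "ry": 0, "rz": 0, "tx": -0.05, "ty": 0, "tz": 0.5, "claw": 1},
    {"rx": 0, "ry": 0, "rz": 0, "tx": -0.05, "ty": 0, "tz": 0.5, "claw": 1},
    {"rx": 0, "ry": 0, "rz": 0, "tx": -0.05, "ty": 0, "tz": 0.5, "claw": 1}
  ]
}}

```text
t: 33.95
ee_pos: [0.663, 0.028, 0.2053]
eef_rot: [179.9, 0.0, 92.2]
force: [0.8, -1.0, -0.9]
gripper_width: 0.0853
```

Run:
```python
from h import *
st(); snap("w20")
```

```text
t 33.95 p [0.663  0.028  0.2053] rot [1.7986e+02 3.0000e-02 9.2200e+01] F [ 0.8 -1.  -0.9] w 0.0853
```

View pics/w20.png

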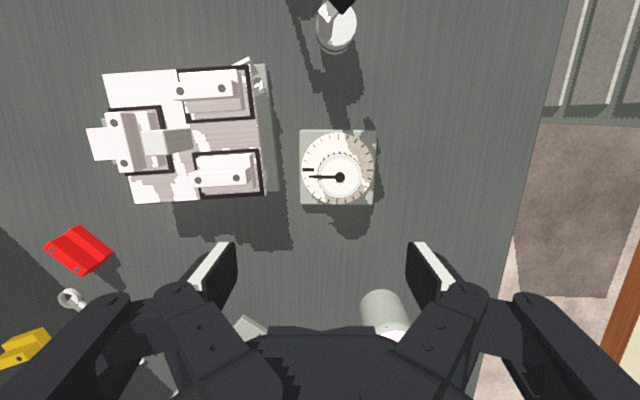

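Run:
```python
from h import *
lineang("w20",(310,335,172,183),.066,110); lineang("w20",(301,314,164,174),.022,110)
lineang("w20",(334,347,171,184),.066,110)
p,d,m=load("w20");P=pts("wrist",d,m)
show("bezel",P,comp(P,(.6,.8,-.05,.12),.058,.07));show("scale",P,comp(P,(.62,.75,-.05,.1),.0185,.0265))
# opposite mark
p=cv2.imread("pics/w20.png"); cv2.imwrite("pics/w20c.png",cv2.resize(p[120:220,280:400],None,fx=6,fy=6,interpolation=cv2.INTER_CUBIC))
```

```text
ang 1.74 c [664.4  31. ] min [650.4  29.1] max [677.8  32.6] 52
ang -1.45 c [645.7  30.6] min [639.8  29.3] max [652.8  32.2] 29
ang -7.99 c [683.7  31.2] min [677.8  26.4] max [689.3  35.9] 70
bezel rect c [683.4  32.1] sz [52.8 52.3] ang 48.7 mean [682.6  33.2  64. ] n 1575
scale rect c [683.3  32.3] sz [92.8 92.8] ang 56.7 mean [681.7  39.4  21.2] n 2347
```

View pics/w20c.png

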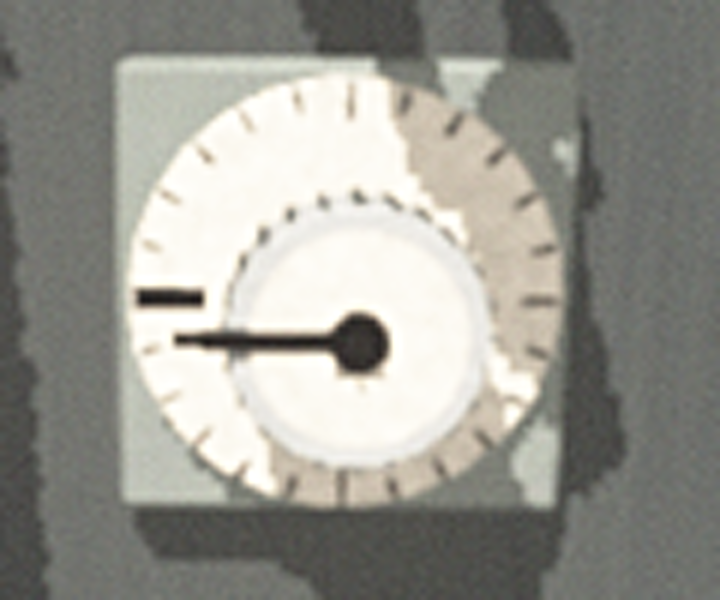

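Emit:
{"op": "arm_command", "data": {
  "steps": [
    {"rx": 0, "ry": 0, "rz": 0, "tx": -0.02, "ty": 0.1, "tz": 0.05, "claw": 0.2},
    {"rx": 0, "ry": 0, "rz": 0, "tx": -0.05, "ty": 0.2, "tz": 0.08, "claw": 0.2},
    {"rx": 0, "ry": 0, "rz": 0, "tx": -0.05, "ty": 0.3, "tz": 0.08, "claw": 0.2},
    {"rx": 0, "ry": 0, "rz": 0, "tx": -0.05, "ty": 0.34, "tz": 0.08, "claw": 0.2},
    {"rx": 0, "ry": 0, "rz": 0, "tx": -0.05, "ty": 0.34, "tz": 0.08, "claw": 0.2},
    {"rx": 0, "ry": 0, "rz": 0, "tx": -0.05, "ty": 0.34, "tz": 0.08, "claw": 0.2}
  ]
}}

```text
t: 34.6
ee_pos: [0.6422, 0.1635, 0.2342]
eef_rot: [-179.8, 0.1, 92.2]
force: [-0.3, 0.0, -0.6]
gripper_width: 0.0508
```

Run:
```python
from h import *
st(); snap("w21")
p,d,m=load("w21");P=pts("wrist",d,m)
for nm,bx in [("gA",(.55,.67,.22,.36)),("gB",(.61,.75,.13,.25))]:
    show(nm+" tab",P,comp(P,bx,.150,.165)); show(nm+" plug",P,comp(P,bx,.041,.05))
```

```text
t 34.6 p [0.6422 0.1635 0.2342] rot [-1.7983e+02  7.0000e-02  9.2220e+01] F [-0.3  0.  -0.6] w 0.0508
gA tab rect c [616.  287.7] sz [19.8 22. ] ang 21.0 mean [616.1 287.4 155. ] n 717
gA plug rect c [620.8 279.5] sz [41.4 23.5] ang 27.1 mean [620.4 279.9  45.1] n 550
gB tab rect c [672.1 192.9] sz [20.  22.2] ang 47.1 mean [671.8 193.4 155. ] n 516
gB plug rect c [664.8 200.8] sz [40.6 21.9] ang 43.6 mean [665.7 200.7  45.1] n 430
```

View pics/w21.png

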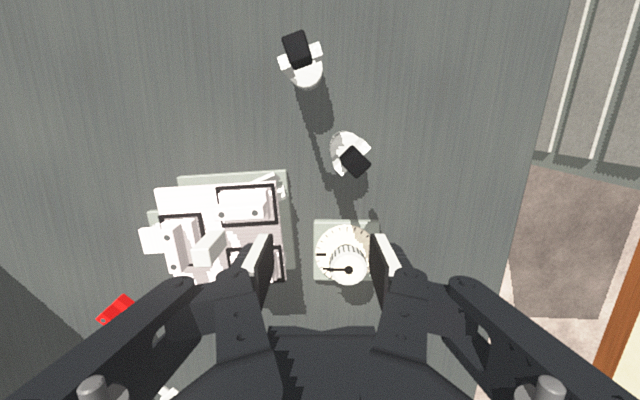

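Run:
```python
from h import *
for nm in ("w21","w1","w5","w16","w17"):
    p,d,m=load(nm);P=pts("wrist",d,m)
    for g,(cx,cy,a) in {"A":(.6165,.2876,21),"B":(.6725,.1929,47.1)}.items():
        M=topmask(P,(cx-.04,cx+.04,cy-.04,cy+.04),.053,.086); q=P[M]
        if len(q)<4: print(nm,g,"few");continue
        t=np.radians(a); x=((q[:,0]-cx)*np.cos(t)+(q[:,1]-cy)*np.sin(t))*1000; y=(-(q[:,0]-cx)*np.sin(t)+(q[:,1]-cy)*np.cos(t))*1000
        print(nm,g,len(q),"x",np.percentile(x,[10,50,90]).round(1),"y",np.percentile(y,[10,50,90]).round(1))
p=cv2.imread("pics/w21.png"); cv2.imwrite("pics/w21c.png",cv2.resize(p[20:190,260:390],None,fx=4,fy=3.5,interpolation=cv2.INTER_CUBIC)[:600])
```

```text
w21 A 42 x [-20.7 -16.7 -13.6] y [-5.4 -5.3 -3.1]
w21 B 31 x [-20.2 -16.1 -13.2] y [5.4 6.3 6.5]
w1 A 60 x [-20.2 -16.7 -13.1] y [-5.9 -5.4 -4.6]
w1 B 47 x [-20.3 -20.  -14.6] y [-6.5 -3.5  2.9]
w5 A few
w5 B 178 x [-21.6 -21.2 -18.3] y [-4.4  1.5  6.3]
w16 A 1041 x [-22.3 -21.4 -16.3] y [-6.5 -2.8  4. ]
w16 B few
w17 A 511 x [-21.8 -19.5 -14.9] y [-7. -6.  1.]
w17 B 348 x [-22.2 -21.7 -17.2] y [-6.6 -2.2  3.9]
```

View pics/w21c.png

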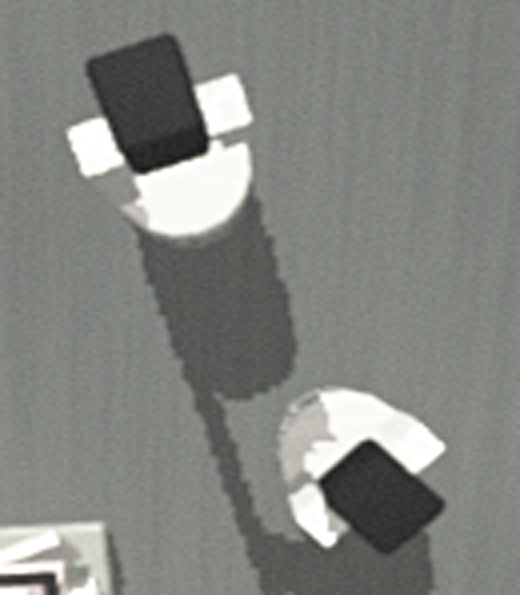

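Emit:
{"op": "arm_command", "data": {
  "steps": [
    {"rx": 0, "ry": 0, "rz": -0.05, "tx": -0.03, "ty": -0.1, "tz": 0.05, "claw": 0.2},
    {"rx": 0, "ry": 0, "rz": -0.13, "tx": -0.08, "ty": -0.22, "tz": 0.08, "claw": 0.2},
    {"rx": 0, "ry": 0, "rz": -0.21, "tx": -0.12, "ty": -0.34, "tz": 0.08, "claw": 0.2},
    {"rx": 0, "ry": 0, "rz": -0.29, "tx": -0.16, "ty": -0.46, "tz": 0.08, "claw": 0.2},
    {"rx": 0, "ry": 0, "rz": -0.37, "tx": -0.2, "ty": -0.58, "tz": 0.08, "claw": 0.2},
    {"rx": 0, "ry": 0, "rz": -0.43, "tx": -0.24, "ty": -0.7, "tz": 0.08, "claw": 0.2},
    {"rx": 0, "ry": 0, "rz": -0.43, "tx": -0.28, "ty": -0.82, "tz": 0.08, "claw": 0.2},
    {"rx": 0, "ry": 0, "rz": -0.43, "tx": -0.3, "ty": -0.94, "tz": 0.08, "claw": 0.2},
    {"rx": 0, "ry": 0, "rz": -0.43, "tx": -0.31, "ty": -1, "tz": 0.08, "claw": 0.2},
    {"rx": 0, "ry": 0, "rz": -0.43, "tx": -0.31, "ty": -1, "tz": 0.08, "claw": 0.2}
  ]
}}

```text
t: 35.65
ee_pos: [0.5166, -0.2415, 0.2673]
eef_rot: [-180.0, 0.1, 53.0]
force: [1.0, 0.7, -0.7]
gripper_width: 0.0511
```

Emit:
{"op": "arm_command", "data": {
  "steps": [
    {"rx": 0, "ry": 0, "rz": 0, "tx": 0, "ty": -0.1, "tz": 0.05, "claw": 0.2},
    {"rx": 0, "ry": 0, "rz": 0, "tx": 0, "ty": -0.18, "tz": 0.05, "claw": 0.2},
    {"rx": 0, "ry": 0, "rz": 0, "tx": 0, "ty": -0.18, "tz": 0.05, "claw": 0.2},
    {"rx": 0, "ry": 0, "rz": 0, "tx": 0, "ty": -0.18, "tz": 0.05, "claw": 0.2}
  ]
}}

```text
t: 36.05
ee_pos: [0.5178, -0.3086, 0.2874]
eef_rot: [-179.9, -0.0, 53.4]
force: [-0.3, 0.3, 0.4]
gripper_width: 0.0511
```

Run:
```python
from h import *
st(); snap("w22")
```

```text
t 36.05 p [ 0.5178 -0.3086  0.2874] rot [-1.7991e+02 -1.0000e-02  5.3370e+01] F [-0.3  0.3  0.4] w 0.0511
```

View pics/w22.png

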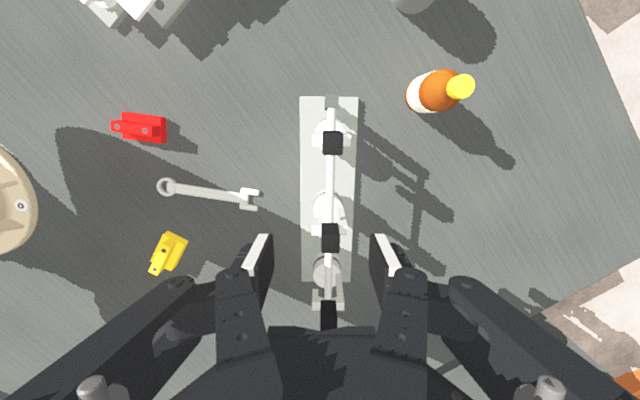

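```bash
cat >> h.py <<'E'
def rack(nm):
    p,d,m=load(nm);P=pts("wrist",d,m)
    box=(.35,.62,-.52,-.2)
    M=topmask(P,box,.138,.150)&(d>.2); q=(P[M][:,:2]*1000).astype(np.float32)
    for _ in range(5):
        vx,vy,x0,y0=cv2.fitLine(q,cv2.DIST_HUBER,0,.01,.01).ravel(); r=(q[:,0]-x0)*vy-(q[:,1]-y0)*vx; k=abs(r)<(12 if _<2 else 6); q=q[k]
    if vy<0: vx,vy=-vx,-vy
    s=(q[:,0]-x0)*vx+(q[:,1]-y0)*vy; print("rail ang",np.degrees(np.arctan2(vy,vx)).round(2),"pt",x0.round(1),y0.round(1),"n",len(q),"ends",(x0+vx*s.min()).round(1),(y0+vy*s.min()).round(1),(x0+vx*s.max()).round(1),(y0+vy*s.max()).round(1),"resid",np.abs(r).mean().round(1))
    F=topmask(P,box,.006,.016); show("foot",P,F)
    T=topmask(P,box,.180,.198)&(d>.2); n,l,st_,c=cv2.connectedComponentsWithStats(T.astype(np.uint8))
    for k in range(1,n):
        if st_[k,4]>60:
            rr=show("tab",P,l==k); c0=np.array(rr[0]); print("   along",((c0[0]-x0)*vx+(c0[1]-y0)*vy).round(1),"off",((c0[0]-x0)*vy-(c0[1]-y0)*vx).round(1))
E
python3 - <<'E'
from h import *
rack("w22")
E
```

```text
rail ang 52.62 pt 510.9 -331.9 n 1276 ends 425.7 -443.4 580.5 -240.7 resid 2.5
foot rect c [ 437.  -323.9] sz [319.6 217.1] ang 52.7 mean [ 496.7 -336.9   10.9] n 6247
tab rect c [ 551.9 -278.7] sz [22.  19.4] ang 53.4 mean [ 551.9 -278.3  188.6] n 480
   along 67.2 off 0.3
tab rect c [ 488.3 -362.6] sz [22.1 19.3] ang 53.4 mean [ 488.6 -361.3  188.1] n 389
   along -38.2 off 0.7
tab rect c [ 425.8 -444.4] sz [16.4 19.3] ang 54.7 mean [ 426.9 -442.   187.1] n 254
   along -141.0 off 0.7
```

Emit:
{"op": "arm_command", "data": {
  "steps": [
    {"rx": 0, "ry": 0, "rz": 0.07, "tx": 0.02, "ty": 0.1, "tz": 0, "claw": 0.2},
    {"rx": 0, "ry": 0, "rz": 0.16, "tx": 0.04, "ty": 0.22, "tz": 0, "claw": 0},
    {"rx": 0, "ry": 0, "rz": 0.25, "tx": 0.06, "ty": 0.34, "tz": 0, "claw": 0},
    {"rx": 0, "ry": 0, "rz": 0.34, "tx": 0.08, "ty": 0.46, "tz": 0, "claw": 0},
    {"rx": 0, "ry": 0, "rz": 0.43, "tx": 0.1, "ty": 0.58, "tz": 0, "claw": 0},
    {"rx": 0, "ry": 0, "rz": 0.52, "tx": 0.12, "ty": 0.7, "tz": 0, "claw": 0},
    {"rx": 0, "ry": 0, "rz": 0.6, "tx": 0.14, "ty": 0.82, "tz": 0, "claw": 0},
    {"rx": 0, "ry": 0, "rz": 0.64, "tx": 0.16, "ty": 0.92, "tz": 0, "claw": 0},
    {"rx": 0, "ry": 0, "rz": 0.64, "tx": 0.16, "ty": 1, "tz": 0, "claw": 0},
    {"rx": 0, "ry": 0, "rz": 0.64, "tx": 0.16, "ty": 1, "tz": 0, "claw": 0}
  ]
}}

```text
t: 37.1
ee_pos: [0.5811, 0.0972, 0.2881]
eef_rot: [-180.0, -0.1, 111.5]
force: [1.0, -0.4, 0.3]
gripper_width: 0.043
```

Emit:
{"op": "arm_command", "data": {
  "steps": [
    {"rx": 0, "ry": 0, "rz": 0, "tx": 0.03, "ty": 0.12, "tz": 0, "claw": 0},
    {"rx": 0, "ry": 0, "rz": 0, "tx": 0.05, "ty": 0.24, "tz": 0, "claw": 0},
    {"rx": 0, "ry": 0, "rz": 0, "tx": 0.07, "ty": 0.36, "tz": -0.03, "claw": 0},
    {"rx": 0, "ry": 0, "rz": 0, "tx": 0.08, "ty": 0.45, "tz": -0.1, "claw": 0},
    {"rx": 0, "ry": 0, "rz": 0, "tx": 0.08, "ty": 0.48, "tz": -0.2, "claw": 0},
    {"rx": 0, "ry": 0, "rz": 0, "tx": 0.08, "ty": 0.48, "tz": -0.25, "claw": 0},
    {"rx": 0, "ry": 0, "rz": 0, "tx": 0.08, "ty": 0.48, "tz": -0.25, "claw": 0},
    {"rx": 0, "ry": 0, "rz": 0, "tx": 0.08, "ty": 0.48, "tz": -0.25, "claw": 0}
  ]
}}

```text
t: 37.9
ee_pos: [0.6139, 0.2838, 0.1887]
eef_rot: [-180.0, 0.0, 111.1]
force: [-0.5, 0.4, 1.4]
gripper_width: 0.0429
```

Run:
```python
from h import *
st(); snap("w23"); mv(.6162,.2876,.124,111)
p,d,m=load("w23");P=pts("wrist",d,m)
show("tab",P,comp(P,(.57,.66,.24,.34),.148,.165))
```

```text
t 37.9 p [0.6139 0.2838 0.1887] rot [-1.7996e+02  2.0000e-02  1.1111e+02] F [-0.5  0.4  1.4] w 0.0429
t [ 0.0034  0.0095 -0.2599] r [-0.0002  0.0012 -0.0009] rows>= 2.1
tab rect c [615.7 288.4] sz [19.1 21.5] ang 21.0 mean [615.3 289.1 154.7] n 686
```

View pics/w23.png

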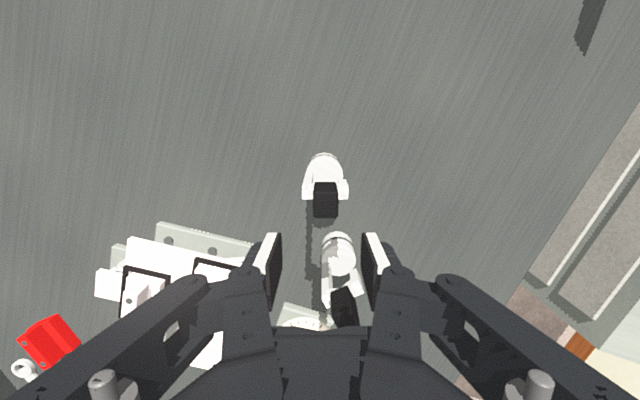

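Emit:
{"op": "arm_command", "data": {
  "steps": [
    {"rx": 0, "ry": 0.001, "rz": -0.001, "tx": 0.004, "ty": 0.01, "tz": -0.06, "claw": 0},
    {"rx": 0, "ry": 0.001, "rz": -0.001, "tx": 0.004, "ty": 0.01, "tz": -0.15, "claw": 0},
    {"rx": 0, "ry": 0.001, "rz": -0.001, "tx": 0.004, "ty": 0.01, "tz": -0.23, "claw": 0},
    {"rx": 0, "ry": 0.001, "rz": -0.001, "tx": 0.004, "ty": 0.01, "tz": -0.26, "claw": 0},
    {"rx": 0, "ry": 0.001, "rz": -0.001, "tx": 0.004, "ty": 0.01, "tz": -0.26, "claw": 0},
    {"rx": 0, "ry": 0.001, "rz": -0.001, "tx": 0.004, "ty": 0.01, "tz": -0.26, "claw": -1},
    {"rx": 0, "ry": 0.001, "rz": -0.001, "tx": 0.004, "ty": 0.01, "tz": -0.26, "claw": -1},
    {"rx": 0, "ry": 0.001, "rz": -0.001, "tx": 0.004, "ty": 0.01, "tz": -0.26, "claw": -1},
    {"rx": 0, "ry": 0.001, "rz": -0.001, "tx": 0.004, "ty": 0.01, "tz": -0.26, "claw": -1}
  ]
}}

```text
t: 38.85
ee_pos: [0.6176, 0.2884, 0.087]
eef_rot: [179.8, 0.0, 111.0]
force: [-0.6, -1.1, 7.1]
gripper_width: 0.0192
```

Run:
```python
from h import *
st()
```

```text
t 38.85 p [0.6176 0.2884 0.087 ] rot [1.7984e+02 1.0000e-02 1.1101e+02] F [-0.6 -1.1  7.1] w 0.0192
```

Emit:
{"op": "arm_command", "data": {
  "steps": [
    {"rx": 0, "ry": 0, "rz": 0, "tx": 0, "ty": 0, "tz": 0.05, "claw": -1},
    {"rx": 0, "ry": 0, "rz": 0, "tx": 0, "ty": 0, "tz": 0.14, "claw": -1},
    {"rx": 0, "ry": 0, "rz": 0, "tx": -0.02, "ty": 0, "tz": 0.24, "claw": -1},
    {"rx": 0, "ry": 0, "rz": 0, "tx": -0.06, "ty": -0.05, "tz": 0.33, "claw": -1},
    {"rx": 0, "ry": 0, "rz": -0.05, "tx": -0.1, "ty": -0.13, "tz": 0.36, "claw": -1},
    {"rx": 0, "ry": 0, "rz": -0.12, "tx": -0.14, "ty": -0.22, "tz": 0.36, "claw": -1},
    {"rx": 0, "ry": 0, "rz": -0.19, "tx": -0.17, "ty": -0.31, "tz": 0.36, "claw": -1},
    {"rx": 0, "ry": 0, "rz": -0.26, "tx": -0.2, "ty": -0.4, "tz": 0.36, "claw": -1},
    {"rx": 0, "ry": 0, "rz": -0.33, "tx": -0.23, "ty": -0.49, "tz": 0.36, "claw": -1},
    {"rx": 0, "ry": 0, "rz": -0.4, "tx": -0.26, "ty": -0.58, "tz": 0.36, "claw": -1},
    {"rx": 0, "ry": 0, "rz": -0.47, "tx": -0.29, "ty": -0.67, "tz": 0.36, "claw": -1},
    {"rx": 0, "ry": 0, "rz": -0.54, "tx": -0.32, "ty": -0.76, "tz": 0.36, "claw": -1},
    {"rx": 0, "ry": 0, "rz": -0.6, "tx": -0.35, "ty": -0.85, "tz": 0.36, "claw": -1},
    {"rx": 0, "ry": 0, "rz": -0.648, "tx": -0.38, "ty": -0.94, "tz": 0.36, "claw": -1},
    {"rx": 0, "ry": 0, "rz": -0.648, "tx": -0.4, "ty": -1, "tz": 0.36, "claw": -1},
    {"rx": 0, "ry": 0, "rz": -0.648, "tx": -0.4, "ty": -1, "tz": 0.36, "claw": -1}
  ]
}}

```text
t: 40.45
ee_pos: [0.4555, -0.1147, 0.2288]
eef_rot: [180.0, 0.0, 52.4]
force: [-0.4, 0.3, -2.7]
gripper_width: 0.0194
```

Emit:
{"op": "arm_command", "data": {
  "steps": [
    {"rx": 0, "ry": 0, "rz": 0, "tx": -0.03, "ty": -0.06, "tz": 0, "claw": -1},
    {"rx": 0, "ry": 0, "rz": 0, "tx": -0.06, "ty": -0.15, "tz": 0, "claw": -1},
    {"rx": 0, "ry": 0, "rz": 0, "tx": -0.09, "ty": -0.24, "tz": 0, "claw": -1},
    {"rx": 0, "ry": 0, "rz": 0, "tx": -0.12, "ty": -0.33, "tz": 0, "claw": -1},
    {"rx": 0, "ry": 0, "rz": 0, "tx": -0.15, "ty": -0.42, "tz": 0, "claw": -1},
    {"rx": 0, "ry": 0, "rz": 0, "tx": -0.17, "ty": -0.52, "tz": 0, "claw": -1},
    {"rx": 0, "ry": 0, "rz": 0, "tx": -0.17, "ty": -0.6, "tz": 0, "claw": -1},
    {"rx": 0, "ry": 0, "rz": 0, "tx": -0.17, "ty": -0.62, "tz": 0, "claw": -1},
    {"rx": 0, "ry": 0, "rz": 0, "tx": -0.17, "ty": -0.62, "tz": 0, "claw": -1},
    {"rx": 0, "ry": 0, "rz": 0, "tx": -0.17, "ty": -0.62, "tz": 0, "claw": -1}
  ]
}}

```text
t: 41.45
ee_pos: [0.3883, -0.3587, 0.2282]
eef_rot: [-179.9, -0.1, 52.7]
force: [-0.7, 0.1, -2.7]
gripper_width: 0.0191
```

Run:
```python
from h import *
st(); snap("w24"); mv(.3958,-.359,.16+.038,52.65); mv(.4554,-.4045,.1208+.038,52.65)
rack("w24")
```

```text
t 41.45 p [ 0.3883 -0.3587  0.2282] rot [-1.7987e+02 -6.0000e-02  5.2740e+01] F [-0.7  0.1 -2.7] w 0.0191
t [ 0.0185 -0.0012 -0.1708] r [-0.0013 -0.0007 -0.0013] rows>= 1.4
t [ 0.1675 -0.115  -0.2688] r [-0.0013 -0.0007 -0.0013] rows>= 2.7
rail ang 52.39 pt 485.8 -362.6 n 2411 ends 394.0 -481.8 547.1 -283.1 resid 2.3
foot rect c [ 470.8 -362.2] sz [222.2 275.4] ang 5.4 mean [ 478.5 -341.4   10.9] n 9527
tab rect c [ 487.3 -362.9] sz [21.5 20.2] ang 52.8 mean [ 486.5 -362.   188.2] n 867
   along 0.6 off 1.3
tab rect c [ 388.9 -357.8] sz [42.8 40. ] ang 70.5 mean [ 389.3 -356.7  186.3] n 1953
   along -55.4 off -79.7
tab rect c [ 423.5 -446.5] sz [21.9 20.1] ang 52.8 mean [ 423.7 -444.6  187.6] n 639
   along -104.6 off 1.8
```

View pics/w24.png

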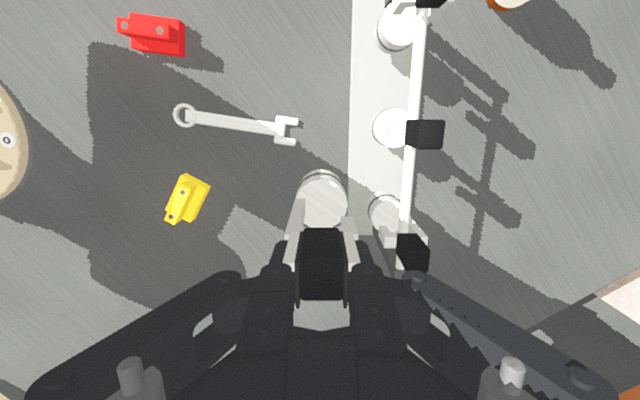

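Emit:
{"op": "arm_command", "data": {
  "steps": [
    {"rx": 0, "ry": 0, "rz": -0.001, "tx": 0.0185, "ty": -0.0012, "tz": -0.06, "claw": -1},
    {"rx": 0, "ry": 0, "rz": -0.001, "tx": 0.0185, "ty": -0.0012, "tz": -0.14, "claw": -1},
    {"rx": 0, "ry": 0, "rz": -0.001, "tx": 0.0185, "ty": -0.0012, "tz": -0.17, "claw": -1},
    {"rx": 0, "ry": 0, "rz": -0.001, "tx": 0.0185, "ty": -0.0012, "tz": -0.17, "claw": -1},
    {"rx": 0, "ry": 0, "rz": -0.001, "tx": 0.0185, "ty": -0.0012, "tz": -0.17, "claw": -1}
  ]
}}

```text
t: 42.0
ee_pos: [0.3959, -0.3602, 0.1612]
eef_rot: [-180.0, -0.0, 52.6]
force: [0.4, -0.0, -2.2]
gripper_width: 0.0191
```

Run:
```python
from h import *
st(); mv(.4554,-.4046,.1608+.038,52.65)
```

```text
t 42.0 p [ 0.3959 -0.3602  0.1612] rot [-1.7995e+02 -1.0000e-02  5.2650e+01] F [ 0.4 -0.  -2.2] w 0.0191
t [ 0.1489 -0.1111 -0.001 ] r [-0.0004 -0.0003  0.    ] rows>= 1.5
```

Emit:
{"op": "arm_command", "data": {
  "steps": [
    {"rx": 0, "ry": 0, "rz": 0, "tx": 0.03, "ty": -0.022, "tz": 0, "claw": -1},
    {"rx": 0, "ry": 0, "rz": 0, "tx": 0.07, "ty": -0.052, "tz": 0, "claw": -1},
    {"rx": 0, "ry": 0, "rz": 0, "tx": 0.11, "ty": -0.082, "tz": 0, "claw": -1},
    {"rx": 0, "ry": 0, "rz": 0, "tx": 0.14, "ty": -0.1045, "tz": 0, "claw": -1},
    {"rx": 0, "ry": 0, "rz": 0, "tx": 0.149, "ty": -0.111, "tz": 0, "claw": -1},
    {"rx": 0, "ry": 0, "rz": 0, "tx": 0.149, "ty": -0.111, "tz": 0, "claw": -1},
    {"rx": 0, "ry": 0, "rz": 0, "tx": 0.149, "ty": -0.111, "tz": 0, "claw": -1}
  ]
}}

```text
t: 42.7
ee_pos: [0.4548, -0.4046, 0.1608]
eef_rot: [-179.9, -0.0, 52.6]
force: [-0.8, -0.5, -2.6]
gripper_width: 0.019
```

Run:
```python
from h import *
st(); mv(.4554,-.4046,.1208+.038,52.65); snap("w25")
```

```text
t 42.7 p [ 0.4548 -0.4046  0.1608] rot [-1.7992e+02 -1.0000e-02  5.2600e+01] F [-0.8 -0.5 -2.6] w 0.019
t [ 0.0016  0.0001 -0.0999] r [-0.0007 -0.0006  0.0005] rows>= 0.8
```

View pics/w25.png

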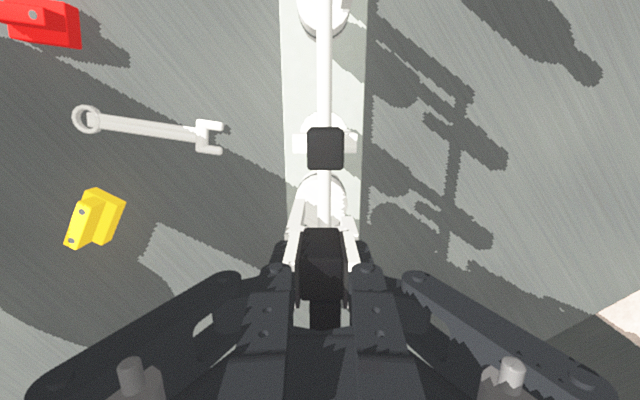

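Emit:
{"op": "arm_command", "data": {
  "steps": [
    {"rx": 0, "ry": 0, "rz": 0, "tx": 0.0016, "ty": 0, "tz": -0.03, "claw": -1},
    {"rx": 0, "ry": 0, "rz": 0, "tx": 0.0016, "ty": 0, "tz": -0.06, "claw": -1},
    {"rx": 0, "ry": 0, "rz": 0, "tx": 0.0016, "ty": 0, "tz": -0.08, "claw": -1},
    {"rx": 0, "ry": 0, "rz": 0, "tx": 0.0016, "ty": 0, "tz": -0.09, "claw": -1},
    {"rx": 0, "ry": 0, "rz": 0, "tx": 0.0016, "ty": 0, "tz": -0.095, "claw": -1},
    {"rx": 0, "ry": 0, "rz": 0, "tx": 0.0016, "ty": 0, "tz": -0.098, "claw": -1},
    {"rx": 0, "ry": 0, "rz": 0, "tx": 0.0016, "ty": 0, "tz": -0.1, "claw": -1},
    {"rx": 0, "ry": 0, "rz": 0, "tx": 0.0016, "ty": 0, "tz": -0.1, "claw": -1}
  ]
}}

```text
t: 43.55
ee_pos: [0.4564, -0.4055, 0.121]
eef_rot: [180.0, -0.0, 52.6]
force: [0.6, -0.3, 1.4]
gripper_width: 0.0188
```

Emit:
{"op": "arm_command", "data": {
  "steps": [
    {"rx": 0, "ry": 0, "rz": 0, "tx": 0, "ty": 0, "tz": 0, "claw": -0.45},
    {"rx": 0, "ry": 0, "rz": 0, "tx": 0, "ty": 0, "tz": 0, "claw": -0.3},
    {"rx": 0, "ry": 0, "rz": 0, "tx": 0, "ty": 0, "tz": 0, "claw": -0.1},
    {"rx": 0, "ry": 0, "rz": 0, "tx": 0, "ty": 0, "tz": 0, "claw": 0},
    {"rx": 0, "ry": 0, "rz": 0, "tx": 0, "ty": 0, "tz": 0.04, "claw": 0},
    {"rx": 0, "ry": 0, "rz": 0, "tx": 0, "ty": 0, "tz": 0.12, "claw": 0},
    {"rx": 0, "ry": 0, "rz": 0, "tx": 0, "ty": 0, "tz": 0.24, "claw": 0},
    {"rx": 0, "ry": 0, "rz": 0, "tx": 0.05, "ty": 0.07, "tz": 0.36, "claw": 0},
    {"rx": 0, "ry": 0, "rz": 0, "tx": 0.1, "ty": 0.14, "tz": 0.42, "claw": 0},
    {"rx": 0, "ry": 0, "rz": 0, "tx": 0.15, "ty": 0.22, "tz": 0.42, "claw": 0},
    {"rx": 0, "ry": 0, "rz": 0, "tx": 0.15, "ty": 0.22, "tz": 0.42, "claw": 0},
    {"rx": 0, "ry": 0, "rz": 0, "tx": 0.15, "ty": 0.22, "tz": 0.42, "claw": 0}
  ]
}}

```text
t: 44.75
ee_pos: [0.5161, -0.3162, 0.2881]
eef_rot: [-179.9, 0.0, 52.7]
force: [0.8, 0.3, -0.7]
gripper_width: 0.0427
```

Run:
```python
from h import *
st(); snap("w26"); rack("w26")
```

```text
t 44.75 p [ 0.5161 -0.3162  0.2881] rot [-179.91    0.     52.72] F [ 0.8  0.3 -0.7] w 0.0427
rail ang 52.96 pt 527.6 -310.5 n 1049 ends 427.1 -443.7 580.3 -240.6 resid 2.5
foot rect c [ 434.9 -322.5] sz [319.1 222.2] ang 52.7 mean [ 501.2 -331.3   10.8] n 6047
tab rect c [ 551.9 -278.6] sz [20.8 19.5] ang 52.6 mean [ 551.9 -278.4  188.7] n 474
   along 40.1 off 0.2
tab rect c [ 487.9 -362.1] sz [20.9 19.4] ang 52.6 mean [ 488.5 -361.2  188. ] n 396
   along -65.2 off -0.7
tab rect c [ 455.8 -403.7] sz [22.  19.1] ang 52.8 mean [ 457.  -402.6  187.8] n 357
   along -117.7 off -1.1
tab rect c [ 424.1 -446.9] sz [22.7 18.9] ang 52.8 mean [ 425.3 -445.   187.4] n 340
   along -171.3 off -0.5
```

View pics/w26.png

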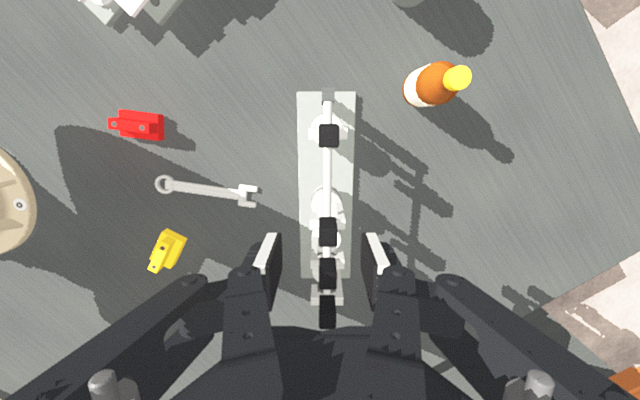

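Emit:
{"op": "arm_command", "data": {
  "steps": [
    {"rx": 0, "ry": 0, "rz": 0.07, "tx": 0.02, "ty": 0.1, "tz": 0, "claw": 0},
    {"rx": 0, "ry": 0, "rz": 0.16, "tx": 0.05, "ty": 0.2, "tz": 0, "claw": 0},
    {"rx": 0, "ry": 0, "rz": 0.25, "tx": 0.09, "ty": 0.3, "tz": 0, "claw": 0},
    {"rx": 0, "ry": 0, "rz": 0.34, "tx": 0.13, "ty": 0.4, "tz": 0, "claw": 0},
    {"rx": 0, "ry": 0, "rz": 0.43, "tx": 0.17, "ty": 0.5, "tz": 0, "claw": 0},
    {"rx": 0, "ry": 0, "rz": 0.52, "tx": 0.21, "ty": 0.6, "tz": 0, "claw": 0},
    {"rx": 0, "ry": 0, "rz": 0.61, "tx": 0.25, "ty": 0.7, "tz": 0, "claw": 0},
    {"rx": 0, "ry": 0, "rz": 0.7, "tx": 0.29, "ty": 0.8, "tz": 0, "claw": 0},
    {"rx": 0, "ry": 0, "rz": 0.79, "tx": 0.33, "ty": 0.9, "tz": 0, "claw": 0},
    {"rx": 0, "ry": 0, "rz": 0.88, "tx": 0.36, "ty": 1, "tz": 0, "claw": 0},
    {"rx": 0, "ry": 0, "rz": 0.938, "tx": 0.38, "ty": 1, "tz": 0, "claw": 0},
    {"rx": 0, "ry": 0, "rz": 0.938, "tx": 0.38, "ty": 1, "tz": 0, "claw": 0},
    {"rx": 0, "ry": 0, "rz": 0.938, "tx": 0.38, "ty": 1, "tz": 0, "claw": 0}
  ]
}}

```text
t: 46.1
ee_pos: [0.6676, 0.0816, 0.2872]
eef_rot: [-179.8, -0.1, 136.8]
force: [0.1, 0.2, 0.0]
gripper_width: 0.0428
```

Emit:
{"op": "arm_command", "data": {
  "steps": [
    {"rx": 0, "ry": 0, "rz": 0, "tx": 0.01, "ty": 0.1, "tz": 0, "claw": 0},
    {"rx": 0, "ry": 0, "rz": 0, "tx": 0.01, "ty": 0.2, "tz": -0.08, "claw": 0},
    {"rx": 0, "ry": 0, "rz": 0, "tx": 0.01, "ty": 0.27, "tz": -0.18, "claw": 0},
    {"rx": 0, "ry": 0, "rz": 0, "tx": 0.01, "ty": 0.27, "tz": -0.25, "claw": 0},
    {"rx": 0, "ry": 0, "rz": 0, "tx": 0.01, "ty": 0.27, "tz": -0.25, "claw": 0},
    {"rx": 0, "ry": 0, "rz": 0, "tx": 0.01, "ty": 0.27, "tz": -0.25, "claw": 0}
  ]
}}

```text
t: 46.7
ee_pos: [0.6714, 0.1893, 0.1887]
eef_rot: [-179.9, -0.0, 136.8]
force: [0.1, 0.3, 1.2]
gripper_width: 0.0429
```

Run:
```python
from h import *
st(); snap("w27"); mv(.6723,.1929,.124,137.1)
p,d,m=load("w27");P=pts("wrist",d,m)
show("tab",P,comp(P,(.63,.72,.15,.24),.148,.165))
```

```text
t 46.7 p [0.6714 0.1893 0.1887] rot [-1.7986e+02 -4.0000e-02  1.3685e+02] F [0.1 0.3 1.2] w 0.0429
t [-0.0006  0.0087 -0.2607] r [0.0005 0.0006 0.0028] rows>= 2.1
tab rect c [671.8 192.6] sz [19.9 22. ] ang 47.3 mean [671.3 193.3 154.8] n 703
```

View pics/w27.png

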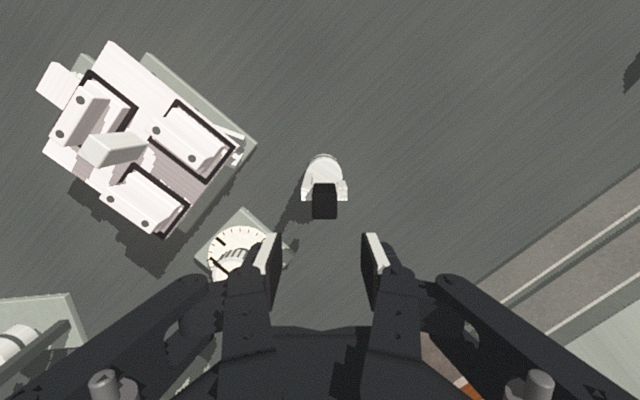

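Emit:
{"op": "arm_command", "data": {
  "steps": [
    {"rx": 0, "ry": 0, "rz": 0.003, "tx": 0, "ty": 0.0087, "tz": -0.06, "claw": 0},
    {"rx": 0, "ry": 0, "rz": 0.003, "tx": 0, "ty": 0.0087, "tz": -0.15, "claw": 0},
    {"rx": 0, "ry": 0, "rz": 0.003, "tx": 0, "ty": 0.0087, "tz": -0.23, "claw": 0},
    {"rx": 0, "ry": 0, "rz": 0.003, "tx": 0, "ty": 0.0087, "tz": -0.26, "claw": 0},
    {"rx": 0, "ry": 0, "rz": 0.003, "tx": 0, "ty": 0.0087, "tz": -0.26, "claw": 0},
    {"rx": 0, "ry": 0, "rz": 0.003, "tx": 0, "ty": 0.0087, "tz": -0.26, "claw": -1},
    {"rx": 0, "ry": 0, "rz": 0.003, "tx": 0, "ty": 0.0087, "tz": -0.26, "claw": -1},
    {"rx": 0, "ry": 0, "rz": 0.003, "tx": 0, "ty": 0.0087, "tz": -0.26, "claw": -1},
    {"rx": 0, "ry": 0, "rz": 0.003, "tx": 0, "ty": 0.0087, "tz": -0.26, "claw": -1}
  ]
}}

```text
t: 47.65
ee_pos: [0.6735, 0.1945, 0.0871]
eef_rot: [179.9, 0.2, 137.3]
force: [-0.6, -0.6, 6.8]
gripper_width: 0.0194
```

Emit:
{"op": "arm_command", "data": {
  "steps": [
    {"rx": 0, "ry": 0, "rz": 0, "tx": 0, "ty": 0, "tz": 0.05, "claw": -1},
    {"rx": 0, "ry": 0, "rz": 0, "tx": 0, "ty": 0, "tz": 0.14, "claw": -1},
    {"rx": 0, "ry": 0, "rz": 0, "tx": -0.02, "ty": 0, "tz": 0.24, "claw": -1},
    {"rx": 0, "ry": 0, "rz": -0.05, "tx": -0.06, "ty": -0.05, "tz": 0.33, "claw": -1},
    {"rx": 0, "ry": 0, "rz": -0.13, "tx": -0.1, "ty": -0.13, "tz": 0.36, "claw": -1},
    {"rx": 0, "ry": 0, "rz": -0.21, "tx": -0.14, "ty": -0.22, "tz": 0.36, "claw": -1},
    {"rx": 0, "ry": 0, "rz": -0.29, "tx": -0.18, "ty": -0.31, "tz": 0.36, "claw": -1},
    {"rx": 0, "ry": 0, "rz": -0.37, "tx": -0.22, "ty": -0.4, "tz": 0.36, "claw": -1},
    {"rx": 0, "ry": 0, "rz": -0.45, "tx": -0.27, "ty": -0.49, "tz": 0.36, "claw": -1},
    {"rx": 0, "ry": 0, "rz": -0.53, "tx": -0.32, "ty": -0.58, "tz": 0.36, "claw": -1},
    {"rx": 0, "ry": 0, "rz": -0.61, "tx": -0.37, "ty": -0.67, "tz": 0.36, "claw": -1},
    {"rx": 0, "ry": 0, "rz": -0.69, "tx": -0.42, "ty": -0.76, "tz": 0.36, "claw": -1},
    {"rx": 0, "ry": 0, "rz": -0.77, "tx": -0.47, "ty": -0.85, "tz": 0.36, "claw": -1},
    {"rx": 0, "ry": 0, "rz": -0.85, "tx": -0.52, "ty": -0.94, "tz": 0.36, "claw": -1},
    {"rx": 0, "ry": 0, "rz": -0.94, "tx": -0.533, "ty": -1, "tz": 0.36, "claw": -1},
    {"rx": 0, "ry": 0, "rz": -0.94, "tx": -0.533, "ty": -1, "tz": 0.36, "claw": -1},
    {"rx": 0, "ry": 0, "rz": -0.94, "tx": -0.533, "ty": -1, "tz": 0.36, "claw": -1}
  ]
}}

```text
t: 49.35
ee_pos: [0.4585, -0.2057, 0.2285]
eef_rot: [-179.9, -0.1, 52.7]
force: [0.1, 0.2, -1.6]
gripper_width: 0.0192
```

Run:
```python
from h import *
st(); mv(.4603,-.2749,.1608+.038,52.65)
```

```text
t 49.35 p [ 0.4585 -0.2057  0.2285] rot [-1.7993e+02 -6.0000e-02  5.2690e+01] F [ 0.1  0.2 -1.6] w 0.0192
t [ 0.0046 -0.1731 -0.1692] r [-0.001  -0.0003 -0.0005] rows>= 1.9
```

Emit:
{"op": "arm_command", "data": {
  "steps": [
    {"rx": 0, "ry": 0, "rz": 0, "tx": 0.002, "ty": -0.06, "tz": 0, "claw": -1},
    {"rx": 0, "ry": 0, "rz": 0, "tx": 0.0046, "ty": -0.14, "tz": -0.03, "claw": -1},
    {"rx": 0, "ry": 0, "rz": 0, "tx": 0.0046, "ty": -0.173, "tz": -0.1, "claw": -1},
    {"rx": 0, "ry": 0, "rz": 0, "tx": 0.0046, "ty": -0.173, "tz": -0.17, "claw": -1},
    {"rx": 0, "ry": 0, "rz": 0, "tx": 0.0046, "ty": -0.173, "tz": -0.17, "claw": -1},
    {"rx": 0, "ry": 0, "rz": 0, "tx": 0.0046, "ty": -0.173, "tz": -0.17, "claw": -1}
  ]
}}

```text
t: 49.95
ee_pos: [0.4605, -0.2732, 0.1603]
eef_rot: [-179.8, -0.0, 52.8]
force: [-0.3, 0.2, -1.7]
gripper_width: 0.0193
```

Run:
```python
from h import *
st(); mv(.5197,-.3205,.1608+.038,52.65); snap("w28")
```

```text
t 49.95 p [ 0.4605 -0.2732  0.1603] rot [-1.7983e+02 -4.0000e-02  5.2820e+01] F [-0.3  0.2 -1.7] w 0.0193
t [ 0.148  -0.1182  0.0011] r [-0.0015 -0.0013 -0.0019] rows>= 1.5
```

View pics/w28.png

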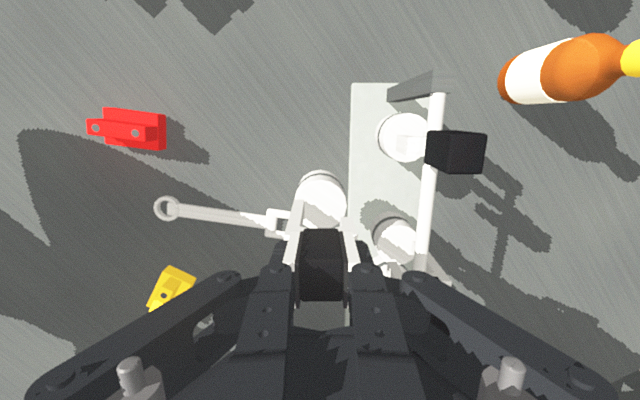

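Emit:
{"op": "arm_command", "data": {
  "steps": [
    {"rx": 0, "ry": 0, "rz": -0.001, "tx": 0.03, "ty": -0.024, "tz": 0, "claw": -1},
    {"rx": 0, "ry": 0, "rz": -0.002, "tx": 0.07, "ty": -0.056, "tz": 0, "claw": -1},
    {"rx": 0, "ry": 0, "rz": -0.002, "tx": 0.11, "ty": -0.088, "tz": 0, "claw": -1},
    {"rx": 0, "ry": 0, "rz": -0.002, "tx": 0.14, "ty": -0.112, "tz": 0, "claw": -1},
    {"rx": 0, "ry": 0, "rz": -0.002, "tx": 0.148, "ty": -0.118, "tz": 0, "claw": -1},
    {"rx": 0, "ry": 0, "rz": -0.002, "tx": 0.148, "ty": -0.118, "tz": 0, "claw": -1},
    {"rx": 0, "ry": 0, "rz": -0.002, "tx": 0.148, "ty": -0.118, "tz": 0, "claw": -1}
  ]
}}

```text
t: 50.7
ee_pos: [0.5194, -0.3212, 0.1609]
eef_rot: [-179.9, -0.0, 52.6]
force: [0.1, -0.1, -2.3]
gripper_width: 0.0192
```

Run:
```python
from h import *
st(); mv(.5197,-.3205,.1209+.038,52.65); snap("w29")
```

```text
t 50.7 p [ 0.5194 -0.3212  0.1609] rot [-1.7993e+02 -2.0000e-02  5.2550e+01] F [ 0.1 -0.1 -2.3] w 0.0192
t [ 0.0007  0.0017 -0.1   ] r [-0.0007 -0.0005  0.0011] rows>= 0.8
```

View pics/w29.png

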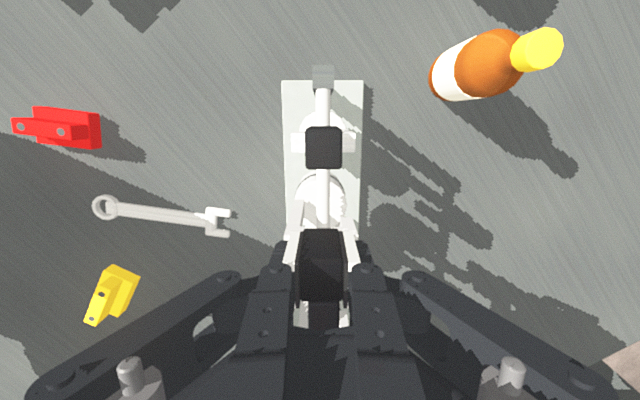

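Emit:
{"op": "arm_command", "data": {
  "steps": [
    {"rx": 0, "ry": 0, "rz": 0, "tx": 0.0005, "ty": 0.0017, "tz": -0.03, "claw": -1},
    {"rx": 0, "ry": 0, "rz": 0, "tx": 0.0005, "ty": 0.0017, "tz": -0.06, "claw": -1},
    {"rx": 0, "ry": 0, "rz": 0, "tx": 0.0005, "ty": 0.0017, "tz": -0.08, "claw": -1},
    {"rx": 0, "ry": 0, "rz": 0, "tx": 0.0005, "ty": 0.0017, "tz": -0.09, "claw": -1},
    {"rx": 0, "ry": 0, "rz": 0, "tx": 0.0005, "ty": 0.0017, "tz": -0.095, "claw": -1},
    {"rx": 0, "ry": 0, "rz": 0, "tx": 0.0005, "ty": 0.0017, "tz": -0.098, "claw": -1},
    {"rx": 0, "ry": 0, "rz": 0, "tx": 0.0005, "ty": 0.0017, "tz": -0.1, "claw": -1},
    {"rx": 0, "ry": 0, "rz": 0, "tx": 0.0005, "ty": 0.0017, "tz": -0.1, "claw": -1}
  ]
}}

```text
t: 51.55
ee_pos: [0.5205, -0.3217, 0.121]
eef_rot: [180.0, -0.0, 52.5]
force: [0.6, -0.6, 2.0]
gripper_width: 0.019
```

Emit:
{"op": "arm_command", "data": {
  "steps": [
    {"rx": 0, "ry": 0, "rz": 0, "tx": 0, "ty": 0, "tz": 0, "claw": -0.45},
    {"rx": 0, "ry": 0, "rz": 0, "tx": 0, "ty": 0, "tz": 0, "claw": -0.3},
    {"rx": 0, "ry": 0, "rz": 0, "tx": 0, "ty": 0, "tz": 0, "claw": -0.1},
    {"rx": 0, "ry": 0, "rz": 0, "tx": 0, "ty": 0, "tz": 0, "claw": 0},
    {"rx": 0, "ry": 0, "rz": 0, "tx": 0, "ty": 0, "tz": 0.04, "claw": 0},
    {"rx": 0, "ry": 0, "rz": 0, "tx": 0, "ty": 0, "tz": 0.12, "claw": 0},
    {"rx": 0, "ry": 0, "rz": 0, "tx": 0, "ty": 0, "tz": 0.24, "claw": 0},
    {"rx": 0, "ry": 0, "rz": 0, "tx": 0, "ty": 0, "tz": 0.36, "claw": 0},
    {"rx": 0, "ry": 0, "rz": 0, "tx": 0, "ty": 0.02, "tz": 0.45, "claw": 0},
    {"rx": 0, "ry": 0, "rz": 0, "tx": 0, "ty": 0.02, "tz": 0.45, "claw": 0},
    {"rx": 0, "ry": 0, "rz": 0, "tx": 0, "ty": 0.02, "tz": 0.45, "claw": 0}
  ]
}}

```text
t: 52.65
ee_pos: [0.5203, -0.3134, 0.301]
eef_rot: [180.0, -0.0, 52.5]
force: [-0.4, -0.4, -0.7]
gripper_width: 0.0426
```

Run:
```python
from h import *
st(); snap("w30"); rack("w30")
```

```text
t 52.65 p [ 0.5203 -0.3134  0.301 ] rot [ 1.7995e+02 -1.0000e-02  5.2530e+01] F [-0.4 -0.4 -0.7] w 0.0426
rail ang 52.58 pt 528.3 -309.1 n 766 ends 393.7 -485.2 580.3 -241.2 resid 2.6
foot rect c [ 434.8 -321.8] sz [318.  223.3] ang 52.7 mean [ 499.7 -331.6   10.8] n 4974
tab rect c [ 551.7 -278.7] sz [22.  19.4] ang 52.4 mean [ 551.8 -278.5  188.6] n 446
   along 38.4 off 0.0
tab rect c [ 518.8 -321. ] sz [22.2 19.3] ang 52.8 mean [ 519.6 -320.3  188.3] n 394
   along -15.2 off -0.3
tab rect c [ 488.  -362.5] sz [22.2 19.1] ang 52.4 mean [ 488.7 -361.4  188.1] n 363
   along -66.9 off 0.3
tab rect c [ 455.9 -403.7] sz [21.3 18.8] ang 52.5 mean [ 456.8 -402.5  187.7] n 333
   along -119.1 off -0.1
tab rect c [ 423.9 -445.9] sz [21.5 19.6] ang 52.9 mean [ 425.3 -444.7  187.4] n 304
   along -172.1 off 0.2
```

View pics/w30.png

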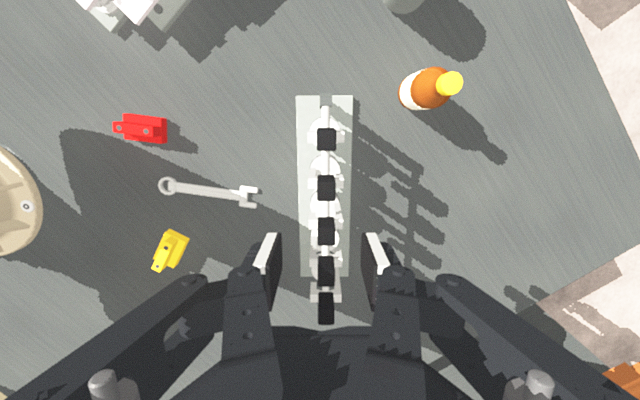

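Emit:
{"op": "arm_command", "data": {
  "steps": [
    {"rx": 0, "ry": 0, "rz": 0.07, "tx": 0.02, "ty": 0.1, "tz": 0, "claw": 0},
    {"rx": 0, "ry": 0, "rz": 0.16, "tx": 0.05, "ty": 0.2, "tz": 0, "claw": 0},
    {"rx": 0, "ry": 0, "rz": 0.25, "tx": 0.08, "ty": 0.3, "tz": 0, "claw": 0},
    {"rx": 0, "ry": 0, "rz": 0.34, "tx": 0.11, "ty": 0.4, "tz": 0, "claw": 0},
    {"rx": 0, "ry": 0, "rz": 0.43, "tx": 0.14, "ty": 0.5, "tz": 0, "claw": 0},
    {"rx": 0, "ry": 0, "rz": 0.45, "tx": 0.17, "ty": 0.6, "tz": 0, "claw": 0},
    {"rx": 0, "ry": 0, "rz": 0.45, "tx": 0.2, "ty": 0.7, "tz": 0, "claw": 0},
    {"rx": 0, "ry": 0, "rz": 0.45, "tx": 0.2, "ty": 0.78, "tz": 0, "claw": 0},
    {"rx": 0, "ry": 0, "rz": 0.45, "tx": 0.2, "ty": 0.78, "tz": 0, "claw": 0},
    {"rx": 0, "ry": 0, "rz": 0.45, "tx": 0.2, "ty": 0.78, "tz": 0, "claw": 0}
  ]
}}

```text
t: 53.7
ee_pos: [0.599, -0.0005, 0.2982]
eef_rot: [-179.7, -0.0, 93.1]
force: [0.4, -0.5, -0.7]
gripper_width: 0.0426
```

Run:
```python
from h import *
st(); snap("w31"); p,d,m=load("w31");P=pts("wrist",d,m)
blocks(P,{"n0":tuple(nest(0)/1000),"n1":tuple(nest(1)/1000),"n2":tuple(nest(2)/1000)},.042,.085,.1)
for i in range(3): print(nest(i).round(1))
for i in range(3):
    x,y=nest(i)/1000; print("rib top z",np.median(P[...,2][topmask(P,(x-.008,x+.008,y-.008,y+.008),.06,.12)]).round(4))
show("post",P,comp(P,(.45,.55,.02,.12),.105,.120))
M=topmask(P,(.38,.62,-.05,.2),.045,.062); q=P[M]; A=np.c_[q[:,:2]-[.509,.068],np.ones(len(q))]
for _ in range(4):
    c=np.linalg.lstsq(A,q[:,2],rcond=None)[0]; k=abs(A@c-q[:,2])<.002+.003*(_==0); A=A[k];q=q[k]
print("slope deg",np.degrees(c[:2]).round(2),"z",c[2]*1000,len(q))
cv2.imwrite("pics/w31c.png",cv2.resize(p[60:260,100:400],None,fx=2.6,fy=2.6,interpolation=cv2.INTER_CUBIC))
pp,_=env.get_image("scene"); cv2.imwrite("pics/s31.png",pp)
```

```text
t 53.7 p [ 5.990e-01 -5.000e-04  2.982e-01] rot [-1.7972e+02 -3.0000e-02  9.3110e+01] F [ 0.4 -0.5 -0.7] w 0.0426
n0 c [543.8 118.2] sz [59.8 16.3] yaw 5.7 n 693
n1 c [554.   31.3] sz [59.9 16. ] yaw 5.9 n 558
n2 c [461.9  67.4] sz [16.5 59.8] yaw 95.6 n 683
[545.3 115.9]
[554.2  28.4]
[458.3  62.8]
rib top z 0.0942
rib top z 0.0949
rib top z 0.0947
post rect c [503.   67.6] sz [22.1 23.9] ang 5.4 mean [503.9  67.7 112.4] n 365
slope deg [ 0.18 -0.13] z 52.991829433993516 5503
```

View pics/w31c.png

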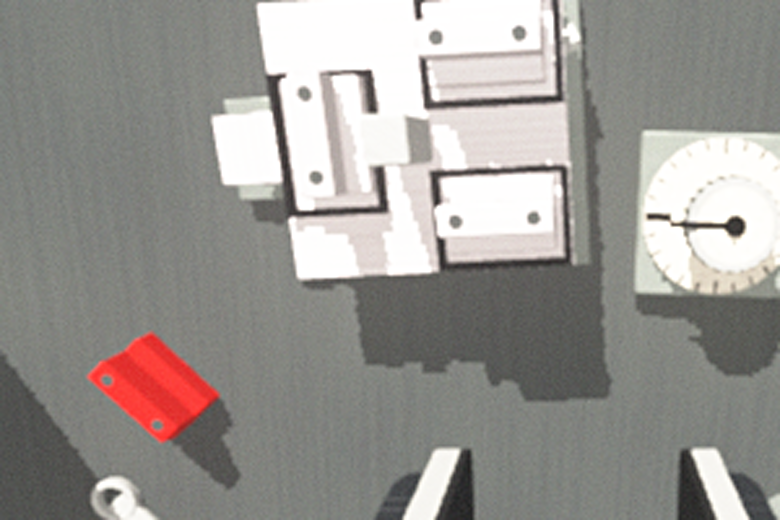

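View pics/s31.png

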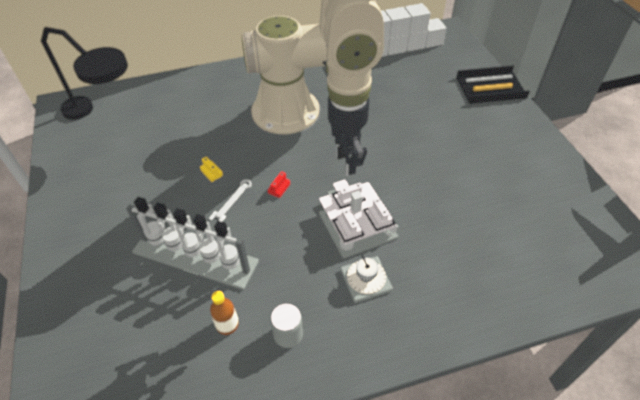

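```bash
python3 - <<'E'
from h import *
p,d,m=load("w31");P=pts("wrist",d,m)
a=np.radians(5.8);X=np.array([np.cos(a),np.sin(a)]);Y=np.array([-X[1],X[0]])
for i in range(3):
    x,y=nest(i)/1000; M=comp(P,(x-.042,x+.042,y-.042,y+.042),.085,.1); q=P[M]; L=np.c_[(q[:,:2]-[x,y])@X,(q[:,:2]-[x,y])@Y,np.ones(len(q))]
    c=np.linalg.lstsq(L,q[:,2],rcond=None)[0]; print(i,"slope",np.degrees(c[:2]).round(2),"z",c[2].round(4))
    r=rect(P,M); o=(np.array(r[0])-nest(i)); print("  offset in plate frame",(o@X).round(1),(o@Y).round(1))
    for lo,hi,nm in ((.064,.078,"foot top"),(.052,.0625,"wall/floor")):
        M=topmask(P,(x-.045,x+.045,y-.045,y+.045),lo,hi); q=P[M]; u=(q[:,:2]-[x,y])@X*1000; v=(q[:,:2]-[x,y])@Y*1000
        print("  ",nm,len(q),"x",np.percentile(u,[1,99]).round(1),"y",np.percentile(v,[1,99]).round(1),"z",np.median(q[:,2]).round(4))
E
python3 - <<'E'
import cv2
p=cv2.imread("pics/w31.png"); cv2.imwrite("pics/w31d.png",cv2.resize(p[50:170,180:320],None,fx=5,fy=5,interpolation=cv2.INTER_CUBIC))
E
```

```text
0 slope [-0.2   4.45] z 0.0941
  offset in plate frame -1.3 2.5
   foot top 803 x [-36.2  28.4] y [-36.1  22.1] z 0.0705
   wall/floor 1603 x [-45.8  38.2] y [-46.5  27.9] z 0.0535
1 slope [-0.08 -3.14] z 0.0949
  offset in plate frame 0.0 3.0
   foot top 702 x [-36.3  29.9] y [-16.6  43.9] z 0.0708
   wall/floor 1447 x [-45.1  38.2] y [-27.5  46.3] z 0.0536
2 slope [-11.15   0.05] z 0.095
  offset in plate frame 4.1 4.2
   foot top 587 x [-15.5  24. ] y [-25.1  33. ] z 0.0709
   wall/floor 1685 x [-44.3  46.1] y [-46.5  45.1] z 0.0534
```

View pics/w31d.png

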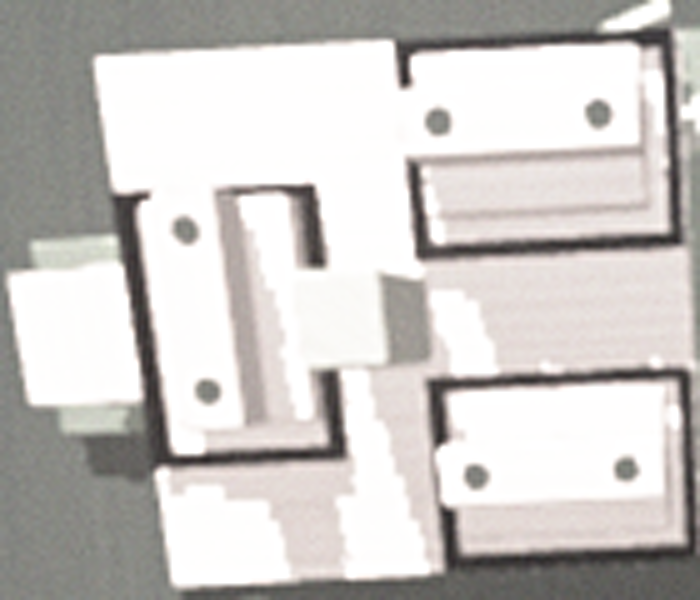

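Run:
```python
from h import *
a=np.radians(5.8);X=np.array([np.cos(a),np.sin(a)]);Y=np.array([-X[1],X[0]])
for nm in ("w13","w16","w20","w21","w27","w31"):
  p,d,m=load(nm);P=pts("wrist",d,m)
  for i in range(3):
    try:
        x,y=nest(i)/1000; M=comp(P,(x-.042,x+.042,y-.042,y+.042),.0915,.1)&(d>.2); q=P[M]; L=np.c_[(q[:,:2]-[x,y])@X,(q[:,:2]-[x,y])@Y,np.ones(len(q))]
        c=np.linalg.lstsq(L,q[:,2],rcond=None)[0]; r=rect(P,M); o=(np.array(r[0])-nest(i))
        print(nm,i,"n",M.sum(),"slope",np.degrees(c[:2]).round(2),"z",np.median(q[:,2]).round(4),"sz",np.round(r[1],1),"off",(o@X).round(1),(o@Y).round(1))
    except Exception as e: print(nm,i,"-")
  try: r=rect(P,comp(P,(.45,.55,.02,.12),.105,.120)); print("   post",np.round(r[0],1))
  except Exception: pass
```

```text
w13 0 -
w13 1 n 0 slope [0. 0.] z nan sz [0. 0.] off -554.3 27.8
w13 2 n 0 slope [0. 0.] z nan sz [0. 0.] off -462.3 -16.2
   post [503.1  66. ]
w16 0 n 0 slope [0. 0.] z nan sz [0. 0.] off -554.3 -60.2
w16 1 n 0 slope [0. 0.] z nan sz [0. 0.] off -554.3 27.8
w16 2 n 0 slope [0. 0.] z nan sz [0. 0.] off -462.3 -16.2
   post [503.   66.9]
w20 0 n 1115 slope [-0.14  0.21] z 0.0946 sz [60.2 16.2] off -1.3 2.3
w20 1 n 875 slope [-0.17 -1.52] z 0.0948 sz [60.3 16.1] off 0.3 2.8
w20 2 n 1020 slope [-1.9  -0.24] z 0.0947 sz [17.5 59.4] off 0.2 1.4
   post [503.4  67.6]
w21 0 n 647 slope [-0.01 -1.1 ] z 0.0945 sz [59.8 16.2] off -1.3 2.7
w21 1 n 15 slope [-50.39  20.81] z 0.0951 sz [0.9 6.5] off -36.2 39.1
w21 2 n 615 slope [-2.67 -0.21] z 0.0946 sz [17.3 60.1] off 0.1 1.7
   post [503.4  68.1]
w27 0 n 1100 slope [-0.03 -1.68] z 0.0945 sz [60.1 16.2] off -1.4 2.4
w27 1 n 951 slope [-0.16 -2.73] z 0.0947 sz [59.7 17.3] off 0.2 2.8
w27 2 n 1244 slope [-2.38 -0.05] z 0.0947 sz [17.1 60.8] off 4.2 3.9
   post [503.1  67.7]
w31 0 n 660 slope [-0.02  0.41] z 0.0945 sz [59.7 16.2] off -1.3 2.5
w31 1 n 537 slope [ 0.03 -0.69] z 0.0949 sz [59.2 16. ] off -0.3 2.9
w31 2 n 606 slope [-1.42 -0.19] z 0.0947 sz [16.4 59.8] off 4.0 4.2
   post [503.   67.6]
  return _methods._mean(a, axis=axis, dtype=dtype,
  ret = ret.dtype.type(ret / rcount)
```

Run:
```python
from h import *
p,d,m=load("w31"); P=pts("wrist",d,m)
for nm,bx,z in [("tin",(.70,.82,-.26,-.12),.08)]:
    try: show(nm,P,comp(P,bx,z,z+.02))
    except Exception as e: print(nm,"not in view")
print(env.hand_in()); st()
```

```text
tin rect c [ 768.1 -161.8] sz [ 9.8 33.1] ang 79.7 mean [ 767.1 -160.9   86.6] n 152
the job is handed in; nothing more can be done
None
the job is handed in; nothing more can be done
```

I finished the whole job and handed it in at about 54 s of the 210 s allowed.

- **Plate:** I settled it empty on the base before loading anything. The last check shows it level within about 0.2°, the post where it should be, and the height right.
- **T blocks:** all three white blocks lie flat in their own nests. Between t = 35 and 47 s block2 was shifted about 4 mm inside its nest. It now sits against the nest walls but still flat. I left it there.
- **Comparator:** the pointer stands on the zero mark, within about 1° right after I let go. I saw no change in the final picture.
- **Plug gauges:** both hang in the free places, within about 1 mm of the middle. The three gauges already there were not shifted.
- **Oiler, tin and spanner:** I did not approach them, and the final pictures show them standing as before. My numerical check of the tin failed because it was only partly in view.

**What disagreed with the description:** the real fingertips sit about 38 mm behind the reported TCP. Because of this my first two tries at gripping the post missed, and on the second the closed fingers pressed the top of the post with about 8 N. The plate moved at most 2 mm on the bench. I corrected for the offset in every later move.

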